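# Lay out the whiteboard kit tray

### The job

Kit the white tray to match its printed layout: the eraser, which stands on end, lies felt side down on the black and grey outline, and the red and blue markers lie on the outlines of their colour with their caps at the ledge. Each piece lies straight and snug, its end touching the tray's ledge. Lay the eraser down under control rather than letting it topple, do not shove the tray out of place, and leave the notes and the other things on the table where they are.

Things in the scene. Friction and masses are not known exactly. Their poses are not given: they have to be found in the camera images.
- tray: Loose white tray 262 x 250 mm, 1.3 kg; origin under it, x towards its ledge, z up. Not fixed: a firm push slides it. Floor 4 mm thick. Grey ledge along its +x side: inner face at x = +120 mm, top 18 mm above the table. Rim 10 mm high on the other sides: inner faces at x = -129, y = +-120 mm. On its floor are printed outlines that end at the ledge, and an orange square for the notes.
- spot_eraser (a point): Point on the tray floor under the middle of the eraser once it lies on the black/grey outline with one end against the ledge. Axes as the tray's: x along the outline towards the ledge, whose face is 65 mm ahead; z up. At x = 55, y = 55 mm in the tray.
- spot_red (a point): Point on the tray floor under the middle of the red marker once it lies on the red outline with its cap against the ledge, whose face is 70 mm ahead along x. A filled block in the outline marks the cap end. Axes as the tray's. At x = 50, y = -30 mm in the tray.
- spot_blue (a point): The same for the blue marker and blue outline. At x = 50, y = -85 mm in the tray.
- eraser: Green whiteboard eraser, a block 130 mm long, 50 wide, 38 thick, about 0.12 kg, that starts standing on one end; its ends are alike. Origin at the middle of the end it stands on; z along its length, y across its width, x out of the grey felt face (x = +19 mm); green back with a white panel at x = -19 mm. The felt starts facing away from the robot, within about 40 degrees.
- eraser_centre (a point): Middle of the eraser, axes as the eraser's.
- eraser_felt (a point): Middle of the felt face, axes as the eraser's.
- marker_blue: Jumbo marker lying on the table, a six-sided bar 140 mm long and 20 mm across flats, white with a blue cap 48 mm long; about 0.045 kg. Origin midway along, on its underside as it starts; x along it towards the cap end.
- blue_centre (a point): Middle of the blue marker, 10 mm above what it lies on, axes as the marker's.
- blue_cap (a point): Middle of the blue cap's end face, 70 mm from the middle.
- marker_red: The same marker in red. Origin and axes likewise.
- red_centre (a point): Middle of the red marker, axes as the marker's.
- red_cap (a point): Middle of the red cap's end face, 70 mm from the middle.
- notes: Yellow block of sticky notes 70 x 70 x 18 mm, already on its orange square in the tray; leave alone. Origin at the middle of its underside.
- mug: Blue mug, 80 mm wide, 90 mm high; leave alone. Origin under its middle.
- stapler: Red and black stapler 140 x 36 x 54 mm; leave alone. Origin under its middle, x along it.
- glue: White glue bottle, 48 mm wide, 120 mm high; leave alone. Origin under its middle.
- tape: Amber roll of tape lying flat, 80 mm wide, 24 mm high; leave alone. Origin under its middle.
- sanitiser: Clear bottle with a blue cap, 60 mm wide, 110 mm high, beyond the tray; leave alone. Origin under its middle.
Not all that is in view belongs to the job. What is shaped like the eraser but purple is not meant.

How it is judged:
By the outcome, as a careful person would: the job done as asked, in the order asked, and still so for the second after the job is handed in, with the robot touching nothing.
It also fails if it takes over 72 s, if anything falls off the work surface, if the arm or the gripper's body presses on something with over 40 N, if the wrist force passes 120 N, or if a joint passes its speed limit or range.

### The arm

A 7-joint arm with a two-finger parallel gripper is mounted at the origin on the work surface. World frame = base frame: x ahead of the robot, y to its left, z up, the work surface at z = 0. Lengths are in m, angles in rad, forces in N, time in s.
With the tool pointing down it reaches from about 0.425 to 0.875 m from the base axis. Payload 4.7 kg.
Tool frame: the origin (TCP) lies midway between the tips of the shut fingers; the grasp point (between the pads) lies 19 mm behind it; z points along the fingers, y is the direction in which the jaws open and shut (so a half turn about z gives the same grasp; the last joint's range is limited). The gripper opens to 87 mm and grips with 3 to 60 N. Pads are 19 mm wide; open, the fingers measure 117 mm over their backs; the gripper's body (75 mm by 190 mm) begins 51 mm behind the grasp point.
Start: joints at [1.239, 0.321, -0.07, 1.45, 0.023, 1.371, -0.057], TCP at [0.22, -0.612, 0.223] pointing down, gripper open.
Joint ranges: [-2.86, 2.86], [-0.3, 2.09], [-1.38, 1.24], [0.06, 2.45], [-1.56, 4.7], [0.09, 2.05], [-2.69, 2.69]. Speed limits (rad/s): [2.57, 2.57, 3.14, 3.14, 3.14, 3.14, 3.14].

### API

Orientations are given as a rotation vector (axis times angle).
In Python, from bench import monitor, eyes, order gives the robot as it stands. The module is installed in compiled form; this text tells all that it offers.
- The arm moves only by the shell command python3 -m pendant 'ROWS' [FORCE]. ROWS is JSON, a list of rows, each a list of 3 entries, a list of its own where there are three numbers: the turn, a rotation vector about the tool's x, y, z in degrees, then the shift along the tool's x, y, z in m, then the gripper command: -1 is fully open, 1 is shut, values between are in proportion. In form: [[[rx, ry, rz], [tx, ty, tz], hand], ...]. A call has 1 to 8 rows; each row shifts and turns the commanded pose from where the row before left it, along the tool's axes as they then stand; what a row does not reach is not made up. A row lasts 1/8 s, in which the tool goes at most 62.5 mm and 10.7 degrees, less where a joint would pass 70% of its speed; a pose out of reach is approached as far as the arm can. A call is refused whole if a number of a shift passes 0.0625 or a number of a turn 10.7, either way. A call with a gripper value outside its range is refused whole. The fingers move at their own pace and stop on an object; FORCE is the grip in N (left out, the last holds). Time passes only in rows, so rows that do not move let the fingers close. It gives the time, the measured TCP pose, the force and the opening at its end, in the units of the state.
- monitor.get_state(): the state, without advancing time (a new reading comes with each control period).
- eyes.get_image(name): name is "scene" or "top"; returns a dict with "color" (384x512x3 uint8, red, green, blue), "range_z" (384x512 float32, m along the optical axis (not along the pixel's ray), 0 where there is no reading), "fx", "fy", "cx", "cy" (pixels), "k1" (the pictures are not rectified: a ray, as slopes to the right and down, at radius r is drawn at 1 + k1 r^2 times it, then the intrinsics apply), "world_to_cam" (4x4, takes a point from world to camera coordinates). Camera axes: x right, y up, looking along -z (the intrinsics and any distortion apply to the point x, -y, -z); pixel columns grow to the right and rows downward; lengths in m; the calibration is good to about 2 mm. A picture is of the moment at which its call begins.
- order.close_job(): hands the job in, once; it reports no verdict.
The state is a dict: "time": time; "joint_positions": joint angles; "qd": joint speeds; "joint_torque": joint torques, N m; "position": TCP position; "tool_rot": TCP orientation; "ft_force": force on the tool from outside, world axes, zero at the start; "torque": the same for the moment, N m; "grip_width": opening from 0.0 (shut) to 1.0 (fully open).
Only numpy, scipy, OpenCV 4.12 (cv2) and the standard library are available. Lean on these libraries where they do the work, as an engineer would, in place of code of your own. Each camera call takes 0.05 s, during which the arm holds its last target.

## Working session

There is one attempt and no reset: what is moved stays moved. The work goes in short steps, Python scripts to look and compute and a shell command to move; the robot and the scene stay as the last step left them, time stands still between calls to the robot, and variables do not carry over. Pictures are saved under pics/ and viewed, and the job is handed in when it is done.

```bash
mkdir -p pics
cat > h.py <<'E'
import numpy as np, cv2
from bench import monitor, eyes, order
from scipy.spatial.transform import Rotation as R
def st():
    s=monitor.get_state()
    print('t',round(s['time'],2),'pos',np.round(s['position'],4),'rot',np.round(s['tool_rot'],3),'F',np.round(s['ft_force'],1),'w',round(float(s['grip_width']),3))
    return s
def grab(name,tag):
    im=eyes.get_image(name)
    np.savez('pics/'+tag+'.npz',**{k:np.asarray(v) for k,v in im.items()})
    cv2.imwrite('pics/'+tag+'.png',im['color'][:,:,::-1])
    return im
def load(tag): return dict(np.load('pics/'+tag+'.npz'))
def pix(im,u,v,z=None):
    "world point of pixel; by range or on plane z"
    K=np.array([[im['fx'],0,im['cx']],[0,im['fy'],im['cy']],[0,0,1]],float)
    p=cv2.undistortPoints(np.array([[[u,v]]],float),K,np.array([float(im['k1']),0,0,0]))[0,0]
    d=np.array([p[0],-p[1],-1.0]); T=np.linalg.inv(im['world_to_cam'])
    o=T[:3,3]; w=T[:3,:3]@d
    s=float(im['range_z'][int(round(v)),int(round(u))]) if z is None else (z-o[2])/w[2]
    return o+s*w
def proj(im,P):
    P=np.atleast_2d(P); T=im['world_to_cam']; c=P@T[:3,:3].T+T[:3,3]
    x=c[:,0]/-c[:,2]; y=-c[:,1]/-c[:,2]; f=1+float(im['k1'])*(x*x+y*y)
    return np.c_[im['fx']*x*f+im['cx'],im['fy']*y*f+im['cy']]
def crop(im,tag,u0,v0,u1,v1,k):
    c=im['color'][v0:v1,u0:u1,::-1]
    cv2.imwrite('pics/'+tag+'.png',cv2.resize(c,None,fx=k,fy=k,interpolation=cv2.INTER_CUBIC))
E
python3 - <<'E'
from h import *
st()
for n in('scene','top'):
    im=grab(n,n+'0'); print(n,np.linalg.inv(im['world_to_cam']).round(3),im['fx'],im['k1'])
E
```

```text
t 0.0 pos [ 0.2201 -0.611   0.2214] rot [-3.093e+00 -5.400e-01  1.000e-03] F [0.4 0.2 0.9] w 0.999
scene [[ 0.676 -0.462  0.575  1.399]
 [ 0.737  0.436 -0.516 -0.765]
 [-0.013  0.772  0.635  1.01 ]
 [ 0.     0.     0.     1.   ]] 434.3362693182151 -0.1688712665562099
top [[ 7.000e-03  9.980e-01 -5.500e-02  4.560e-01]
 [-1.000e+00  7.000e-03 -1.000e-03  2.300e-02]
 [-1.000e-03  5.500e-02  9.980e-01  1.358e+00]
 [ 0.000e+00  0.000e+00  0.000e+00  1.000e+00]] 396.1658140681698 0.004582230102217037
```

View pics/scene0.png

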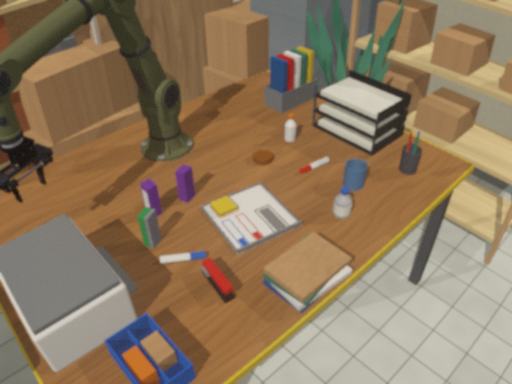

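View pics/top0.png

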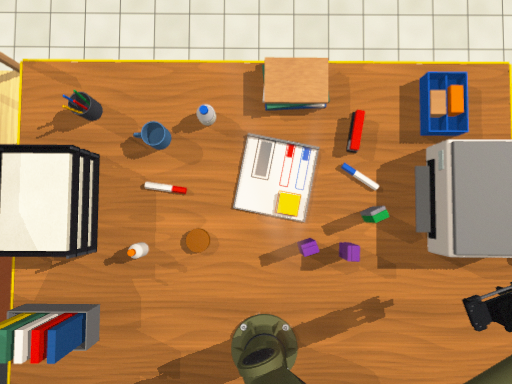

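The top view shows the tray at about (277,178), red marker (165,188), blue marker (360,177), green eraser (376,214) and two purple decoys (308,247) and (349,252). I'll enlarge these.

Run:
```python
from h import *
im=load('top0'); crop(im,'c1',220,125,330,230,7); crop(im,'c2',330,130,430,230,6); crop(im,'c3',135,170,205,205,10)
s=load('scene0'); crop(s,'c4',120,160,250,280,6)
```

```text
(no output)
```

View pics/c1.png

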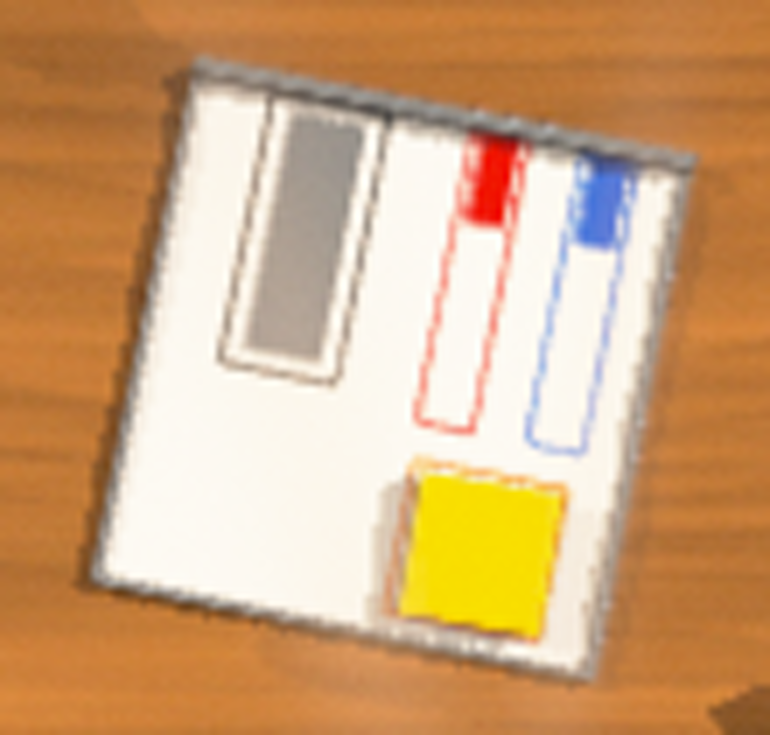

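View pics/c2.png

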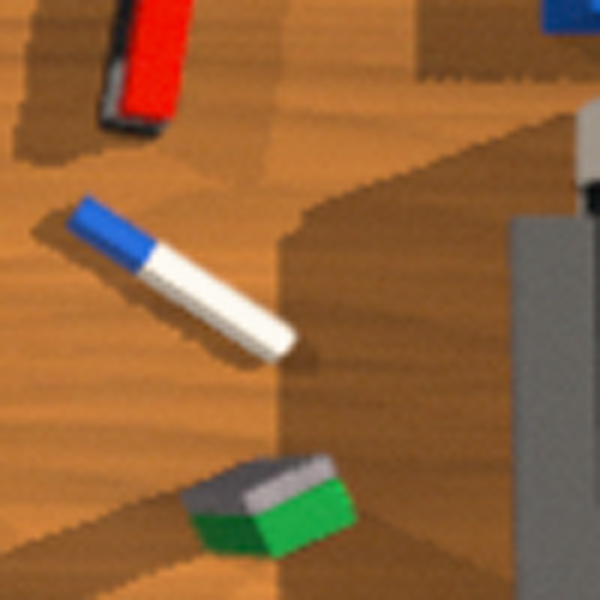

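View pics/c3.png

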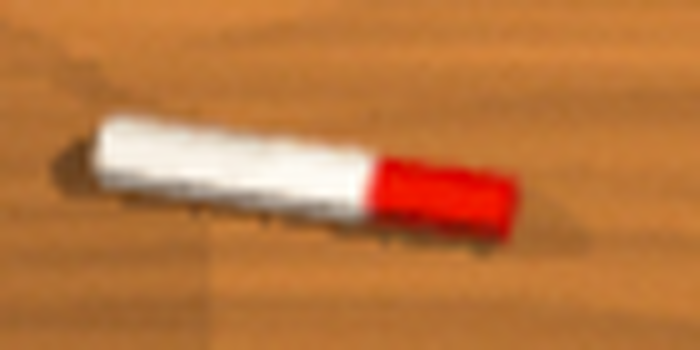

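View pics/c4.png

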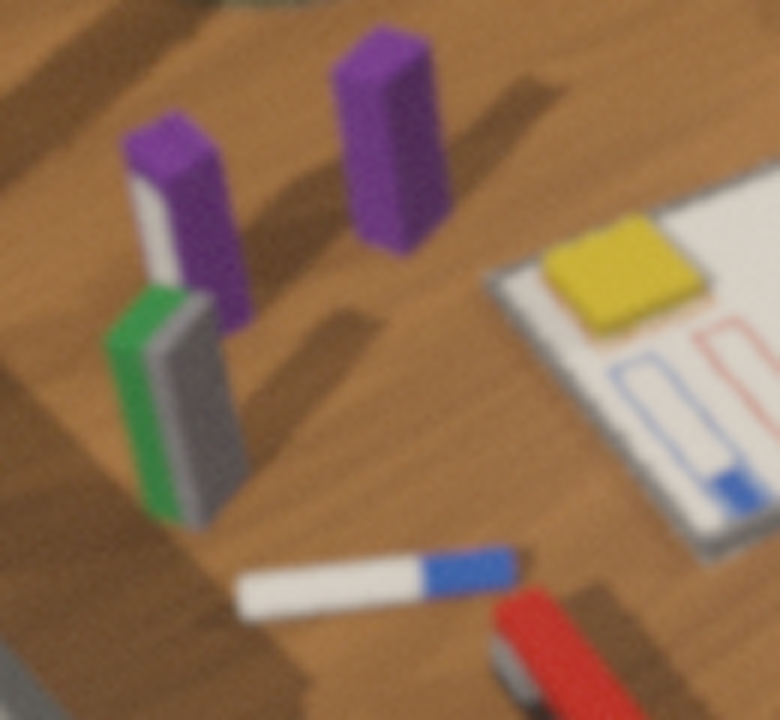

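```bash
cat > fit.py <<'E'
from h import *
from scipy.optimize import least_squares
def up(p,u0,v0,k): p=np.array(p,float); return (p+.5)/k-.5+[u0,v0]
def fit(obs,x0):
    "obs: list of (im, model Nx3 m, pix Nx2)"
    def T(q,M): c,s=np.cos(q[2]),np.sin(q[2]); M=np.array(M,float); return np.c_[q[0]+c*M[:,0]-s*M[:,1],q[1]+s*M[:,0]+c*M[:,1],M[:,2]]
    f=lambda q: np.concatenate([(proj(i,T(q,M))-p).ravel() for i,M,p in obs])
    r=least_squares(f,x0,loss='soft_l1'); return r.x,f(r.x).reshape(-1,2)
E
python3 - <<'E'
from fit import *
t=load('top0'); s=load('scene0')
np.set_printoptions(suppress=True,precision=4)
M=np.array([[-10,80,4],[-10,30,4],[-20,-20,4],[-20,-40,4],[-20,-75,4],[-20,-95,4],[-131,125,10],[-131,-125,10],[131,125,18],[131,-125,18]])/1e3
P=up([[221,360],[338,383],[417,425],[475,433],[528,445],[583,453],[95,585],[592,682],[195,60],[692,160]],220,125,7)
q,r=fit([(t,M,P)],[.46,0,-.2]); print('tray',q,np.degrees(q[2]));print(r.round(2).tolist())
h=.13
ME=np.array([[.019,.025,h],[.019,-.025,h],[-.019,-.025,h],[-.019,.025,h],[.019,.025,0]])
PE=up([[243,497],[328,455],[355,520],[275,557],[185,498]],330,130,6)
PS=up([[213,297],[150,348],[105,335],[160,283],[248,470],[200,527]],120,160,6)
# scene: camera at +x,-y ; felt faces +x
MS=np.array([[.019,.025,h],[.019,-.025,h],[-.019,-.025,h],[-.019,.025,h],[.019,.025,0],[.019,-.025,0]])
for o in ([(t,ME,PE)],[(s,MS,PS)],[(t,ME,PE),(s,MS,PS)]):
    q,r=fit(o,[.38,-.3,.3]); print('eraser',q,np.degrees(q[2]));print(r.round(2).tolist())
for n,a,b,o in (('blue',(79,208),(286,350),(330,130,6)),('red',(515,207),(97,152),(135,170,10))):
    A,B=[pix(t,*up(p,*o),z=.01) for p in(a,b)]; d=A-B
    print(n,(A+B)/2,np.linalg.norm(d),np.degrees(np.arctan2(d[1],d[0])))
A,B=[pix(s,*up(p,120,160,6),z=.01) for p in((517,566),(240,597))];d=A-B
print('blue s',(A+B)/2,np.linalg.norm(d),np.degrees(np.arctan2(d[1],d[0])))
E
```

```text
tray [ 0.5699 -0.0365 -0.1891] -10.834500648859871
[[1.06, 0.39], [-1.35, -0.07], [1.13, -0.39], [-1.42, -0.4], [1.05, -0.13], [-1.07, -0.14], [-0.9, 0.33], [0.36, 0.83], [-0.15, -0.05], [0.82, -0.22]]
eraser [ 0.449  -0.3536  0.4549] 26.063236736340794
[[-0.18, -0.19], [0.12, -0.2], [1.15, 0.06], [0.0, 0.93], [-1.23, -0.45]]
eraser [ 0.4451 -0.3521  0.3669] 21.02149089483561
[[0.29, -0.43], [1.05, 0.95], [-1.29, -0.61], [-0.62, -1.62], [0.7, 0.35], [-0.27, 0.78]]
eraser [ 0.4479 -0.3533  0.4225] 24.208645178094464
[[-0.22, -0.13], [0.3, 0.33], [0.98, 0.76], [-0.39, 1.15], [-1.27, -0.39], [0.26, -0.16], [1.76, 1.49], [-1.01, 0.35], [-1.04, -0.95], [0.68, 0.62], [0.42, 1.34]]
blue [ 0.578  -0.3239  0.01  ] 0.14188939799017755 55.545922665846106
red [0.5346 0.3402 0.01  ] 0.14387886861424223 -97.12385730266354
blue s [ 0.5754 -0.322   0.01  ] 0.14394206553824207 56.10113287927966
```

The tray fit gives (0.570, -0.0365) at -10.8°, and the eraser sits at (0.448, -0.353) with its felt at +24°. I'll tilt the tool towards the eraser pose and record joints, so I can fit the arm's kinematics for planning.

```bash
python3 - <<'E'
from h import *
s=monitor.get_state(); print({k:np.round(s[k],4).tolist() for k in('joint_positions','position','tool_rot')})
E
python3 -m pendant '[[[0,10,0],[0,0,0],-1],[[0,10,0],[0,0,0],-1],[[0,0,0],[0,0,0],-1]]' 20
python3 - <<'E'
from h import *
s=monitor.get_state(); print({k:np.round(s[k],4).tolist() for k in('joint_positions','position','tool_rot')})
E
python3 -m pendant '[[[0,10,0],[0,-0.06,0],-1],[[0,10,4],[0,-0.06,0],-1],[[0,0,0],[0,0,0],-1]]' 20
python3 - <<'E'
from h import *
s=monitor.get_state(); print({k:np.round(s[k],4).tolist() for k in('joint_positions','position','tool_rot')})
E
```

```text
{'joint_positions': [1.2391, 0.3217, -0.0701, 1.4516, 0.0226, 1.3708, -0.0569], 'position': [0.2201, -0.6111, 0.2216], 'tool_rot': [-3.0931, -0.5403, 0.0007]}
time: 0.48
position: [0.2136, -0.6132, 0.2201]
tool_rot: [-2.993, -0.507, -0.523]
ft_force: [-0.2, 0.4, -0.0]
grip_width: 0.996
{'joint_positions': [1.4471, 0.3596, -0.0799, 1.4487, -0.3196, 1.3963, 0.2019], 'position': [0.2136, -0.6132, 0.2201], 'tool_rot': [-2.9928, -0.5065, -0.5228]}
time: 0.85
position: [0.1748, -0.4942, 0.2183]
tool_rot: [-2.8, -0.37, -1.005]
ft_force: [0.2, -0.6, 0.4]
grip_width: 1.002
{'joint_positions': [1.6734, 0.228, -0.0739, 1.7524, -0.6286, 1.4771, 0.4548], 'position': [0.1748, -0.4942, 0.2183], 'tool_rot': [-2.8003, -0.3703, -1.0047]}
```

```bash
cat > kin.py <<'E'
from h import *
from scipy.optimize import least_squares
import itertools
D=[([1.2391,0.3217,-0.0701,1.4516,0.0226,1.3708,-0.0569],[0.2201,-0.6111,0.2216],[-3.0931,-0.5403,0.0007]),
([1.4471,0.3596,-0.0799,1.4487,-0.3196,1.3963,0.2019],[0.2136,-0.6132,0.2201],[-2.9928,-0.5065,-0.5228]),
([1.6734,0.228,-0.0739,1.7524,-0.6286,1.4771,0.4548],[0.1748,-0.4942,0.2183],[-2.8003,-0.3703,-1.0047])]
def FK(q,p,sg):
    c1,c7,h,a,L1,b,L2,e,L3=p
    Rz=lambda t:R.from_euler('z',t); Ry=lambda t:R.from_euler('y',t)
    A=Rz(sg[0]*q[0]+c1)*Ry(q[1]); B=A*Rz(sg[1]*q[2]); C=B*Ry(q[3]); F=C*Rz(sg[2]*q[4]); G=F*Ry(q[5]); H=G*Rz(sg[3]*q[6]+c7)
    return np.array([0,0,h])+B.apply([a,0,L1])+F.apply([b,0,L2])+G.apply([e,0,L3]),H
if __name__=='__main__':
    np.set_printoptions(suppress=True,precision=4); res=[]
    for sg in itertools.product((1,-1),repeat=4):
        def f(p):
            o=[]
            for q,x,r in D:
                P,H=FK(q,p,sg); o+=[(P-x)*5,(H.inv()*R.from_rotvec(r)).as_rotvec()]
            o.append(p[[3,5,7]]*.01)
            return np.concatenate(o)
        for c in (0,1.57,3.14,-1.57):
          for c1 in (0,3.14):
            z=least_squares(f,[c1,c,.35,0,.4,0,.4,0,.2]); res.append((z.cost,sg,z.x))
    res.sort(key=lambda t:t[0])
    for r in res[:6]: print(r)
E
python3 kin.py
```

```text
(np.float64(0.0005031980880634706), (-1, -1, -1, -1), array([-0.039 ,  1.5356,  0.2731, -0.0121,  0.4335, -0.1383,  0.569 ,
        0.0605,  0.4888]))
(np.float64(0.0005031980880634707), (-1, -1, -1, -1), array([-0.039 ,  1.5356,  0.2731, -0.0121,  0.4335, -0.1383,  0.569 ,
        0.0605,  0.4888]))
(np.float64(0.000503198088063481), (-1, -1, -1, -1), array([-0.039 ,  1.5356,  0.2731, -0.0121,  0.4335, -0.1383,  0.569 ,
        0.0605,  0.4888]))
(np.float64(0.0005031980880634816), (-1, -1, -1, -1), array([-0.039 ,  1.5356,  0.2731, -0.0121,  0.4335, -0.1383,  0.569 ,
        0.0605,  0.4888]))
(np.float64(0.0034080266903394334), (-1, 1, -1, -1), array([ 0.1015,  1.5305,  0.351 , -0.0776,  0.3865, -0.1438,  0.9342,
        0.3423,  0.477 ]))
(np.float64(0.003408026690339436), (-1, 1, -1, -1), array([ 0.1015,  1.5305,  0.351 , -0.0776,  0.3865, -0.1438,  0.9342,
        0.3423,  0.477 ]))
```

```bash
cat >> kin.py <<'E'
    sg=(-1,-1,-1,-1)
    def mk(v): return np.array([0,np.pi/2,v[0],v[4],v[1],v[5],v[2],v[6],v[3]])
    def f(v):
        o=[]
        for q,x,r in D:
            P,H=FK(q,mk(v),sg); o+=[(P-x)*5,(H.inv()*R.from_rotvec(r)).as_rotvec()]
        return np.concatenate(o+[v[4:]*.05])
    z=least_squares(f,[.35,.4,.4,.2,0,0,0]); print(z.x); print((z.fun[:-3].reshape(-1,6)/[5,5,5,1,1,1]))
E
python3 kin.py | tail -8
```

```text
(np.float64(0.0034080266903394334), (-1, 1, -1, -1), array([ 0.1015,  1.5305,  0.351 , -0.0776,  0.3865, -0.1438,  0.9342,
        0.3423,  0.477 ]))
(np.float64(0.003408026690339436), (-1, 1, -1, -1), array([ 0.1015,  1.5305,  0.351 , -0.0776,  0.3865, -0.1438,  0.9342,
        0.3423,  0.477 ]))
[-0.0493  0.7131  0.3258  0.2076 -0.0001  0.1323 -0.1252]
[[ 0.0169  0.014   0.0029 -0.     -0.0001 -0.    ]
 [ 0.0047 -0.0076 -0.0034  0.     -0.      0.0001]
 [-0.0017  0.0023  0.0005 -0.     -0.0001  0.0001]]
```

```bash
cat > go.py <<'E'
from h import *
np.set_printoptions(suppress=True,precision=4)
def tool(head,below,roll=0):
    """tool rotation: z axis heading `head` deg, `below` deg under horizontal; roll 0: tool y horizontal, pointing to heading-90; roll 180: heading+90"""
    h,b=np.radians(head),np.radians(below)
    z=np.array([np.cos(b)*np.cos(h),np.cos(b)*np.sin(h),-np.sin(b)])
    y=np.array([np.sin(h),-np.cos(h),0]); x=np.cross(y,z)
    return R.from_matrix(np.c_[x,y,z])*R.from_euler('z',roll,degrees=True)
def grasp(G,Rt): return np.array(G)+Rt.apply([0,0,.019])
def rows(p1,R1,n=None,vmax=.055,wmax=10):
    s=monitor.get_state(); p0=np.array(s['position']); R0=R.from_rotvec(s['tool_rot'])
    rv=(R0.inv()*R1).as_rotvec(degrees=True); dp=np.array(p1)-p0
    print('dp world',dp,'dist',np.linalg.norm(dp),'rotvec tool',rv.round(1),'shift now',R0.inv().apply(dp),'shift final',R1.inv().apply(dp))
    m=int(max(np.ceil(np.linalg.norm(dp)/vmax),np.ceil(np.abs(rv).max()/wmax),1)); n=n or m
    for i in range(n):
        Ri=R0*R.from_rotvec(rv*i/n,degrees=True); Rj=R0*R.from_rotvec(rv*(i+1)/n,degrees=True)
        print(i,(rv/n).round(2).tolist(),'before-turn axes',Ri.inv().apply(dp/n).round(4).tolist(),'after',Rj.inv().apply(dp/n).round(4).tolist())
def show():
    s=st(); print('q',np.round(s['joint_positions'],3).tolist())
    Rt=R.from_rotvec(s['tool_rot']).as_matrix(); z=Rt[:,2]; y=Rt[:,1]
    print('z head',np.degrees(np.arctan2(z[1],z[0])).round(1),'below',np.degrees(np.arcsin(-z[2])).round(1),'y axis',y.round(3))
E
python3 - <<'E'
from go import *
show()
h=25; Rt=tool(h,45); c=np.array([.4485,-.3533,.078])
u=np.array([np.cos(np.radians(h)),np.sin(np.radians(h)),0])
T=grasp(c-.008*u,Rt); print('T',T)
P=T-Rt.apply([0,0,.11]); rows(P,Rt)
E
```

```text
t 0.85 pos [ 0.1748 -0.4942  0.2183] rot [-2.8   -0.37  -1.005] F [ 0.2 -0.6  0.4] w 1.002
q [1.673, 0.228, -0.074, 1.752, -0.629, 1.477, 0.455]
z head 19.6 below 50.0 y axis [ 0.277 -0.959 -0.051]
T [ 0.4534 -0.351   0.0646]
dp world [ 0.2081  0.1103 -0.0759] dist 0.24745949949790388 rotvec tool [ 3.8  4.9 -8.5] shift now [ 0.1267 -0.0442  0.2079] shift final [ 0.1127 -0.012   0.22  ]
0 [0.76, 0.97, -1.71] before-turn axes [0.0253, -0.0088, 0.0416] after [0.0249, -0.0075, 0.0421]
1 [0.76, 0.97, -1.71] before-turn axes [0.0249, -0.0075, 0.0421] after [0.0244, -0.0062, 0.0426]
2 [0.76, 0.97, -1.71] before-turn axes [0.0244, -0.0062, 0.0426] after [0.0238, -0.0049, 0.0431]
3 [0.76, 0.97, -1.71] before-turn axes [0.0238, -0.0049, 0.0431] after [0.0232, -0.0037, 0.0436]
4 [0.76, 0.97, -1.71] before-turn axes [0.0232, -0.0037, 0.0436] after [0.0225, -0.0024, 0.044]
```

```bash
python3 -m pendant '[[[0.8,1,-1.7],[0.025,-0.008,0.042],-1],[[0.8,1,-1.7],[0.025,-0.007,0.042],-1],[[0.8,1,-1.7],[0.024,-0.006,0.043],-1],[[0.8,1,-1.7],[0.023,-0.004,0.043],-1],[[0.8,1,-1.7],[0.023,-0.003,0.044],-1],[[0,0,0],[0,0,0],-1]]' 20
python3 - <<'E'
from go import *
show()
h=25; Rt=tool(h,45); c=np.array([.4485,-.3533,.078])
u=np.array([np.cos(np.radians(h)),np.sin(np.radians(h)),0])
T=grasp(c-.008*u,Rt)
rows(T,Rt)
grab('scene','s1');grab('top','t1'); im=load('s1'); crop(im,'s1c',60,120,260,280,4)
E
```

```text
time: 1.6
position: [0.392, -0.3855, 0.1439]
tool_rot: [-2.684, -0.627, -1.117]
ft_force: [0.6, -0.0, 0.0]
grip_width: 1.002
t 1.6 pos [ 0.392  -0.3855  0.1439] rot [-2.684 -0.627 -1.117] F [ 0.6 -0.   0. ] w 1.002
q [1.463, 0.244, -0.273, 1.957, -0.799, 1.166, 0.495]
z head 25.8 below 44.9 y axis [ 0.441 -0.898  0.007]
dp world [ 0.0614  0.0345 -0.0794] dist 0.10610993926848356 rotvec tool [-0.5 -0.1  1.1] shift now [-0.0066 -0.0044  0.1058] shift final [-0.0065 -0.0053  0.1058]
0 [-0.27, -0.05, 0.54] before-turn axes [-0.0033, -0.0022, 0.0529] after [-0.0033, -0.0024, 0.0529]
1 [-0.27, -0.05, 0.54] before-turn axes [-0.0033, -0.0024, 0.0529] after [-0.0032, -0.0027, 0.0529]
```

View pics/s1c.png

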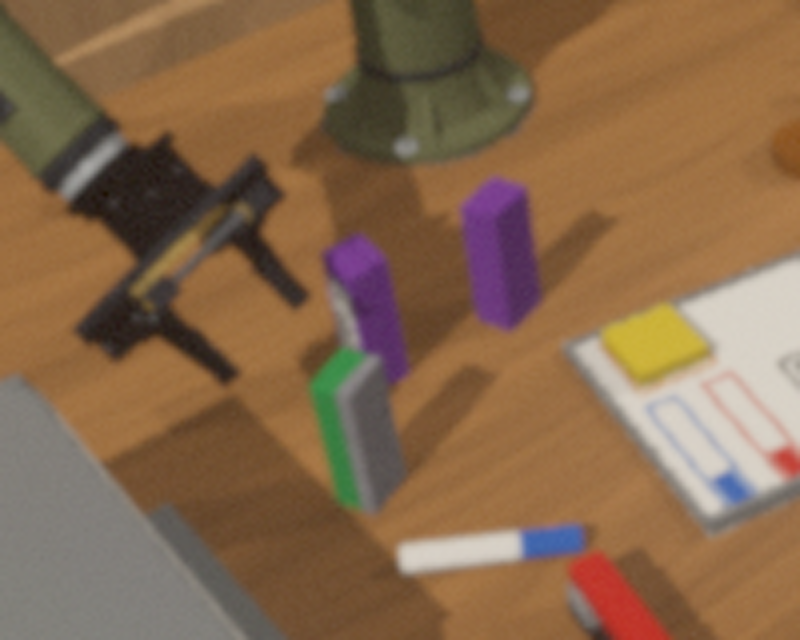

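View pics/t1.png

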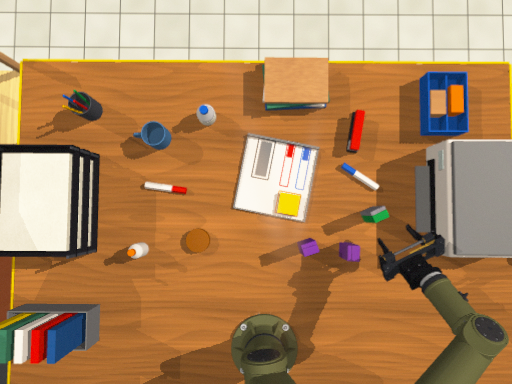

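Run:
```python
from go import *
s=monitor.get_state(); Rt=R.from_rotvec(s['tool_rot']); p=np.array(s['position'])
P=[p,p+Rt.apply([0,.0435,0]),p+Rt.apply([0,-.0435,0]),p+Rt.apply([0,0,.1058])]
for n,t in(('top','t1'),('scene','s1')): print(n,proj(load(t),P).round(1).tolist())
crop(load('t1'),'t1c',350,190,460,290,7)
```

```text
top [[393.5, 234.1], [406.4, 228.0], [380.7, 240.3], [375.6, 211.8]]
scene [[125.0, 204.9], [116.9, 213.6], [132.9, 196.5], [149.2, 228.6]]
```

View pics/t1c.png

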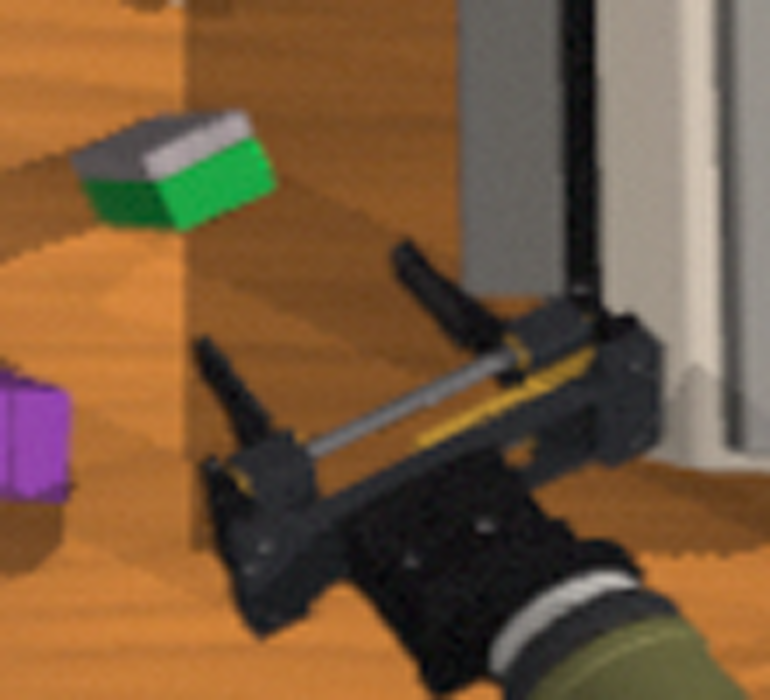

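Fingertips sit at about (379,239) and (408,225) in the top view, as the model predicts, and point at the eraser. Now I'll go in and grip.

```bash
python3 -m pendant '[[[-0.3,0,0.5],[-0.002,-0.0015,0.036],-1],[[-0.3,0,0.5],[-0.002,-0.0015,0.036],-1],[[0,0,0],[-0.0025,-0.002,0.034],-1],[[0,0,0],[0,0,0],-1]]' 20
python3 - <<'E'
from go import *
show()
grab('top','t2');crop(load('t2'),'t2c',350,190,460,290,7)
crop(grab('scene','s2'),'s2c',80,140,220,260,5)
E
```

```text
time: 2.2
position: [0.45, -0.3553, 0.0643]
tool_rot: [-2.698, -0.587, -1.12]
ft_force: [0.1, 0.2, -0.1]
grip_width: 1.002
t 2.2 pos [ 0.45   -0.3553  0.0643] rot [-2.698 -0.587 -1.12 ] F [ 0.1  0.2 -0.1] w 1.002
q [1.385, 0.35, -0.329, 2.029, -0.882, 0.94, 0.535]
z head 24.4 below 44.9 y axis [ 0.415 -0.91   0.001]
```

View pics/t2c.png

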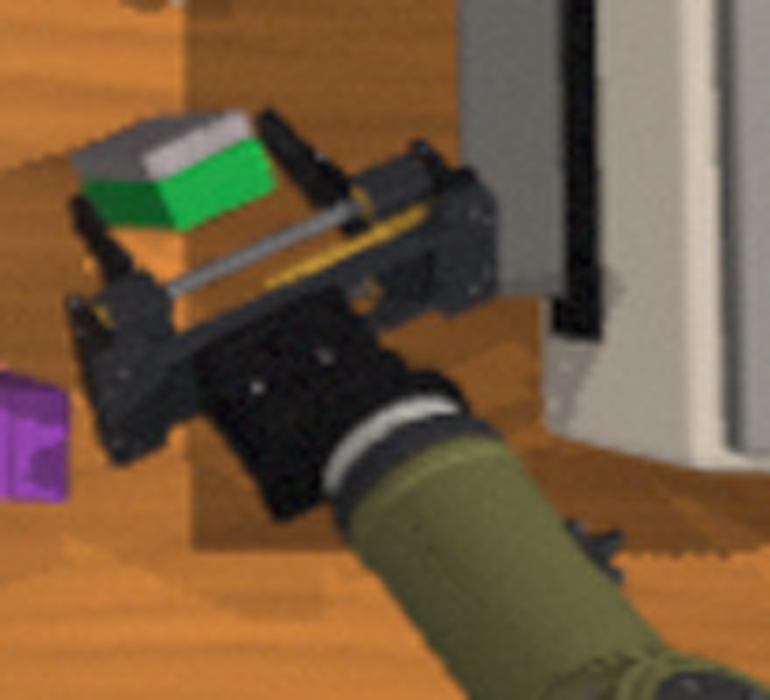

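View pics/s2c.png

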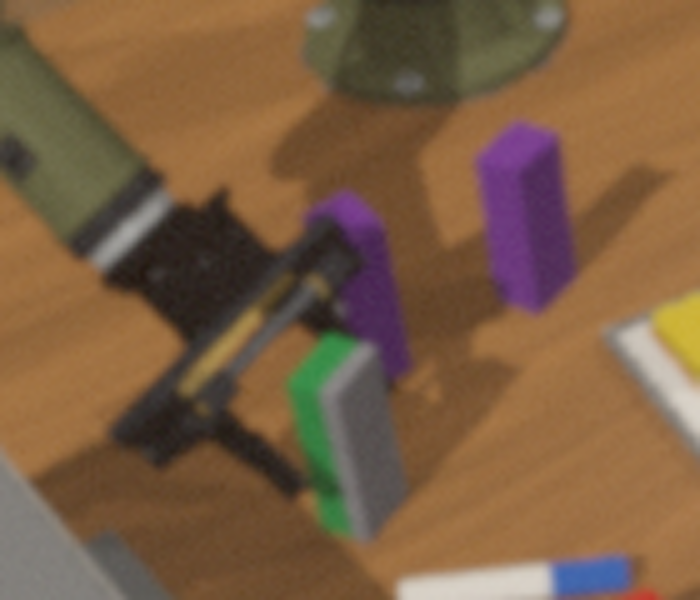

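The fingers straddle the eraser and the body clears it and the purple block. Closing.

```bash
python3 -m pendant '[[[0,0,0],[0,0,0],0.2],[[0,0,0],[0,0,0],0.2],[[0,0,0],[0,0,0],0.4],[[0,0,0],[0,0,0],1],[[0,0,0],[0,0,0],1],[[0,0,0],[0,0,0],1]]' 25
python3 - <<'E'
from go import *
show()
crop(grab('top','t3'),'t3c',350,190,460,290,7)
crop(grab('scene','s3'),'s3c',80,140,220,260,5)
E
```

```text
time: 3.05
position: [0.4498, -0.3566, 0.0652]
tool_rot: [-2.701, -0.586, -1.122]
ft_force: [-0.1, 1.1, 1.2]
grip_width: 0.575
t 3.05 pos [ 0.4498 -0.3566  0.0652] rot [-2.701 -0.586 -1.122] F [-0.1  1.1  1.2] w 0.575
q [1.386, 0.349, -0.329, 2.029, -0.884, 0.939, 0.536]
z head 24.2 below 44.9 y axis [ 0.413 -0.911  0.004]
```

View pics/s3c.png

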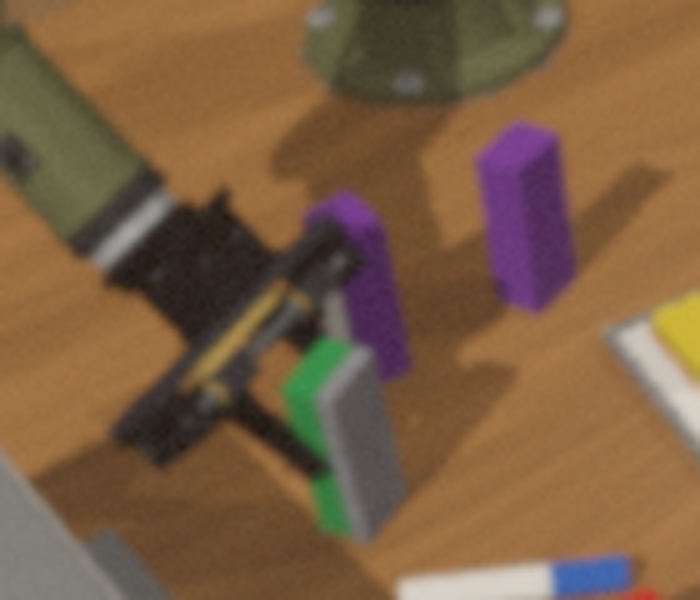

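View pics/t3c.png

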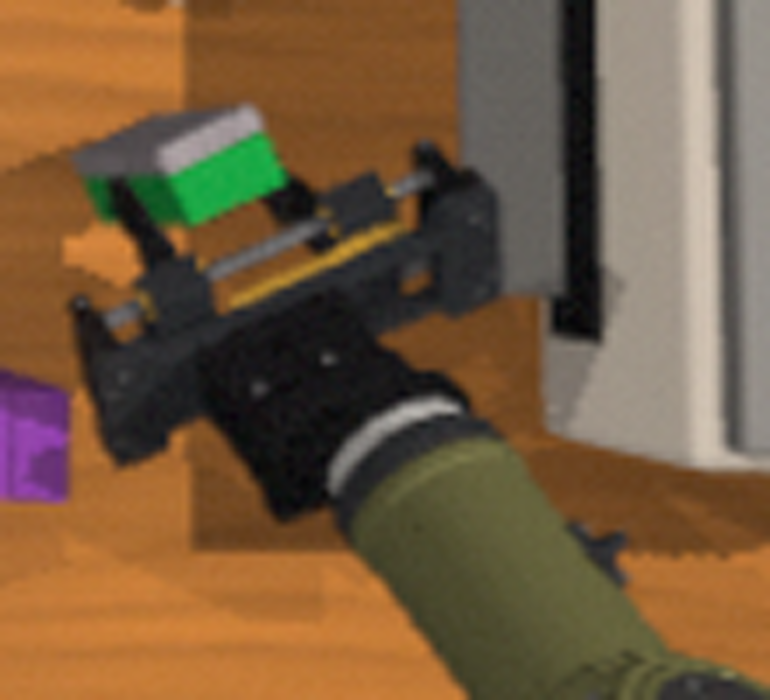

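Grip width is 50 mm, as it should be. I'll lift and plan the carry with the half turn.

Run:
```python
from go import *
s=monitor.get_state(); p=np.array(s['position'])
rows(p+[0,0,.15],R.from_rotvec(s['tool_rot']),n=4)
```

```text
dp world [0.   0.   0.15] dist 0.14999999999999997 rotvec tool [0. 0. 0.] shift now [ 0.1062  0.0006 -0.1059] shift final [ 0.1062  0.0006 -0.1059]
0 [0.0, 0.0, 0.0] before-turn axes [0.0266, 0.0001, -0.0265] after [0.0266, 0.0001, -0.0265]
1 [0.0, 0.0, 0.0] before-turn axes [0.0266, 0.0001, -0.0265] after [0.0266, 0.0001, -0.0265]
2 [0.0, 0.0, 0.0] before-turn axes [0.0266, 0.0001, -0.0265] after [0.0266, 0.0001, -0.0265]
3 [0.0, 0.0, 0.0] before-turn axes [0.0266, 0.0001, -0.0265] after [0.0266, 0.0001, -0.0265]
```

```bash
python3 -m pendant '[[[0,0,0],[0.01,0,-0.01],1],[[0,0,0],[0.024,0,-0.024],1],[[0,0,0],[0.024,0,-0.024],1],[[0,0,0],[0.024,0,-0.024],1],[[0,0,0],[0.024,0,-0.024],1],[[0,0,0],[0,0,0],1]]'
python3 - <<'E'
from go import *
show()
crop(grab('top','t4'),'t4c',350,190,460,290,7)
crop(grab('scene','s4'),'s4c',60,110,220,230,5)
E
```

```text
time: 3.9
position: [0.4503, -0.3578, 0.2187]
tool_rot: [-2.706, -0.591, -1.126]
ft_force: [-1.1, 0.6, 0.1]
grip_width: 0.575
t 3.9 pos [ 0.4503 -0.3578  0.2187] rot [-2.706 -0.591 -1.126] F [-1.1  0.6  0.1] w 0.575
q [1.391, 0.126, -0.32, 1.924, -0.824, 1.174, 0.299]
z head 23.8 below 45.0 y axis [ 0.413 -0.911  0.011]
```

View pics/s4c.png

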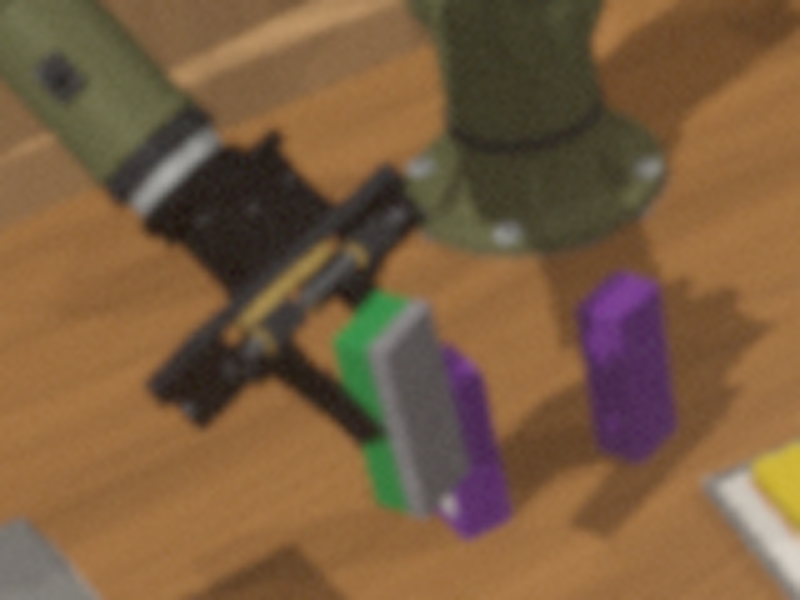

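View pics/t4c.png

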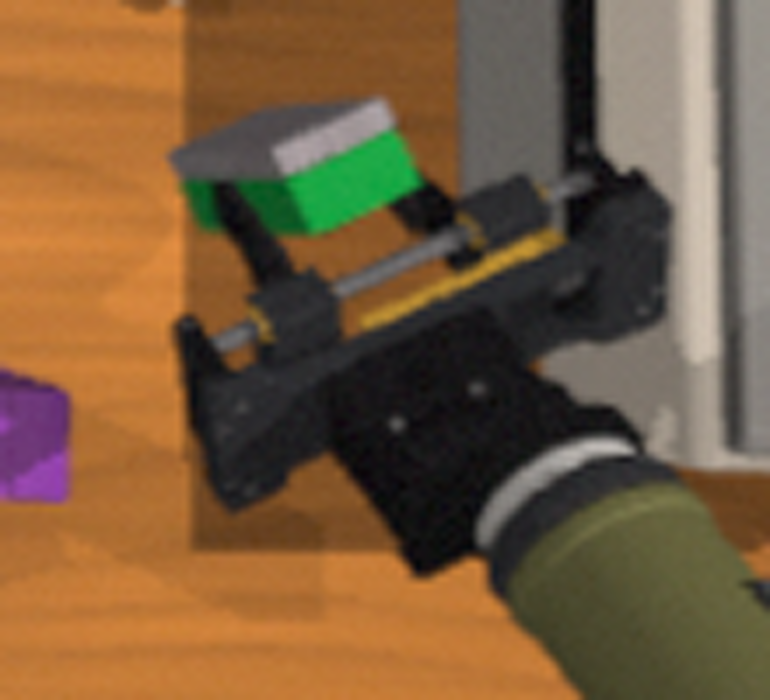

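```bash
cat >> go.py <<'E'
TRAY=np.array([.5699,-.0365,-.1891])
def tw(x,y,z):
    c,s=np.cos(TRAY[2]),np.sin(TRAY[2]); return np.array([TRAY[0]+c*x-s*y,TRAY[1]+s*x+c*y,z])
def path(poses):
    "poses: list of (p,R) starting with current; prints rows with shift in before-turn axes"
    for (p0,R0),(p1,R1) in zip(poses,poses[1:]):
        print('[%s,%s,1]'%([round(v,1) for v in (R0.inv()*R1).as_rotvec(degrees=True)],[round(v,3) for v in R0.inv().apply(p1-p0)]),end=', ')
    print()
def sol(p,Rt): pass
E
python3 - <<'E'
from go import *
s=monitor.get_state(); p=np.array(s['position']); R0=R.from_rotvec(s['tool_rot'])
th=np.degrees(TRAY[2]); pf=tw(.02,.055,.16); print(pf)
n=20; P=[(p,R0)]
for i in range(1,n+1):
    f=i/n; P.append((p+(pf-p)*f, tool(23.8+(th-23.8)*f,45,-180*f)))
path(P)
E
```

```text
[0.5999 0.0138 0.16  ]
[[np.float64(-1.4), np.float64(-0.1), np.float64(-7.2)],[np.float64(0.008), np.float64(-0.014), np.float64(0.012)],1], [[np.float64(-1.2), np.float64(-0.3), np.float64(-7.8)],[np.float64(0.01), np.float64(-0.013), np.float64(0.012)],1], [[np.float64(-1.1), np.float64(-0.5), np.float64(-7.8)],[np.float64(0.012), np.float64(-0.012), np.float64(0.011)],1], [[np.float64(-1.0), np.float64(-0.6), np.float64(-7.8)],[np.float64(0.013), np.float64(-0.01), np.float64(0.011)],1], [[np.float64(-0.9), np.float64(-0.8), np.float64(-7.8)],[np.float64(0.015), np.float64(-0.008), np.float64(0.011)],1], [[np.float64(-0.8), np.float64(-0.9), np.float64(-7.8)],[np.float64(0.016), np.float64(-0.007), np.float64(0.011)],1], [[np.float64(-0.6), np.float64(-1.0), np.float64(-7.8)],[np.float64(0.017), np.float64(-0.004), np.float64(0.01)],1], [[np.float64(-0.5), np.float64(-1.1), np.float64(-7.8)],[np.float64(0.017), np.float64(-0.002), np.float64(0.01)],1], [[np.float64(-0.3), np.float64(-1.2), np.float64(-7.8)],[np.float64(0.018), np.float64(0.0), np.float64(0.009)],1], [[np.float64(
[... 574 characters left out ...]
[np.float64(0.8), np.float64(-0.9), np.float64(-7.8)],[np.float64(0.013), np.float64(0.014), np.float64(0.007)],1], [[np.float64(0.9), np.float64(-0.8), np.float64(-7.8)],[np.float64(0.011), np.float64(0.015), np.float64(0.007)],1], [[np.float64(1.0), np.float64(-0.6), np.float64(-7.8)],[np.float64(0.009), np.float64(0.017), np.float64(0.006)],1], [[np.float64(1.1), np.float64(-0.5), np.float64(-7.8)],[np.float64(0.007), np.float64(0.018), np.float64(0.006)],1], [[np.float64(1.2), np.float64(-0.3), np.float64(-7.8)],[np.float64(0.004), np.float64(0.019), np.float64(0.006)],1], [[np.float64(1.2), np.float64(-0.1), np.float64(-7.8)],[np.float64(0.002), np.float64(0.019), np.float64(0.005)],1],
```

```bash
sed -i 's/round(v,1) for/float(round(v,1)) for/;s/round(v,3) for/float(round(v,3)) for/' go.py; python3 -m pendant '[[[-1.4,-0.1,-7.2],[0.008,-0.014,0.012],1],[[-1.2,-0.3,-7.8],[0.01,-0.013,0.012],1],[[-1.1,-0.5,-7.8],[0.012,-0.012,0.011],1],[[-1,-0.6,-7.8],[0.013,-0.01,0.011],1],[[-0.9,-0.8,-7.8],[0.015,-0.008,0.011],1],[[-0.8,-0.9,-7.8],[0.016,-0.007,0.011],1],[[-0.6,-1,-7.8],[0.017,-0.004,0.01],1],[[-0.5,-1.1,-7.8],[0.017,-0.002,0.01],1]]';  python3 -c "
from go import *
show()"
```

```text
time: 5.0
position: [0.5089, -0.207, 0.1915]
tool_rot: [1.948, 1.705, 0.92]
ft_force: [0.7, 0.5, 0.0]
grip_width: 0.579
t 5.0 pos [ 0.5089 -0.207   0.1915] rot [1.948 1.705 0.92 ] F [0.7 0.5 0. ] w 0.579
q [1.246, -0.188, -0.484, 2.265, -1.056, 0.817, 1.29]
z head 10.4 below 45.0 y axis [ 0.718 -0.182  0.672]
```

```bash
python3 -m pendant '[[[-0.3,-1.2,-7.8],[0.018,0,0.009],1],[[-0.1,-1.2,-7.8],[0.018,0.002,0.009],1],[[0.1,-1.2,-7.8],[0.018,0.005,0.009],1],[[0.3,-1.2,-7.8],[0.017,0.007,0.008],1]]';  python3 -c "
from go import *
show()"
```

```text
time: 5.5
position: [0.5374, -0.1324, 0.1806]
tool_rot: [1.378, 2.026, 0.619]
ft_force: [0.0, 0.1, -1.5]
grip_width: 0.582
t 5.5 pos [ 0.5374 -0.1324  0.1806] rot [1.378 2.026 0.619] F [ 0.   0.1 -1.5] w 0.582
q [1.012, -0.3, -0.527, 2.361, -1.081, 0.573, 1.634]
z head 3.4 below 45.1 y axis [0.653 0.351 0.671]
```

Run:
```python
from go import *
s=monitor.get_state(); p=np.array(s['position']); R0=R.from_rotvec(s['tool_rot'])
rows(tw(.03,.055,.17),R0,n=4)
```

```text
dp world [ 0.0723  0.1443 -0.0106] dist 0.16178698263515914 rotvec tool [0. 0. 0.] shift now [0.1173 0.0908 0.0646] shift final [0.1173 0.0908 0.0646]
0 [0.0, 0.0, 0.0] before-turn axes [0.0293, 0.0227, 0.0161] after [0.0293, 0.0227, 0.0161]
1 [0.0, 0.0, 0.0] before-turn axes [0.0293, 0.0227, 0.0161] after [0.0293, 0.0227, 0.0161]
2 [0.0, 0.0, 0.0] before-turn axes [0.0293, 0.0227, 0.0161] after [0.0293, 0.0227, 0.0161]
3 [0.0, 0.0, 0.0] before-turn axes [0.0293, 0.0227, 0.0161] after [0.0293, 0.0227, 0.0161]
```

```bash
python3 -m pendant '[[[0,0,0],[0.029,0.023,0.016],1],[[0,0,0],[0.029,0.023,0.016],1],[[0,0,0],[0.029,0.023,0.016],1],[[0,0,0],[0.029,0.023,0.016],1]]';  python3 - <<'E'
from go import *
show()
s=monitor.get_state(); p=np.array(s['position']); R0=R.from_rotvec(s['tool_rot'])
rows(tw(.03,.055,.17),tool(np.degrees(TRAY[2]),45,180))
E
```

```text
time: 6.0
position: [0.611, 0.0119, 0.1721]
tool_rot: [1.381, 2.025, 0.622]
ft_force: [-0.4, -0.7, -2.0]
grip_width: 0.58
t 6.0 pos [0.611  0.0119 0.1721] rot [1.381 2.025 0.622] F [-0.4 -0.7 -2. ] w 0.58
q [0.983, -0.245, -0.939, 2.288, -0.859, 0.297, 1.092]
z head 3.6 below 45.1 y axis [0.654 0.348 0.672]
dp world [-0.0013 -0.0001 -0.0021] dist 0.0024226519297892114 rotvec tool [  8.6  -6.4 -61.8] shift now [ 0.0007 -0.0022  0.0006] shift final [ 0.0023 -0.0003  0.0006]
0 [1.23, -0.91, -8.82] before-turn axes [0.0001, -0.0003, 0.0001] after [0.0002, -0.0003, 0.0001]
1 [1.23, -0.91, -8.82] before-turn axes [0.0002, -0.0003, 0.0001] after [0.0002, -0.0003, 0.0001]
2 [1.23, -0.91, -8.82] before-turn axes [0.0002, -0.0003, 0.0001] after [0.0002, -0.0002, 0.0001]
3 [1.23, -0.91, -8.82] before-turn axes [0.0002, -0.0002, 0.0001] after [0.0003, -0.0002, 0.0001]
4 [1.23, -0.91, -8.82] before-turn axes [0.0003, -0.0002, 0.0001] after [0.0003, -0.0001, 0.0001]
5 [1.23, -0.91, -8.82] before-turn axes [0.0003, -0.0001, 0.0001] after [0.0003, -0.0001, 0.0001]
6 [1.23, -0.91, -8.82] before-turn axes [0.0003, -0.0001, 0.0001] after [0.0003, -0.0, 0.0001]
```

```bash
python3 -m pendant '[[[1.2,-0.9,-8.8],[0,0,0],1],[[1.2,-0.9,-8.8],[0,0,0],1],[[1.2,-0.9,-8.8],[0,0,0],1],[[1.2,-0.9,-8.8],[0,0,0],1]]';  python3 - <<'E'
from go import *
show()
E
```

```text
time: 6.5
position: [0.6105, 0.0101, 0.1721]
tool_rot: [0.729, 2.281, 0.213]
ft_force: [-0.2, -0.5, -1.2]
grip_width: 0.579
t 6.5 pos [0.6105 0.0101 0.1721] rot [0.729 2.281 0.213] F [-0.2 -0.5 -1.2] w 0.579
q [1.048, -0.283, -1.07, 2.262, -0.439, 0.284, 1.224]
z head -4.8 below 46.6 y axis [0.441 0.826 0.35 ]
```

Run:
```python
from go import *
rows(tw(.03,.055,.15),tool(np.degrees(TRAY[2]),45,180))
```

```text
dp world [-0.0008  0.0018 -0.0221] dist 0.02215667521448221 rotvec tool [  3.7  -2.7 -26.3] shift now [ 0.0145 -0.0066  0.0154] shift final [0.0164 0.0016 0.0148]
0 [1.22, -0.9, -8.77] before-turn axes [0.0048, -0.0022, 0.0051] after [0.0052, -0.0013, 0.0051]
1 [1.22, -0.9, -8.77] before-turn axes [0.0052, -0.0013, 0.0051] after [0.0054, -0.0004, 0.005]
2 [1.22, -0.9, -8.77] before-turn axes [0.0054, -0.0004, 0.005] after [0.0055, 0.0005, 0.0049]
```

```bash
python3 -m pendant '[[[1.2,-0.9,-8.8],[0.005,-0.002,0.005],1],[[1.2,-0.9,-8.8],[0.005,-0.001,0.005],1],[[1.2,-0.9,-8.8],[0.005,0,0.005],1],[[0,0,0],[0,0,0],1]]';  python3 - <<'E'
from go import *
show()
rows(tw(.03,.055,.15),tool(np.degrees(TRAY[2]),45,180))
crop(grab('top','t5'),'t5c',200,110,340,240,5)
crop(grab('scene','s5'),'s5c',150,130,310,260,5)
E
```

```text
time: 7.0
position: [0.6098, 0.0129, 0.1503]
tool_rot: [0.226, 2.348, -0.089]
ft_force: [0.0, 0.3, -0.9]
grip_width: 0.576
t 7.0 pos [0.6098 0.0129 0.1503] rot [ 0.226  2.348 -0.089] F [ 0.   0.3 -0.9] w 0.576
q [1.16, -0.294, -1.26, 2.289, -0.055, 0.197, 1.231]
z head -10.7 below 45.0 y axis [0.189 0.982 0.003]
dp world [-0.0001 -0.001  -0.0003] dist 0.001046956006113287 rotvec tool [ 0.1 -0.  -0.2] shift now [ 0.0002 -0.001   0.0002] shift final [ 0.0002 -0.001   0.0003]
0 [0.09, -0.04, -0.18] before-turn axes [0.0002, -0.001, 0.0002] after [0.0002, -0.001, 0.0003]
```

View pics/s5c.png

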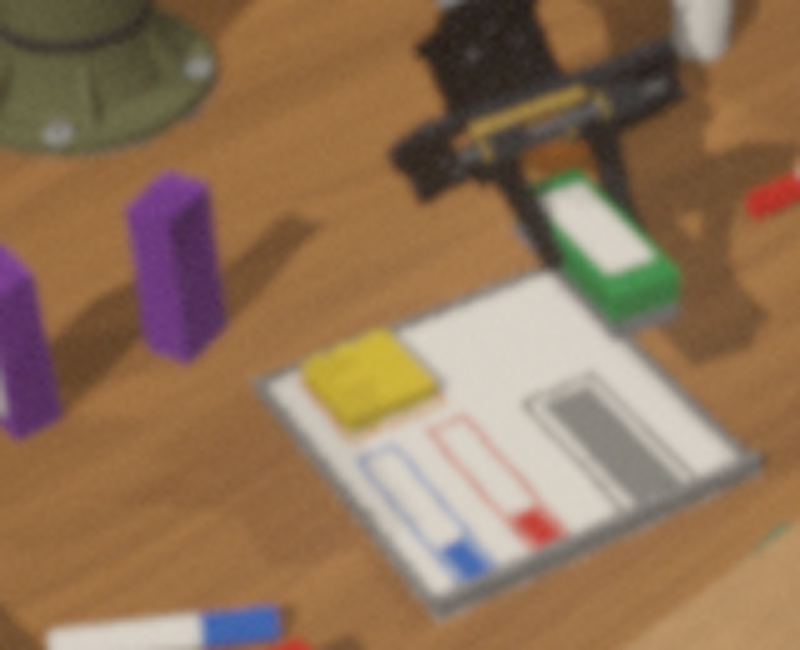

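View pics/t5c.png

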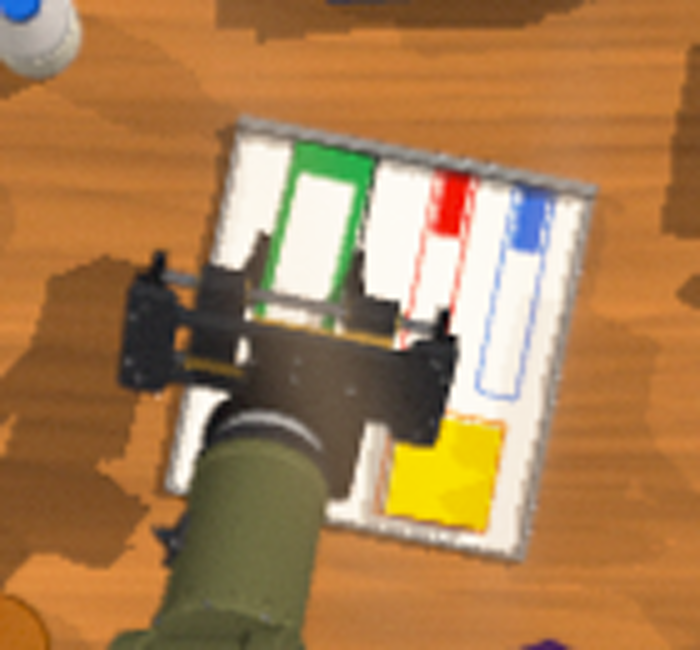

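The eraser hangs above its outline, panel up (scene crop around (600,240)). I'll check its tilt from the depth data before going down.

```bash
cat > lev.py <<'E'
from go import *
import sys
def cloud(im):
    H,W=im['range_z'].shape; u,v=np.meshgrid(np.arange(W),np.arange(H))
    K=np.array([[im['fx'],0,im['cx']],[0,im['fy'],im['cy']],[0,0,1]],float)
    p=cv2.undistortPoints(np.c_[u.ravel(),v.ravel()].astype(float)[:,None],K,np.array([float(im['k1']),0,0,0]))[:,0]
    T=np.linalg.inv(im['world_to_cam']); d=np.c_[p[:,0],-p[:,1],-np.ones(len(p))]@T[:3,:3].T
    return (T[:3,3]+d*im['range_z'].reshape(-1,1)).reshape(H,W,3)
def plane(im,poly,tag):
    C=cloud(im); m=np.zeros(im['range_z'].shape,np.uint8); cv2.fillPoly(m,[np.round(poly).astype(int)],1)
    P=C[(m>0)&(im['range_z']>0)]; c=np.median(P,0); P=P[np.linalg.norm(P-c,axis=1)<.1]
    for _ in range(3):
        c=P.mean(0); n=np.linalg.svd(P-c,full_matrices=False)[2][2]; n*=np.sign(n[2]); e=(P-c)@n; P=P[abs(e)<max(2*e.std(),.002)]
    th=TRAY[2]; ax=np.array([np.cos(th),np.sin(th),0]); ay=np.array([-np.sin(th),np.cos(th),0])
    print(tag,'centre',c,'n',n.round(3),'slope along x deg',np.degrees(n@ax).round(1),'along y',np.degrees(n@ay).round(1),len(P),'std',e.std().round(4))
E
python3 - <<'E'
from lev import *
f=lambda q,u0,v0,k:[[ (a+.5)/k-.5+u0,(b+.5)/k-.5+v0] for a,b in q]
plane(load('s5'),np.array(f([(555,200),(580,180),(650,240),(615,270)],150,130,5)),'scene')
plane(load('t5'),np.array(f([(300,175),(350,182),(330,290),(280,285)],200,110,5)),'top')
plane(load('t5'),np.array(f([(380,190),(425,190),(405,300),(375,280)],200,110,5)),'floor top')
plane(load('s5'),np.array(f([(370,510),(440,590),(420,590),(290,410)],150,130,5)),'floor scene')
E
```

```text
scene centre [0.613  0.0164 0.172 ] n [0.005 0.037 0.999] slope along x deg -0.1 along y 2.2 141 std 0.0015
top centre [0.6213 0.0092 0.1701] n [0.005 0.025 1.   ] slope along x deg 0.0 along y 1.4 234 std 0.0019
floor top centre [ 0.6412 -0.0494  0.004 ] n [-0.013  0.026  1.   ] slope along x deg -1.0 along y 1.3 163 std 0.0021
floor scene centre [ 0.5958 -0.1625  0.0066] n [0.13  0.643 0.755] slope along x deg 0.4 along y 37.6 77 std 0.0011
```

Level to within about 1°, back 20 mm above the TCP. Now I'll descend.

Run:
```python
from go import *
rows(tw(.042,.055,.05),tool(np.degrees(TRAY[2]),45,180),n=6)
```

```text
dp world [ 0.0106 -0.0027 -0.1019] dist 0.10244529290060196 rotvec tool [ 0.1  0.1 -0.4] shift now [ 0.0644 -0.0012  0.0796] shift final [ 0.0643 -0.0007  0.0797]
0 [0.02, 0.02, -0.06] before-turn axes [0.0107, -0.0002, 0.0133] after [0.0107, -0.0002, 0.0133]
1 [0.02, 0.02, -0.06] before-turn axes [0.0107, -0.0002, 0.0133] after [0.0107, -0.0002, 0.0133]
2 [0.02, 0.02, -0.06] before-turn axes [0.0107, -0.0002, 0.0133] after [0.0107, -0.0002, 0.0133]
3 [0.02, 0.02, -0.06] before-turn axes [0.0107, -0.0002, 0.0133] after [0.0107, -0.0001, 0.0133]
4 [0.02, 0.02, -0.06] before-turn axes [0.0107, -0.0001, 0.0133] after [0.0107, -0.0001, 0.0133]
5 [0.02, 0.02, -0.06] before-turn axes [0.0107, -0.0001, 0.0133] after [0.0107, -0.0001, 0.0133]
```

```bash
python3 -m pendant '[[[0,0,0],[0.0107,0,0.0133],1],[[0,0,0],[0.0107,0,0.0133],1],[[0,0,0],[0.0107,0,0.0133],1],[[0,0,-0.4],[0.0107,-0.001,0.0133],1]]';  python3 - <<'E'
from go import *
show()
E
python3 -m pendant '[[[0,0,0],[0.0107,0,0.0133],1],[[0,0,0],[0.0107,0,0.0133],1],[[0,0,0],[0,0,0],1]]';  python3 - <<'E'
from go import *
show()
rows(tw(.048,.055,.03),tool(np.degrees(TRAY[2]),45,180),n=2)
crop(grab('top','t6'),'t6c',220,120,330,220,7)
crop(grab('scene','s6'),'s6c',190,170,310,260,6)
E
```

```text
time: 7.6
position: [0.6019, 0.0065, 0.1097]
tool_rot: [0.233, 2.383, -0.1]
ft_force: [0.2, -0.6, -0.6]
grip_width: 0.576
t 7.6 pos [0.6019 0.0065 0.1097] rot [ 0.233  2.383 -0.1  ] F [ 0.2 -0.6 -0.6] w 0.576
q [1.218, -0.113, -1.377, 2.312, 0.82, 0.218, 0.427]
z head -11.7 below 47.1 y axis [ 0.196  0.981 -0.006]
time: 7.98
position: [0.5978, 0.0061, 0.0793]
tool_rot: [0.235, 2.405, -0.098]
ft_force: [0.0, 0.7, -0.6]
grip_width: 0.577
t 7.97 pos [0.5978 0.0061 0.0793] rot [ 0.235  2.405 -0.098] F [ 0.   0.7 -0.6] w 0.577
q [1.146, 0.123, -1.375, 2.327, 1.36, 0.384, -0.014]
z head -11.7 below 48.3 y axis [ 0.196  0.981 -0.006]
dp world [ 0.0296  0.0024 -0.0493] dist 0.05754861854370127 rotvec tool [-0.6 -3.3 -0.1] shift now [0.0114 0.0084 0.0558] shift final [0.0146 0.0079 0.0551]
0 [-0.28, -1.65, -0.04] before-turn axes [0.0057, 0.0042, 0.0279] after [0.0065, 0.0041, 0.0277]
1 [-0.28, -1.65, -0.04] before-turn axes [0.0065, 0.0041, 0.0277] after [0.0073, 0.004, 0.0275]
```

View pics/s6c.png

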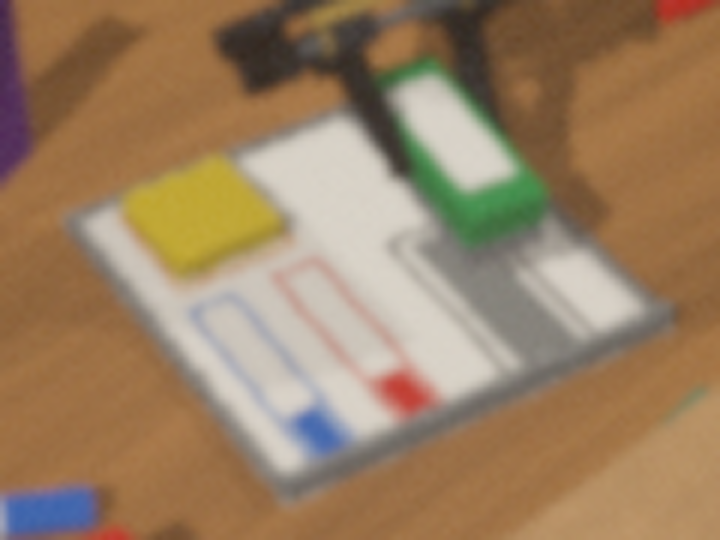

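View pics/t6c.png

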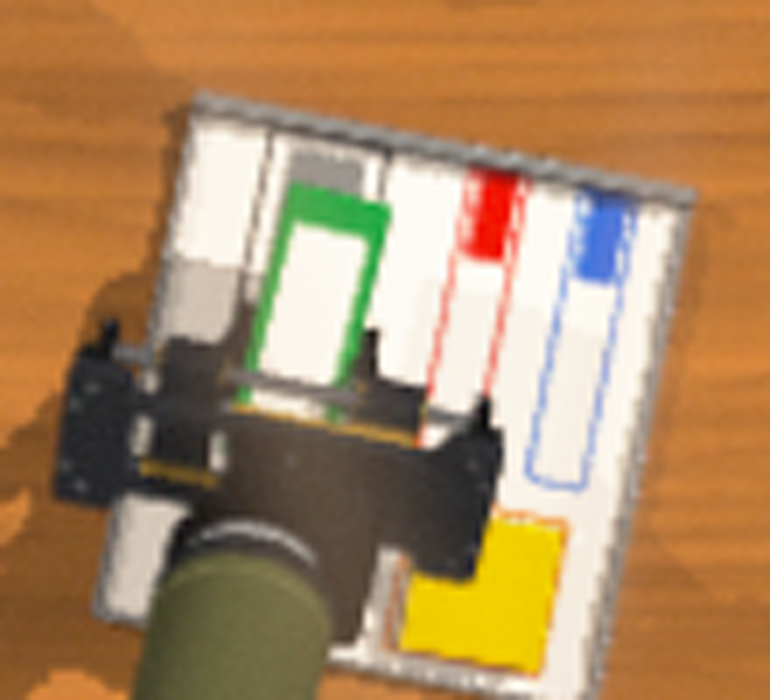

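Joint 3 is at its range, so the tool lags by 3°. Otherwise the eraser is in line, about 30 mm short of the ledge. I'll take smaller steps.

```bash
python3 -m pendant '[[[-0.2,-1.2,0],[0.005,0.003,0.012],1],[[-0.2,-1.2,0],[0.005,0.003,0.012],1],[[0,-1,0],[0.002,0.002,0.01],1],[[0,0,0],[0,0,0],1]]';  python3 - <<'E'
from go import *
show()
rows(tw(.048,.055,.03),tool(np.degrees(TRAY[2]),45,180),n=2)
E
```

```text
time: 8.57
position: [0.6144, 0.01, 0.0487]
tool_rot: [0.222, 2.342, -0.102]
ft_force: [0.2, -0.0, -1.0]
grip_width: 0.58
t 8.57 pos [0.6144 0.01   0.0487] rot [ 0.222  2.342 -0.102] F [ 0.2 -0.  -1. ] w 0.58
q [0.922, 0.319, -1.207, 2.35, 1.829, 0.558, -0.401]
z head -11.4 below 44.6 y axis [ 0.191  0.982 -0.007]
dp world [ 0.013  -0.0015 -0.0187] dist 0.022797725443258657 rotvec tool [-0.4  0.4  0.2] shift now [0.0042 0.0011 0.0224] shift final [0.004  0.0009 0.0224]
0 [-0.2, 0.18, 0.08] before-turn axes [0.0021, 0.0006, 0.0112] after [0.002, 0.0005, 0.0112]
1 [-0.2, 0.18, 0.08] before-turn axes [0.002, 0.0005, 0.0112] after [0.002, 0.0005, 0.0112]
```

```bash
python3 -m pendant '[[[-0.2,0.2,0],[0.002,0.0005,0.008],1],[[-0.2,0.2,0],[0.002,0.0005,0.008],1],[[0,0,0.2],[0,0,0.006],1],[[0,0,0],[0,0,0],1]]';  python3 - <<'E'
from go import *
show()
rows(tw(.048,.055,.024),tool(np.degrees(TRAY[2]),45,180),n=2)
t=grab('top','t7');s=grab('scene','s7')
crop(t,'t7c',220,120,330,220,7)
crop(s,'s7c',190,170,310,260,6)
E
```

```text
time: 9.07
position: [0.6275, 0.0088, 0.0298]
tool_rot: [0.224, 2.348, -0.09]
ft_force: [-0.9, -0.1, -0.9]
grip_width: 0.584
t 9.07 pos [0.6275 0.0088 0.0298] rot [ 0.224  2.348 -0.09 ] F [-0.9 -0.1 -0.9] w 0.584
q [0.876, 0.418, -1.155, 2.326, 1.91, 0.607, -0.424]
z head -10.7 below 45.0 y axis [0.188 0.982 0.002]
dp world [-0.0002 -0.0003 -0.0058] dist 0.005796537070615531 rotvec tool [ 0.1 -0.  -0.1] shift now [ 0.0042 -0.0003  0.004 ] shift final [ 0.0042 -0.0003  0.004 ]
0 [0.03, -0.01, -0.04] before-turn axes [0.0021, -0.0002, 0.002] after [0.0021, -0.0002, 0.002]
1 [0.03, -0.01, -0.04] before-turn axes [0.0021, -0.0002, 0.002] after [0.0021, -0.0002, 0.002]
```

View pics/s7c.png

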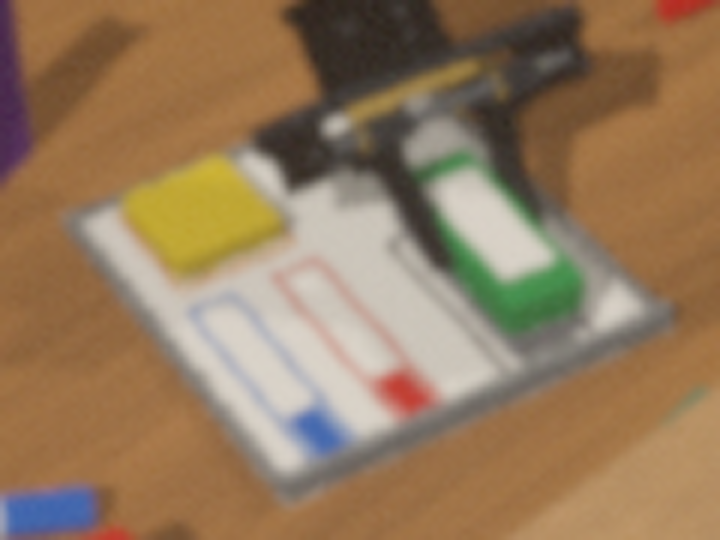

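View pics/t7c.png

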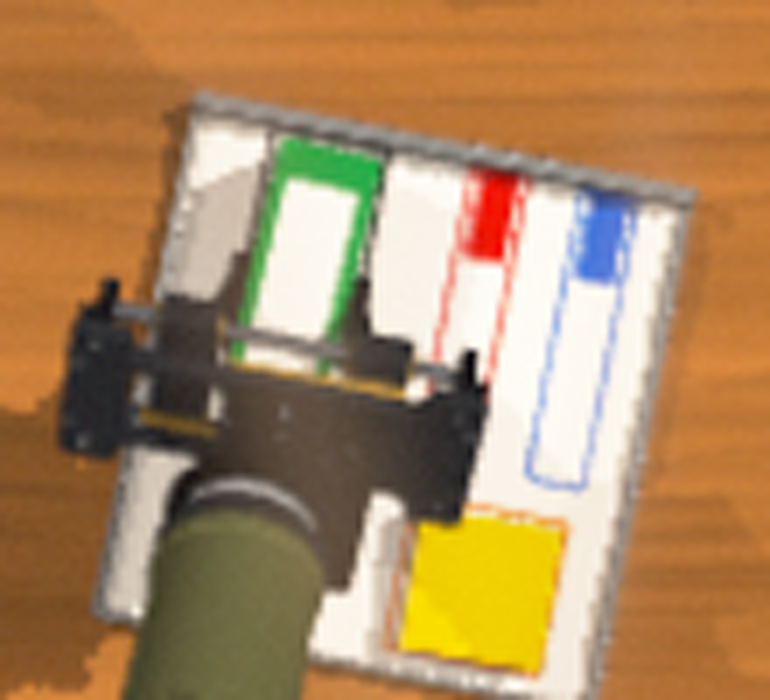

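```bash
python3 -m pendant '[[[0,0,0],[0.002,0,0.002],1],[[0,0,0],[0.0015,0,0.0015],1],[[0,0,0],[0,0,0],1],[[0,0,0],[0,0,0],1]]'; python3 -m pendant '[[[0,0,0],[0.0008,0,0.0008],1],[[0,0,0],[0,0,0],1]]'; python3 -m pendant '[[[0,0,0],[0.0008,0,0.0008],1],[[0,0,0],[0,0,0],1]]'; python3 -c "
from go import *
show()"
```

```text
time: 9.68
position: [0.6274, 0.0089, 0.0254]
tool_rot: [0.222, 2.347, -0.091]
ft_force: [0.3, 0.7, -0.5]
grip_width: 0.577
time: 9.93
position: [0.6274, 0.0088, 0.0241]
tool_rot: [0.223, 2.347, -0.091]
ft_force: [-0.2, 0.2, -0.2]
grip_width: 0.577
time: 10.18
position: [0.6275, 0.0089, 0.023]
tool_rot: [0.223, 2.347, -0.091]
ft_force: [0.3, 0.2, -0.2]
grip_width: 0.578
t 10.18 pos [0.6275 0.0089 0.023 ] rot [ 0.223  2.347 -0.091] F [ 0.3  0.2 -0.2] w 0.578
q [0.863, 0.442, -1.144, 2.328, 1.942, 0.626, -0.443]
z head -10.8 below 45.0 y axis [0.188 0.982 0.001]
```

No contact yet. I'll slide forwards towards the ledge just above the floor, watching the force.

```bash
python3 -m pendant '[[[0,0,0],[-0.002,0,0.002],1],[[0,0,0],[-0.0005,0,0.0005],1],[[0,0,0],[0,0,0],1]]'; for i in 1; do python3 -m pendant '[[[0,0,0],[-0.0007,0,0.0007],1],[[0,0,0],[0,0,0],1]]'; done;  python3 -m pendant '[[[0,0,0],[-0.0007,0,0.0007],1],[[0,0,0],[0,0,0],1]]'; python3 -c "
from go import *
show()
t=grab('top','t8');s=grab('scene','s8')
crop(t,'t8c',240,125,300,165,12)
crop(s,'s8c',250,195,310,240,12)"
```

```text
time: 10.55
position: [0.631, 0.0082, 0.023]
tool_rot: [0.223, 2.347, -0.091]
ft_force: [-0.1, 0.3, -1.1]
grip_width: 0.579
time: 10.8
position: [0.6319, 0.008, 0.0231]
tool_rot: [0.223, 2.347, -0.091]
ft_force: [-0.1, 0.3, -0.9]
grip_width: 0.581
time: 11.05
position: [0.633, 0.0078, 0.0231]
tool_rot: [0.223, 2.347, -0.091]
ft_force: [-0.9, -0.5, -0.7]
grip_width: 0.579
t 11.05 pos [0.633  0.0078 0.0231] rot [ 0.223  2.347 -0.091] F [-0.9 -0.5 -0.7] w 0.579
q [0.857, 0.452, -1.135, 2.317, 1.941, 0.627, -0.433]
z head -10.8 below 45.0 y axis [0.188 0.982 0.001]
```

View pics/s8c.png

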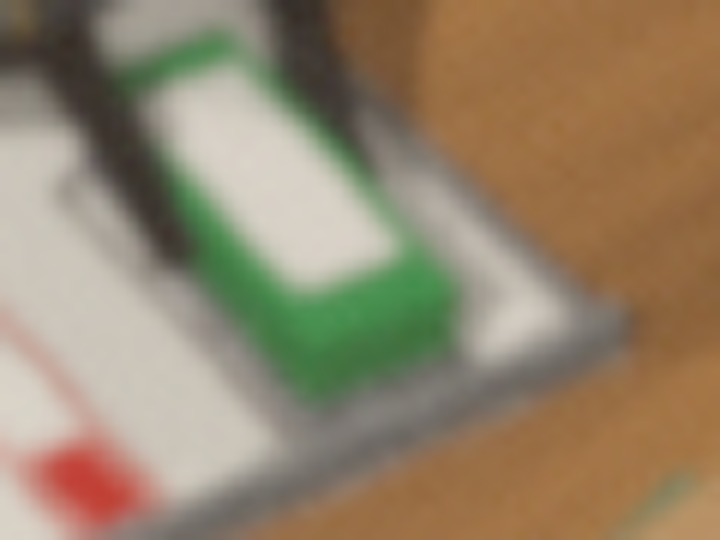

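View pics/t8c.png

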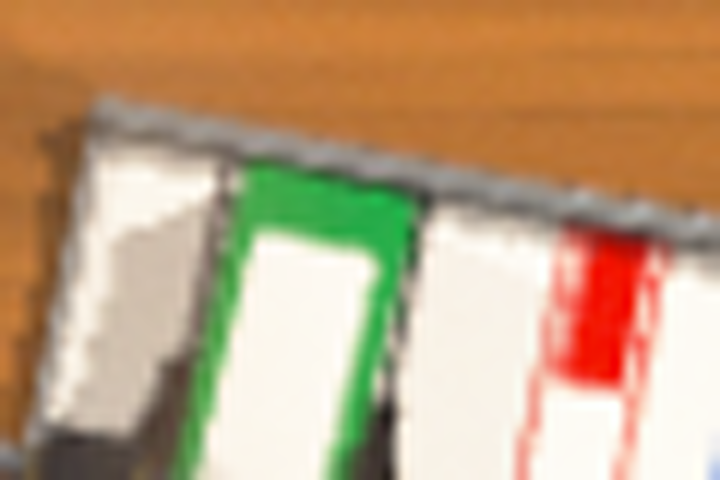

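```bash
for i in 1; do python3 -m pendant '[[[0,0,0],[-0.0007,0,0.0007],1],[[0,0,0],[0,0,0],1]]'; python3 -m pendant '[[[0,0,0],[-0.0007,0,0.0007],1],[[0,0,0],[0,0,0],1]]'; done
```

```text
time: 11.4
position: [0.6339, 0.0076, 0.0231]
tool_rot: [0.223, 2.347, -0.091]
ft_force: [-1.0, 0.3, -0.9]
grip_width: 0.576
time: 11.65
position: [0.6349, 0.0074, 0.0231]
tool_rot: [0.223, 2.347, -0.091]
ft_force: [-1.1, 0.0, -1.3]
grip_width: 0.579
```

Run:
```python
from go import *
a=[np.r_[monitor.get_state()['ft_force']] for _ in range(5)]; print(np.array(a).round(2))
s=monitor.get_state(); print(np.round(s['joint_torque'],2), np.round(s['torque'],2))
```

```text
[[-1.11  0.03 -1.26]
 [-1.11  0.03 -1.26]
 [-1.11  0.03 -1.26]
 [-1.11  0.03 -1.26]
 [-1.11  0.03 -1.26]]
[  0.   -28.3  -10.33 -20.52   2.02   1.58   0.03] [0.23 0.85 0.09]
```

```bash
for i in 1; do python3 -m pendant '[[[0,0,0],[-0.0007,0,0.0007],1],[[0,0,0],[0,0,0],1]]'; python3 -m pendant '[[[0,0,0],[-0.0007,0,0.0007],1],[[0,0,0],[0,0,0],1]]';  done; python3 -c "
from go import *
show()
t=grab('top','t9');s=grab('scene','s9')
crop(t,'t9c',240,125,300,165,12)
crop(s,'s9c',250,195,310,240,12)"
```

```text
time: 11.9
position: [0.6359, 0.0072, 0.0231]
tool_rot: [0.223, 2.347, -0.091]
ft_force: [-0.3, 0.4, -0.9]
grip_width: 0.582
time: 12.15
position: [0.6368, 0.007, 0.0231]
tool_rot: [0.223, 2.347, -0.091]
ft_force: [-0.5, 0.3, -1.4]
grip_width: 0.582
t 12.15 pos [0.6368 0.007  0.0231] rot [ 0.223  2.347 -0.091] F [-0.5  0.3 -1.4] w 0.582
q [0.853, 0.459, -1.13, 2.309, 1.941, 0.628, -0.426]
z head -10.8 below 45.0 y axis [0.188 0.982 0.001]
```

View pics/s9c.png

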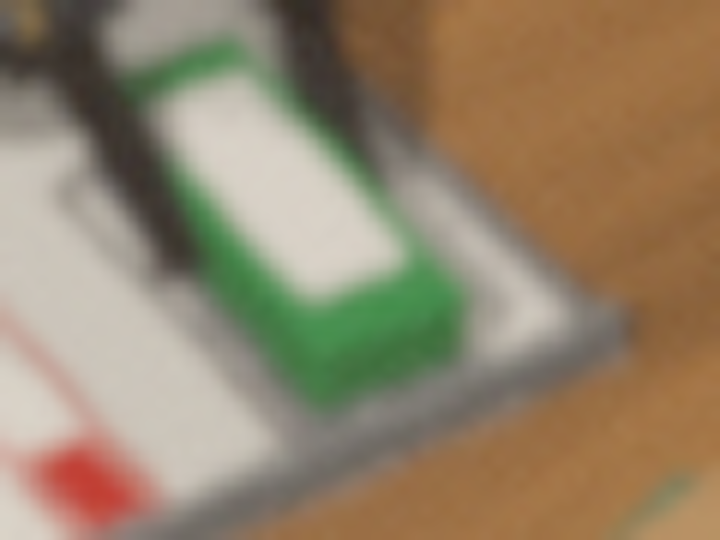

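View pics/t9c.png

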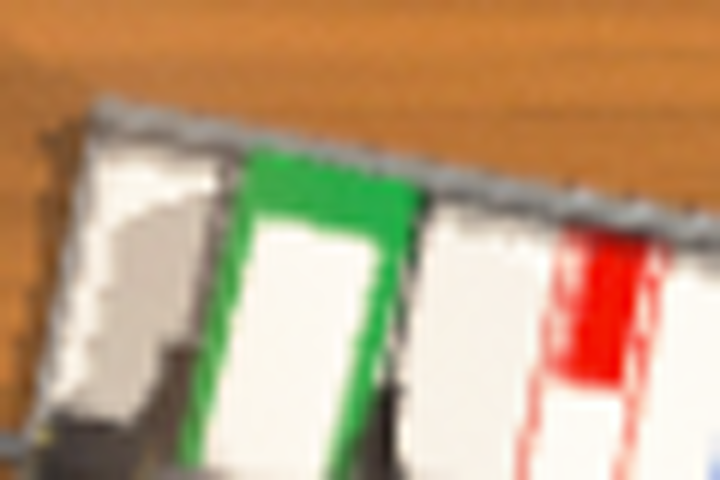

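```bash
for i in 1; do python3 -m pendant '[[[0,0,0],[-0.0005,0,0.0005],1],[[0,0,0],[0,0,0],1]]'; python3 -m pendant '[[[0,0,0],[-0.0005,0,0.0005],1],[[0,0,0],[0,0,0],1]]'; python3 -m pendant '[[[0,0,0],[-0.0005,0,0.0005],1],[[0,0,0],[0,0,0],1]]';  done
```

```text
time: 12.5
position: [0.6375, 0.0069, 0.0231]
tool_rot: [0.223, 2.347, -0.091]
ft_force: [-0.0, 0.2, -0.6]
grip_width: 0.572
time: 12.75
position: [0.6382, 0.0068, 0.0231]
tool_rot: [0.223, 2.347, -0.091]
ft_force: [-0.8, -0.5, -0.7]
grip_width: 0.576
time: 13.0
position: [0.6387, 0.0067, 0.023]
tool_rot: [0.223, 2.347, -0.091]
ft_force: [-0.5, 0.5, -0.8]
grip_width: 0.575
```

```bash
for i in 1; do python3 -m pendant '[[[0,0,0],[-0.0005,0,0.0005],1],[[0,0,0],[0,0,0],1]]'; python3 -m pendant '[[[0,0,0],[-0.0005,0,0.0005],1],[[0,0,0],[0,0,0],1]]'; done
python3 - <<'E'
from lev import *
f=lambda q,u0,v0,k:[[ (a+.5)/k-.5+u0,(b+.5)/k-.5+v0] for a,b in q]
s=grab('scene','s10');t=grab('top','t10')
crop(t,'t10c',240,125,300,165,12); crop(s,'s10c',250,195,310,240,12)
plane(s,np.array(f([(180,90),(240,75),(400,245),(310,280)],250,195,12)),'back')
# tray still where it was?  compare ledge pixels in t0 and now, away from arm
a=cv2.cvtColor(load('top0')['color'],cv2.COLOR_RGB2GRAY)[135:175,290:325].astype(np.float32); b=cv2.cvtColor(t['color'],cv2.COLOR_RGB2GRAY)[135:175,290:325].astype(np.float32)
print('shift px',cv2.phaseCorrelate(a,b))
E
```

```text
time: 13.25
position: [0.6389, 0.0066, 0.0229]
tool_rot: [0.223, 2.347, -0.092]
ft_force: [-7.5, 0.1, 5.7]
grip_width: 0.579
time: 13.5
position: [0.639, 0.0065, 0.0227]
tool_rot: [0.223, 2.348, -0.092]
ft_force: [-12.4, -0.8, 9.0]
grip_width: 0.576
back centre [0.6387 0.0099 0.0434] n [0.009 0.078 0.997] slope along x deg -0.3 along y 4.5 124 std 0.0018
shift px ((0.09906480342605306, 0.011037919672745033), 1.0042199711832736)
```

View pics/t10c.png

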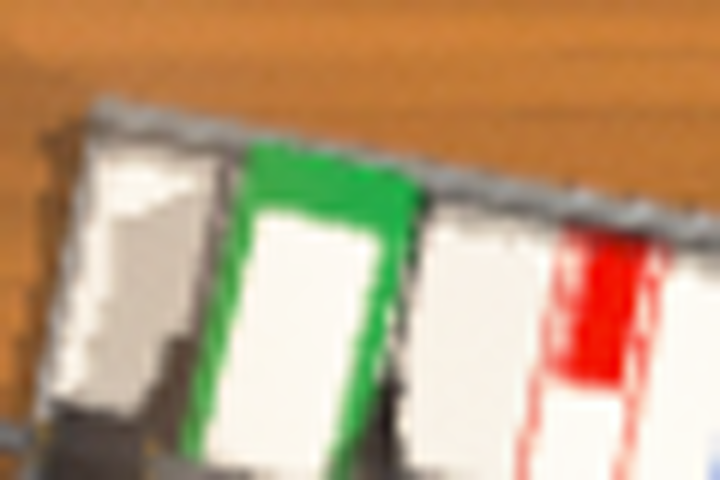

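View pics/s10c.png

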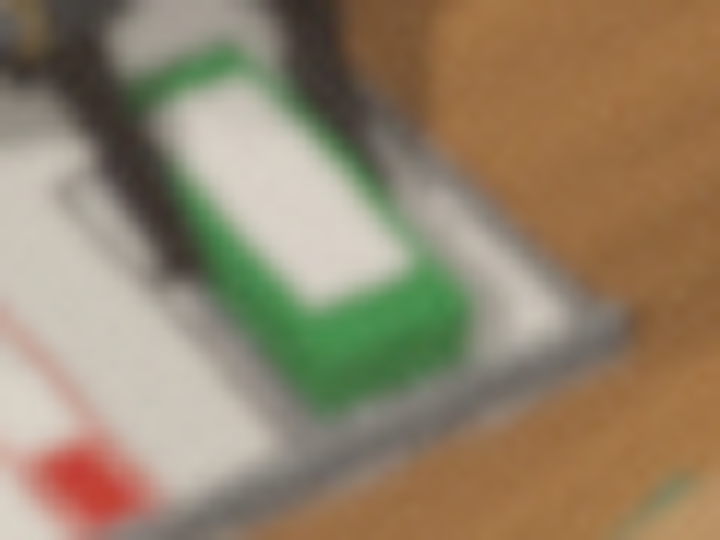

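The eraser end is against the ledge (force -12 N in x) and the tray hasn't moved. I'll ease off and lower the last millimetre.

```bash
python3 -m pendant '[[[0,0,0],[0.0006,0,-0.0006],1],[[0,0,0],[0,0,0],1]]'; python3 -m pendant '[[[0,0,0],[0.0005,0,0.0005],1],[[0,0,0],[0,0,0],1]]';  python3 -m pendant '[[[0,0,0],[0.0005,0,0.0005],1],[[0,0,0],[0,0,0],1]]'
```

```text
time: 13.85
position: [0.639, 0.0064, 0.0228]
tool_rot: [0.223, 2.348, -0.091]
ft_force: [-5.0, -0.4, 1.4]
grip_width: 0.575
time: 14.1
position: [0.6391, 0.0063, 0.0226]
tool_rot: [0.223, 2.347, -0.092]
ft_force: [-10.3, -1.1, 8.7]
grip_width: 0.58
time: 14.35
position: [0.6392, 0.0061, 0.0222]
tool_rot: [0.224, 2.346, -0.093]
ft_force: [-12.9, -0.8, 12.9]
grip_width: 0.579
```

```bash
python3 -m pendant '[[[0,0,0],[0.0005,0,-0.0005],1],[[0,0,0],[0,0,0],1]]'; python3 -m pendant '[[[0,0,0],[-0.0003,0,-0.0003],1],[[0,0,0],[0,0,0],1]]'; python3 -c "
from go import *
show()"
```

```text
time: 14.6
position: [0.6392, 0.0061, 0.0223]
tool_rot: [0.223, 2.346, -0.093]
ft_force: [-5.5, -1.0, 6.4]
grip_width: 0.574
time: 14.85
position: [0.6391, 0.0068, 0.0223]
tool_rot: [0.222, 2.347, -0.09]
ft_force: [0.2, 0.2, -0.8]
grip_width: 0.573
t 14.85 pos [0.6391 0.0068 0.0223] rot [ 0.222  2.347 -0.09 ] F [ 0.2  0.2 -0.8] w 0.573
q [0.85, 0.465, -1.125, 2.304, 1.945, 0.63, -0.425]
z head -10.7 below 45.0 y axis [0.187 0.982 0.001]
```

Forces are back to zero with the end at the ledge. Now I'll release.

```bash
python3 -m pendant '[[[0,0,0],[0,0,0],-0.2],[[0,0,0],[0,0,0],-0.3],[[0,0,0],[0,0,0],-0.45],[[0,0,0],[0,0,0],-0.45]]'; python3 -m pendant '[[[0,0,0],[0,0,-0.02],-0.45],[[0,0,0],[0,0,-0.05],-0.45],[[0,0,0],[-0.02,0,-0.05],-0.45],[[0,0,0],[-0.02,0,-0.03],-0.45],[[0,0,0],[0,0,0],-0.45]]'
python3 - <<'E'
from lev import *
show()
s=grab('scene','s11');t=grab('top','t11')
crop(t,'t11c',225,120,325,220,7); crop(s,'s11c',190,170,310,260,6)
f=lambda q,u0,v0,k:[[ (a+.5)/k-.5+u0,(b+.5)/k-.5+v0] for a,b in q]
plane(s,np.array(f([(180,90),(240,75),(400,245),(310,280)],250,195,12)),'back')
E
```

```text
time: 15.35
position: [0.6387, 0.0068, 0.0221]
tool_rot: [0.222, 2.347, -0.091]
ft_force: [0.3, 1.1, 0.1]
grip_width: 0.713
time: 15.98
position: [0.5722, 0.0032, 0.0814]
tool_rot: [0.223, 2.407, -0.147]
ft_force: [-0.3, -0.3, 0.1]
grip_width: 0.725
t 15.97 pos [0.5722 0.0032 0.0814] rot [ 0.223  2.407 -0.147] F [-0.3 -0.3  0.1] w 0.725
q [0.895, -0.049, -1.123, 2.374, 1.151, 0.305, 0.105]
z head -14.5 below 48.2 y axis [ 0.201  0.979 -0.045]
back centre [0.6387 0.0101 0.0435] n [0.008 0.045 0.999] slope along x deg -0.1 along y 2.6 131 std 0.0016
```

View pics/t11c.png

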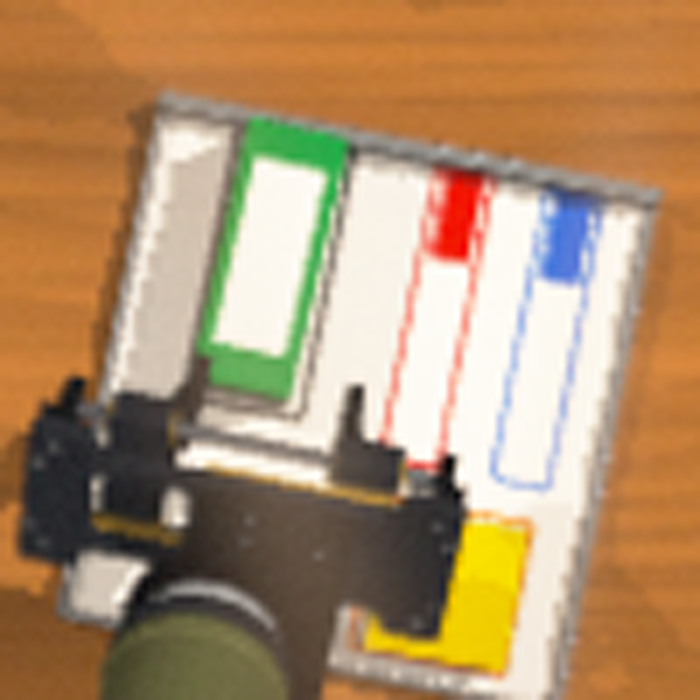

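View pics/s11c.png

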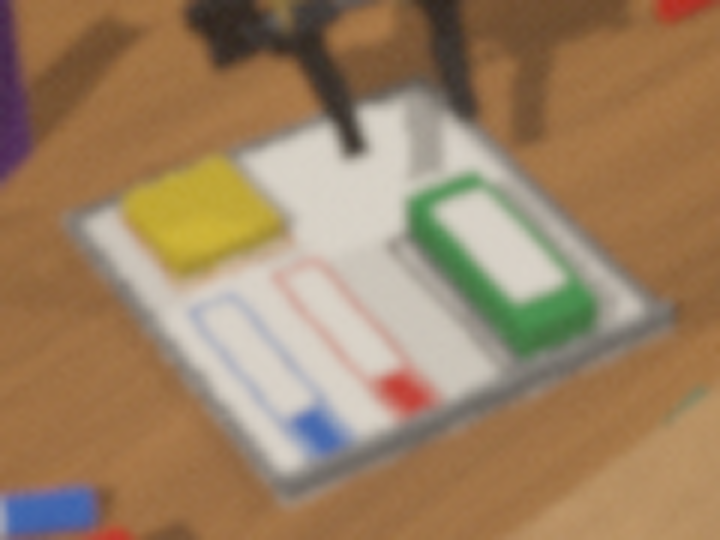

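Run:
```python
from fit import *
t=load('t11')
np.set_printoptions(suppress=True,precision=4)
# tray refit from t11 crop
M=np.array([[131,125,18],[131,-125,18],[-10,27,4],[-20,-75,4],[-20,-95,4]])/1e3
P=up([[163,93],[657,190],[299,415],[492,482],[548,488]],225,120,7)
q,r=fit([(t,M,P)],[.57,-.03,-.19]); print('tray',q,np.degrees(q[2]),r.round(1).tolist())
crop(t,'t11d',245,130,285,185,14)
c,s=np.cos(-.1891),np.sin(-.1891)
for n,p in dict(fl=(247,117),fr=(350,140),rr=(292,400),rl=(202,385)).items():
    w=pix(t,*up(p,225,120,7),z=.042); d=w[:2]-[.5699,-.0365]; print(n,(d[0]*c+d[1]*s)*1e3,(-d[0]*s+d[1]*c)*1e3)
for n,p in dict(outline_rr=(299,415),).items():
    w=pix(t,*up(p,225,120,7),z=.004); d=w[:2]-[.5699,-.0365]; print(n,(d[0]*c+d[1]*s)*1e3,(-d[0]*s+d[1]*c)*1e3)
```

```text
tray [ 0.5705 -0.036  -0.1925] -11.027385364637643 [[-0.6, -0.0], [0.8, 0.5], [-0.1, 0.3], [1.0, -0.5], [-1.2, -0.2]]
fl 124.00394392608003 79.92362649561254
fr 122.68672672085054 29.421460344522533
rr -5.172777736897607 32.52021101051078
rl -6.47153382845381 75.94534100699312
outline_rr -8.326598690453228 27.60085546161354
```

View pics/t11d.png

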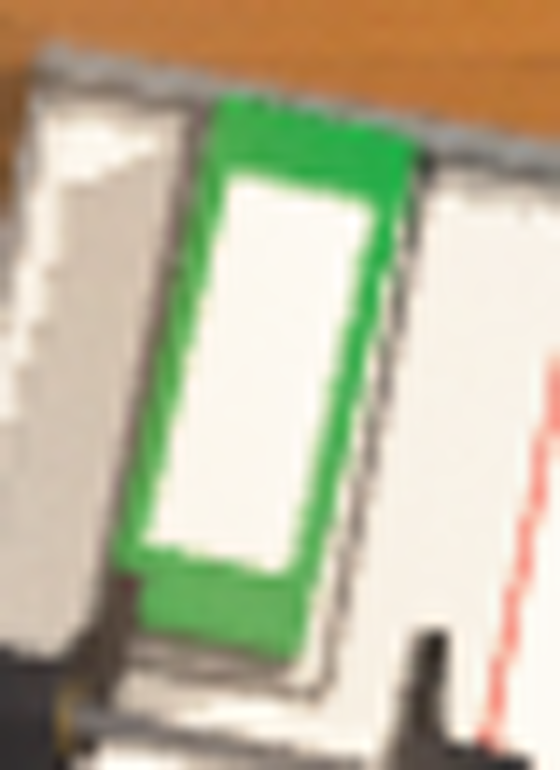

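The eraser is felt down at the ledge, but it may be yawed about 2° to the outline. I'll measure that in a rectified view.

```bash
cat > ortho.py <<'E'
from go import *
def ortho(im,x0,x1,y0,y1,z,k=4):
    "tray-frame rectified picture (mm), column = -y, row = -x ; k px/mm"
    xs=np.arange(x1,x0,-1/k); ys=np.arange(y1,y0,-1/k); X,Y=np.meshgrid(xs,ys,indexing='ij')
    c,s=np.cos(TRAY[2]),np.sin(TRAY[2]); x=X/1e3;y=Y/1e3
    W=np.c_[(TRAY[0]+c*x-s*y).ravel(),(TRAY[1]+s*x+c*y).ravel(),np.full(x.size,z)]
    uv=proj(im,W).astype(np.float32).reshape(*x.shape,2)
    return cv2.remap(im['color'][:,:,::-1],uv[...,0],uv[...,1],cv2.INTER_CUBIC)
E
python3 - <<'E'
from ortho import *
for n,z in(('t11',.042),('s11',.042),('t11',.004),('s11',.004)):
    o=ortho(load(n),-40,140,-10,120,z,4); cv2.imwrite(f'pics/o_{n}_{int(z*1000)}.png',o)
    if z>.04:
        hsv=cv2.cvtColor(o,cv2.COLOR_BGR2HSV); m=((hsv[...,0]>45)&(hsv[...,0]<85)&(hsv[...,1]>90)).astype(np.uint8)
        cs=cv2.findContours(m,cv2.RETR_EXTERNAL,cv2.CHAIN_APPROX_NONE)[0]; c=max(cs,key=cv2.contourArea); print(n,'green',cv2.minAreaRect(c))
        h=cv2.findContours(cv2.morphologyEx(1-m,cv2.MORPH_OPEN,np.ones((5,5))),cv2.RETR_CCOMP,cv2.CHAIN_APPROX_NONE)[0]
        for q in h:
            a=cv2.contourArea(q)/16
            if 1000<a<5000: print('  hole',a,cv2.minAreaRect(q))
a=[cv2.imread(f'pics/o_{n}.png') for n in('t11_42','s11_42','t11_4','s11_4')]
cv2.imwrite('pics/o1.png',cv2.resize(np.vstack([np.hstack(a[:2]),np.hstack(a[2:])]),None,fx=.55,fy=.55)[:, :800][:600] if 0 else cv2.resize(np.hstack([a[0],a[3]]),None,fx=.75,fy=.75))
E
```

```text
t11 green ((253.16981506347656, 320.9237365722656), (202.1579132080078, 520.465087890625), 2.385944128036499)
  hole 3446.90625 ((254.80584716796875, 319.4194030761719), (153.98666381835938, 377.01507568359375), 1.7134655714035034)
s11 green ((290.386962890625, 277.1872253417969), (217.00035095214844, 549.9910278320312), 1.9305872917175293)
  hole 2774.8125 ((290.386962890625, 277.187255859375), (218.9992218017578, 551.989990234375), 1.9305875301361084)
```

View pics/o1.png

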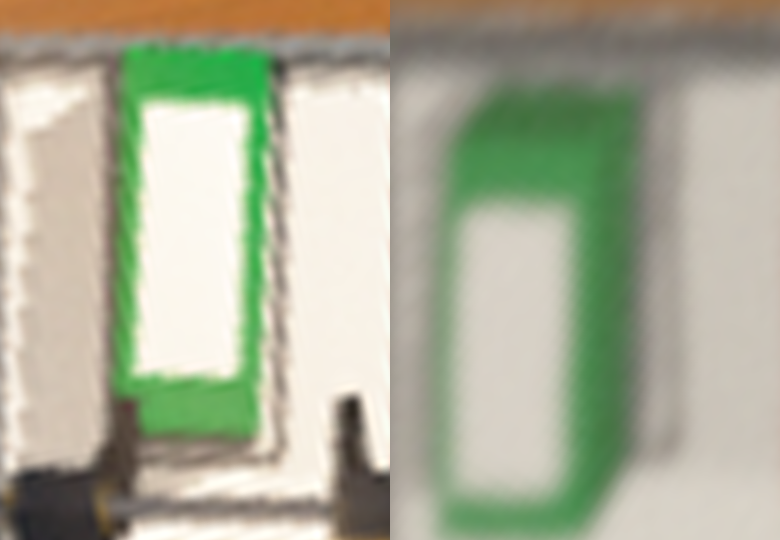

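Run:
```python
from ortho import *
o=ortho(load('top0'),-150,150,-150,150,.004,4); hsv=cv2.cvtColor(o,cv2.COLOR_BGR2HSV)
m=((hsv[...,1]<60)&(hsv[...,2]>215)).astype(np.uint8)
m=cv2.morphologyEx(m,cv2.MORPH_CLOSE,np.ones((15,15)))
cv2.imwrite('pics/o2.png',cv2.resize(o,None,fx=.5,fy=.5))
# edge lines: left/right boundary of white mask per row, front boundary per column
def line(a,b): 
    a=np.array(a,float);b=np.array(b,float)
    for _ in range(4):
        p=np.polyfit(a,b,1); e=b-np.polyval(p,a); k=abs(e)<max(1.5*e.std(),1); a,b=a[k],b[k]
    return np.degrees(np.arctan(p[0])).round(2),(np.polyval(p,600)/4).round(1),e.std().round(2)
rows_=range(200,1000); 
L=[(r,np.flatnonzero(m[r])[0]) for r in rows_ if m[r].any()]; Rr=[(r,np.flatnonzero(m[r])[-1]) for r in rows_ if m[r].any()]
print('left',line(*zip(*L)),'right',line(*zip(*Rr)))
T=[(c,np.flatnonzero(m[:,c])[0]) for c in range(180,1020) if m[:,c].any()]; B=[(c,np.flatnonzero(m[:,c])[-1]) for c in range(180,1020) if m[:,c].any()]
print('front',line(*zip(*T)),'rear',line(*zip(*B)))
```

```text
left (np.float64(0.14), np.float64(29.9), np.float64(0.85)) right (np.float64(-0.08), np.float64(266.6), np.float64(1.09))
front (np.float64(0.21), np.float64(32.0), np.float64(15.74)) rear (np.float64(0.12), np.float64(273.6), np.float64(1.18))
```

View pics/o2.png

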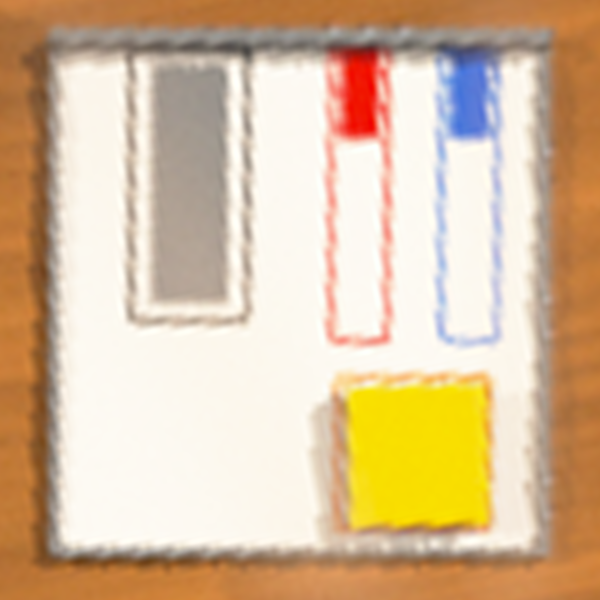

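Run:
```python
from ortho import *
a=ortho(load('top0'),-150,150,-150,150,.004,2); b=ortho(load('t11'),-150,150,-150,150,.004,2)
cv2.imwrite('pics/o3.png',np.hstack([b])[:600])
# registration on unobstructed part: right columns
f=lambda q:cv2.cvtColor(q,cv2.COLOR_BGR2GRAY)
A,B=f(a),f(b)
for nm,sl in dict(right=(slice(40,380),slice(310,560)),frontL=(slice(40,110),slice(30,110)),frontR=(slice(40,200),slice(400,560))).items():
    W=np.eye(2,3,dtype=np.float32)
    cc,W=cv2.findTransformECC(A[sl],B[sl],W,cv2.MOTION_EUCLIDEAN,(3,200,1e-7)) ; h,w=A[sl].shape; c=np.array([w/2,h/2,1])
    print(nm,cc,'rot',np.degrees(np.arctan2(W[1,0],W[0,0])).round(2),'shift mm at centre',((W@c-c[:2])/2).round(2))
o=ortho(load('t11'),-40,140,-10,120,.042,4); hsv=cv2.cvtColor(o,cv2.COLOR_BGR2HSV); m=((hsv[...,0]>45)&(hsv[...,0]<85)&(hsv[...,1]>90)).astype(np.uint8)
def line(a,b): 
    a=np.array(a,float);b=np.array(b,float)
    for _ in range(4):
        p=np.polyfit(a,b,1); e=b-np.polyval(p,a); k=abs(e)<max(1.5*e.std(),1); a,b=a[k],b[k]
    return np.degrees(np.arctan(p[0])).round(2),e.std().round(2),len(a)
r=range(90,500)
print('L',line(r,[np.flatnonzero(m[i])[0] for i in r]),'R',line(r,[np.flatnonzero(m[i])[-1] for i in r]))
c=range(185,340); print('front',line(c,[np.flatnonzero(m[:,i])[0] for i in c]),'rear',line(c,[np.flatnonzero(m[:,i])[-1] for i in c]))
```

```text
right 0.7559316949975597 rot -0.49 shift mm at centre [ 0.54 -1.61]
frontL 0.9648081355426561 rot -1.47 shift mm at centre [-1.08 -0.94]
frontR 0.9994864873130546 rot 0.04 shift mm at centre [ 0.03 -0.04]
L (np.float64(-1.48), np.float64(0.53), 253) R (np.float64(-2.37), np.float64(0.8), 232)
front (np.float64(1.21), np.float64(0.58), 97) rear (np.float64(1.08), np.float64(0.73), 115)
```

View pics/o3.png

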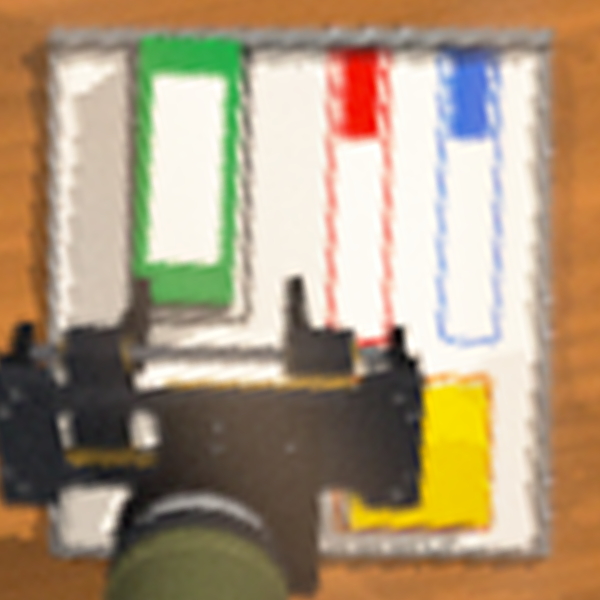

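The tray hasn't moved, but the eraser is yawed about 1.5° clockwise. I'll straighten it with a light vertical regrasp aligned to the tray, turning the tool down first.

Run:
```python
from go import *
s=monitor.get_state(); p=np.array(s['position']); R0=R.from_rotvec(s['tool_rot'])
th=np.degrees(TRAY[2]); pf=tw(.055,.055,.12)
R1=tool(th,89.9,180); rv=(R0.inv()*R1).as_rotvec()
n=6;P=[(p+(pf-p)*i/n,R0*R.from_rotvec(rv*i/n)) for i in range(n+1)]
path(P)
```

```text
[[-0.4, 6.9, 0.1],[-0.012, 0.002, 0.002],1], [[-0.4, 6.9, 0.1],[-0.012, 0.002, 0.0],1], [[-0.4, 6.9, 0.1],[-0.012, 0.002, -0.001],1], [[-0.4, 6.9, 0.1],[-0.012, 0.002, -0.003],1], [[-0.4, 6.9, 0.1],[-0.012, 0.002, -0.004],1], [[-0.4, 6.9, 0.1],[-0.011, 0.002, -0.005],1],
```

```bash
python3 -m pendant '[[[0,0,0],[-0.02,0,-0.02],-0.6],[[-0.4,6.9,0.1],[-0.012,0.002,0.002],-0.6],[[-0.4,6.9,0.1],[-0.012,0.002,0],-0.6],[[-0.4,6.9,0.1],[-0.012,0.002,0],-0.6],[[-0.4,6.9,0.1],[-0.012,0.002,-0.001],-0.6],[[-0.4,6.9,0.1],[-0.012,0.002,-0.002],-0.6],[[-0.4,6.9,0.1],[-0.011,0.002,-0.003],-0.6],[[0,0,0],[0,0,0],-0.6]]'
python3 - <<'E'
from go import *
show(); th=np.degrees(TRAY[2]); rows(tw(.052,.054,.05),tool(th,89.99,180))
E
```

```text
time: 17.08
position: [0.636, -0.0022, 0.1284]
tool_rot: [0.325, 3.095, -0.022]
ft_force: [-0.3, 0.4, 0.5]
grip_width: 0.797
t 17.07 pos [ 0.636  -0.0022  0.1284] rot [ 0.325  3.095 -0.022] F [-0.3  0.4  0.5] w 0.797
q [0.583, 0.447, -0.809, 1.61, 0.364, 1.209, 1.062]
z head -30.8 below 88.1 y axis [ 0.208  0.978 -0.011]
dp world [-0.0048  0.0089 -0.0784] dist 0.07907182964534168 rotvec tool [-0.6  1.8 -1.2] shift now [0.009  0.0086 0.0781] shift final [0.0064 0.0079 0.0784]
0 [-0.31, 0.89, -0.58] before-turn axes [0.0045, 0.0043, 0.039] after [0.0039, 0.0041, 0.0391]
1 [-0.31, 0.89, -0.58] before-turn axes [0.0039, 0.0041, 0.0391] after [0.0032, 0.0039, 0.0392]
```

```bash
python3 -m pendant '[[[-0.6,1.8,-1.2],[0.009,0.0085,0],-0.6],[[0,0,0],[0,0,0.03],-0.6],[[0,0,0],[0,0,0.03],-0.6],[[0,0,0],[0,0,0.018],-0.6],[[0,0,0],[0,0,0],-0.6]]' 8
python3 - <<'E'
from go import *
show(); th=np.degrees(TRAY[2]); rows(tw(.052,.054,.016),tool(th,89.99,180))
E
```

```text
time: 17.7
position: [0.6258, 0.0103, 0.0526]
tool_rot: [0.287, 3.127, -0.003]
ft_force: [-0.6, 0.1, 1.0]
grip_width: 0.797
t 17.7 pos [0.6258 0.0103 0.0526] rot [ 0.287  3.127 -0.003] F [-0.6  0.1  1. ] w 0.797
q [0.549, 0.526, -0.78, 1.677, 0.409, 1.108, 1.037]
z head -62.2 below 89.9 y axis [ 0.182  0.983 -0.002]
dp world [ 0.0054 -0.0036 -0.0366] dist 0.03712982081951548 rotvec tool [-0.1  0.1  0.3] shift now [-0.0059 -0.0024  0.0366] shift final [-0.0059 -0.0025  0.0366]
0 [-0.11, 0.08, 0.34] before-turn axes [-0.0059, -0.0024, 0.0366] after [-0.0059, -0.0025, 0.0366]
```

```bash
python3 -m pendant '[[[-0.1,0.1,0.3],[-0.006,-0.002,0.018],-0.6],[[0,0,0],[0,0,0.018],-0.6],[[0,0,0],[0,0,0],-0.3],[[0,0,0],[0,0,0],0],[[0,0,0],[0,0,0],0.3],[[0,0,0],[0,0,0],1],[[0,0,0],[0,0,0],1]]' 8
python3 - <<'E'
from ortho import *
show()
t=grab('top','t12'); 
def line(a,b): 
    a=np.array(a,float);b=np.array(b,float)
    for _ in range(4):
        p=np.polyfit(a,b,1); e=b-np.polyval(p,a); k=abs(e)<max(1.5*e.std(),1); a,b=a[k],b[k]
    return np.degrees(np.arctan(p[0])).round(2),e.std().round(2),len(a)
o=ortho(t,-40,140,-10,120,.042,4); cv2.imwrite('pics/o4.png',o)
hsv=cv2.cvtColor(o,cv2.COLOR_BGR2HSV); m=((hsv[...,0]>45)&(hsv[...,0]<85)&(hsv[...,1]>90)).astype(np.uint8)
c=range(185,340); print('front',line(c,[np.flatnonzero(m[:,i])[0] for i in c]))
E
```

```text
time: 18.58
position: [0.6335, 0.0073, 0.0183]
tool_rot: [0.297, 3.124, 0.001]
ft_force: [-0.5, 0.8, 2.1]
grip_width: 0.571
t 18.57 pos [0.6335 0.0073 0.0183] rot [0.297 3.124 0.001] F [-0.5  0.8  2.1] w 0.571
q [0.529, 0.577, -0.753, 1.682, 0.443, 1.057, 1.017]
z head 8.4 below 89.8 y axis [0.188 0.982 0.001]Traceback (most recent call last):
  File "<stdin>", line 11, in <module>
IndexError: index 0 is out of bounds for axis 0 with size 0
```

View pics/o4.png

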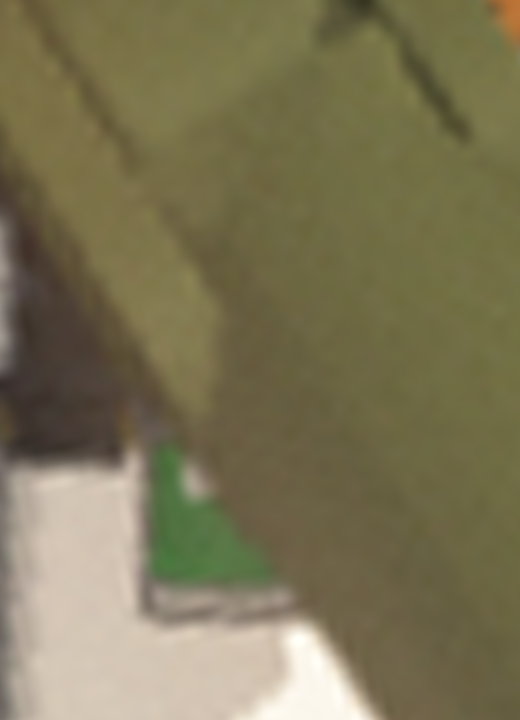

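```bash
python3 -m pendant '[[[0,0,0],[-0.0006,0,0],1],[[0,0,0],[0,0,0],1]]';python3 -m pendant '[[[0,0,0],[-0.0006,0,0],1],[[0,0,0],[0,0,0],1]]'
```

```text
time: 18.88
position: [0.6335, 0.0072, 0.0182]
tool_rot: [0.297, 3.125, 0.001]
ft_force: [-2.7, 0.4, 5.9]
grip_width: 0.579
time: 19.12
position: [0.6335, 0.0072, 0.0182]
tool_rot: [0.297, 3.127, 0.001]
ft_force: [-4.3, 0.7, 7.0]
grip_width: 0.578
```

```bash
python3 -m pendant '[[[0,0,0],[0.0008,0,0],1],[[0,0,0],[0,0,0],1],[[0,0,0],[0,0,0],0],[[0,0,0],[0,0,0],-0.2],[[0,0,0],[0,0,0],-0.5],[[0,0,0],[0,0,0],-0.5]]';python3 -m pendant '[[[0,0,0],[0,0,-0.04],-0.5],[[0,0,0],[0,0,-0.06],-0.5],[[0,0,0],[0,0,-0.06],-0.5],[[0,0,0],[0,0.06,-0.02],-0.5],[[0,0,0],[0,0.06,0],-0.5],[[0,0,0],[0,0.06,0],-0.5],[[0,0,0],[0,0.06,0],-0.5]]'
python3 - <<'E'
from ortho import *
show()
t=grab('top','t13'); s=grab('scene','s13')
def line(a,b): 
    a=np.array(a,float);b=np.array(b,float)
    for _ in range(4):
        p=np.polyfit(a,b,1); e=b-np.polyval(p,a); k=abs(e)<max(1.5*e.std(),1); a,b=a[k],b[k]
    return np.degrees(np.arctan(p[0])).round(2),e.std().round(2),len(a)
o=ortho(t,-150,150,-150,150,.042,2); cv2.imwrite('pics/o5.png',o)
o=ortho(t,-40,140,-10,120,.042,4)
hsv=cv2.cvtColor(o,cv2.COLOR_BGR2HSV); m=((hsv[...,0]>45)&(hsv[...,0]<85)&(hsv[...,1]>90)).astype(np.uint8)
try:
    r=range(90,500)
    print('L',line(r,[np.flatnonzero(m[i])[0] for i in r]),'R',line(r,[np.flatnonzero(m[i])[-1] for i in r]))
    c=range(185,340); print('front',line(c,[np.flatnonzero(m[:,i])[0] for i in c]),'rear',line(c,[np.flatnonzero(m[:,i])[-1] for i in c]))
except Exception as e: print(e)
E
```

```text
time: 19.88
position: [0.6334, 0.0067, 0.0174]
tool_rot: [0.297, 3.125, 0.001]
ft_force: [-0.3, 0.1, -0.2]
grip_width: 0.72
time: 20.75
position: [0.6787, 0.2431, 0.1976]
tool_rot: [0.299, 3.124, 0.0]
ft_force: [1.1, 0.3, -0.0]
grip_width: 0.749
t 20.75 pos [0.6787 0.2431 0.1976] rot [0.299 3.124 0.   ] F [ 1.1  0.3 -0. ] w 0.749
q [0.141, 0.612, -0.825, 1.26, 0.441, 1.448, 0.739]
z head -0.7 below 89.8 y axis [0.189 0.982 0.001]
L (np.float64(-1.2), np.float64(0.7), 252) R (np.float64(-2.54), np.float64(1.0), 253)
front (np.float64(0.77), np.float64(0.68), 92) rear (np.float64(-0.61), np.float64(0.61), 98)
```

View pics/o5.png

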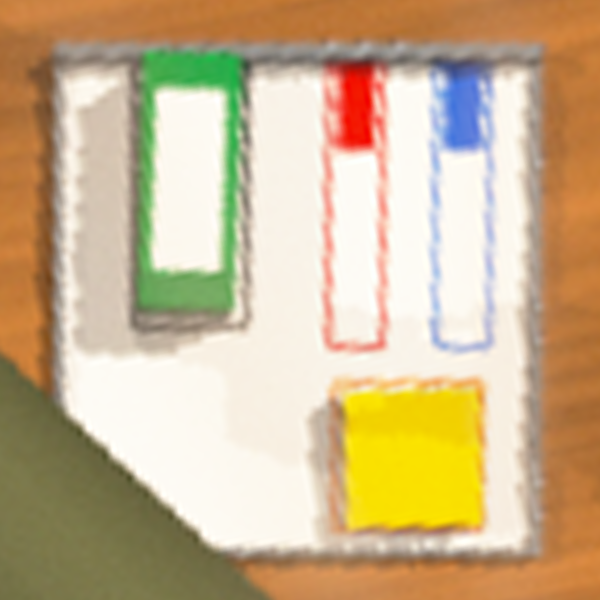

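View pics/s13.png

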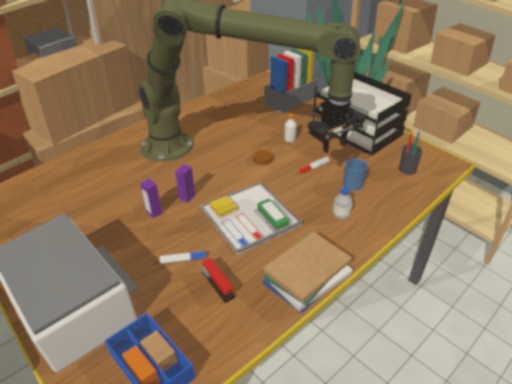

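```bash
cat > pan.py <<'E'
from ortho import *
def panel(tag,show=True):
    t=load(tag); im=t['color'].astype(float); r=im[...,0]; g=im[...,1]; b=im[...,2]
    P=proj(t,[tw(x,y,.042) for x,y in((.058,.055),)])[0]; u,v=P.round().astype(int)
    Lp=[];Rp=[]
    for row in range(v-13,v+14):
        # start at panel centre for this row: centre moves along tray axis
        c=proj(t,[tw(.058-(row-v)*.0034,.055,.042)])[0][0]; c0=int(round(c))
        if r[row,c0]<180: continue
        for sgn,lst in((-1,Lp),(1,Rp)):
            c=c0
            while r[row,c]>140 and abs(c-c0)<15: c+=sgn
            a,bb=r[row,c-sgn],r[row,c]
            f=(a-140)/(a-bb+1e-9); lst.append(pix(t,c-sgn+sgn*f,row,z=.042)[:2])
    for n,l in(('L',Lp),('R',Rp)):
        l=np.array(l)
        l=l[2:-2]
        for _ in range(3):
            p=np.polyfit(l[:,0],l[:,1],1); e=l[:,1]-np.polyval(p,l[:,0]); l=l[abs(e)<2*e.std()+1e-6]
        print(tag,n,'yaw',np.degrees(np.arctan(p[0])).round(2),'n',len(l),'sd mm',(e.std()*1e3).round(2))
if __name__=='__main__':
    panel('t11');panel('t13')
E
python3 pan.py
```

```text
t11 L yaw -12.57 n 21 sd mm 0.31
t11 R yaw -12.14 n 19 sd mm 0.21
t13 L yaw -12.7 n 22 sd mm 0.42
t13 R yaw -11.96 n 20 sd mm 0.2
```

Run:
```python
from ortho import *
for tag in('top0','t13'):
    t=load(tag); g=t['color'].astype(float)[...,2]
    for n,y0,sgn in(('left',.112,-1),('right',-.112,1)):
        l=[]
        for x in np.arange(-.03 if tag!='top0' else -.1,.1,.003):
            p=proj(t,[tw(x,y0,.004)])[0]; row=int(round(p[1])); c=c0=int(round(p[0]))
            if g[row,c]<150: continue
            while g[row,c]>150 and abs(c-c0)<12: c+=sgn
            a,b=g[row,c-sgn],g[row,c]; f=(a-150)/(a-b+1e-9); l.append(pix(t,c-sgn+sgn*f,row,z=.004)[:2])
        l=np.unique(np.array(l).round(5),axis=0)
        for _ in range(3):
            q=np.polyfit(l[:,0],l[:,1],1); e=l[:,1]-np.polyval(q,l[:,0]); l=l[abs(e)<2*e.std()+1e-6]
        print(tag,n,np.degrees(np.arctan(q[0])).round(2),len(l),(e.std()*1e3).round(2))
    # ledge front: white->grey going up
    l=[]
    for y in list(np.arange(-.06,-.045,.002))+list(np.arange(-.01,.02,.002))+list(np.arange(.09,.115,.002)):
        p=proj(t,[tw(.105,y,.004)])[0]; col=int(round(p[0])); r=r0=int(round(p[1]))
        if g[r,col]<170: continue
        while g[r,col]>170 and r0-r<12: r-=1
        a,b=g[r+1,col],g[r,col]; f=(a-170)/(a-b+1e-9); l.append(pix(t,col,r+1-f,z=.004)[:2])
    l=np.array(l)
    for _ in range(3):
        q=np.polyfit(l[:,1],l[:,0],1); e=l[:,0]-np.polyval(q,l[:,1]); l=l[abs(e)<2*e.std()+1e-6]
    print(tag,'front',-np.degrees(np.arctan(q[0])).round(2),len(l),(e.std()*1e3).round(2))
```

```text
top0 left -10.69 52 0.34
top0 right -10.94 58 1.13
top0 front -10.9 32 0.62
t13 left -10.83 37 0.42
t13 right -11.91 38 1.27
t13 front -10.85 32 0.76
```

Run:
```python
from ortho import *
def edges(o,k,y1,x1,thr_lo,thr_hi,rows_mm,ch=2):
    g=cv2.GaussianBlur(o[...,ch].astype(np.float32),(0,0),1.0*k/2); out={'L':[],'R':[]}
    for xm in rows_mm:
        i=int((x1-xm)*k); a=g[i]
        cen=int((y1-55)*k)
        gr=np.diff(a)
        # strongest gradients: dark->bright left of centre, bright->dark right
        lo=max(0,cen-int(30*k)); hi=cen+int(30*k)
        l=lo+np.argmax(gr[lo:cen]); r=cen+np.argmin(gr[cen:hi])
        out['L'].append((xm,y1-l/k)); out['R'].append((xm,y1-r/k))
    for n,v in out.items():
        v=np.array(v)
        for _ in range(4):
            q=np.polyfit(v[:,0],v[:,1],1); e=v[:,1]-np.polyval(q,v[:,0]); v=v[abs(e)<2*e.std()+1e-3]
        print(n,'rel yaw',np.degrees(np.arctan(q[0])).round(2),'y at x=55',np.polyval(q,55).round(2),len(v),e.std().round(2))
for tag in('t13','s13','t11','s11'):
    print(tag); o=ortho(load(tag),-40,140,-10,120,.042,4); edges(o,4,120,140,0,0,np.arange(25,95,1.))
o=[ortho(load('s13'),-40,140,-10,120,z,4) for z in(.042,.004)]
cv2.imwrite('pics/o6.png',cv2.resize(np.hstack(o),None,fx=.75,fy=.75))
```

```text
t13
L rel yaw -1.8 y at x=55 73.95 63 0.26
R rel yaw -2.14 y at x=55 37.83 70 0.54
s13
L rel yaw -1.87 y at x=55 73.12 70 0.79
R rel yaw -1.22 y at x=55 35.72 69 1.02
t11
L rel yaw -1.75 y at x=55 74.46 67 0.26
R rel yaw -2.04 y at x=55 38.26 67 0.57
s11
L rel yaw -1.76 y at x=55 73.95 68 0.79
R rel yaw -1.63 y at x=55 36.42 70 0.97
```

View pics/o6.png

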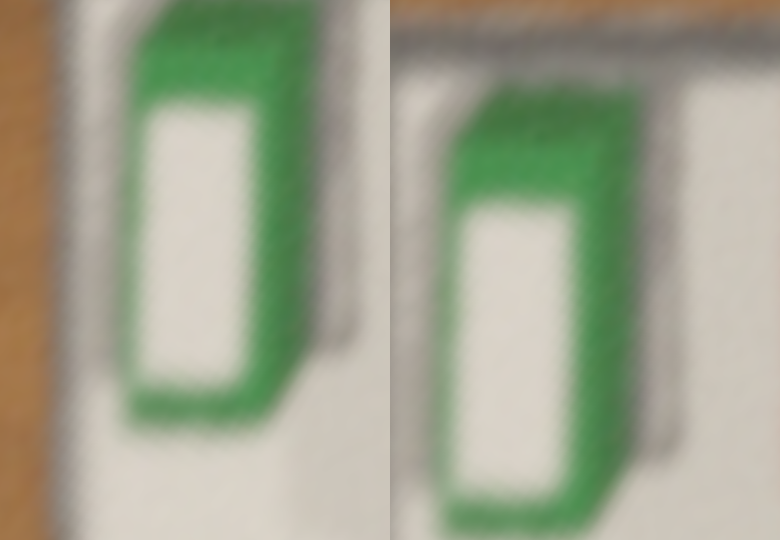

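Both cameras put the eraser at -1.7° to the tray, although the tool read aligned, so the jaws seem to sit about -1.7° from the reported yaw. I'll regrasp with a +1.7° offset.

Run:
```python
from go import *
th=np.degrees(TRAY[2]); rows(tw(.055,.055,.09),tool(th+1.7,89.99,180),n=4)
```

```text
dp world [-0.0406 -0.2457 -0.1069] dist 0.27101992242640915 rotvec tool [ 0.4 -0.1 -1. ] shift now [-0.0035 -0.2498  0.1051] shift final [ 0.0011 -0.249   0.1069]
0 [0.1, -0.02, -0.25] before-turn axes [-0.0009, -0.0624, 0.0263] after [-0.0006, -0.0624, 0.0264]
1 [0.1, -0.02, -0.25] before-turn axes [-0.0006, -0.0624, 0.0264] after [-0.0003, -0.0624, 0.0265]
2 [0.1, -0.02, -0.25] before-turn axes [-0.0003, -0.0624, 0.0265] after [-0.0, -0.0623, 0.0266]
3 [0.1, -0.02, -0.25] before-turn axes [-0.0, -0.0623, 0.0266] after [0.0003, -0.0623, 0.0267]
```

```bash
python3 -m pendant '[[[0.1,0,-0.3],[0,-0.06,0],-0.6],[[0.1,0,-0.3],[0,-0.06,0.02],-0.6],[[0.1,0,-0.3],[0,-0.06,0.03],-0.6],[[0,0,-0.2],[0,-0.06,0.03],-0.6],[[0,0,0],[0,0,0.02],-0.6],[[0,0,0],[0,0,0],-0.6]]'
python3 - <<'E'
from go import *
show(); th=np.degrees(TRAY[2]); rows(tw(.053,.055,.018),tool(th+1.7,89.99,180),n=2)
E
```

```text
time: 21.6
position: [0.6352, 0.014, 0.1007]
tool_rot: [-0.268, -3.129, 0.006]
ft_force: [-0.6, 0.2, 0.6]
grip_width: 0.801
t 21.6 pos [0.6352 0.014  0.1007] rot [-0.268 -3.129  0.006] F [-0.6  0.2  0.6] w 0.801
q [0.56, 0.503, -0.817, 1.609, 0.39, 1.202, 1.061]
z head -112.9 below 89.8 y axis [ 0.17   0.985 -0.004]
dp world [-0.0029 -0.0065 -0.0827] dist 0.08304611917215901 rotvec tool [-0.2 -0.1 -0.7] shift now [ 0.0017 -0.0065  0.0828] shift final [ 0.0018 -0.0068  0.0827]
0 [-0.12, -0.03, -0.33] before-turn axes [0.0008, -0.0033, 0.0414] after [0.0009, -0.0033, 0.0414]
1 [-0.12, -0.03, -0.33] before-turn axes [0.0009, -0.0033, 0.0414] after [0.0009, -0.0034, 0.0414]
```

```bash
python3 -m pendant '[[[-0.2,-0.1,-0.7],[0.002,-0.0067,0.02],-0.6],[[0,0,0],[0,0,0.03],-0.6],[[0,0,0],[0,0,0.032],-0.6],[[0,0,0],[0,0,0],-0.3],[[0,0,0],[0,0,0],0],[[0,0,0],[0,0,0],0.3],[[0,0,0],[0,0,0],1],[[0,0,0],[0,0,0],1]]' 20
python3 - <<'E'
from ortho import *
show(); s=grab('scene','s14'); crop(s,'s14c',240,180,310,240,10)
E
```

```text
time: 22.6
position: [0.6352, 0.0087, 0.0225]
tool_rot: [0.247, 3.125, -0.0]
ft_force: [0.3, 0.5, 6.1]
grip_width: 0.581
t 22.6 pos [0.6352 0.0087 0.0225] rot [ 0.247  3.125 -0.   ] F [0.3 0.5 6.1] w 0.581
q [0.542, 0.58, -0.776, 1.678, 0.457, 1.065, 1.037]
z head -6.7 below 89.6 y axis [0.157 0.988 0.   ]
```

View pics/s14c.png

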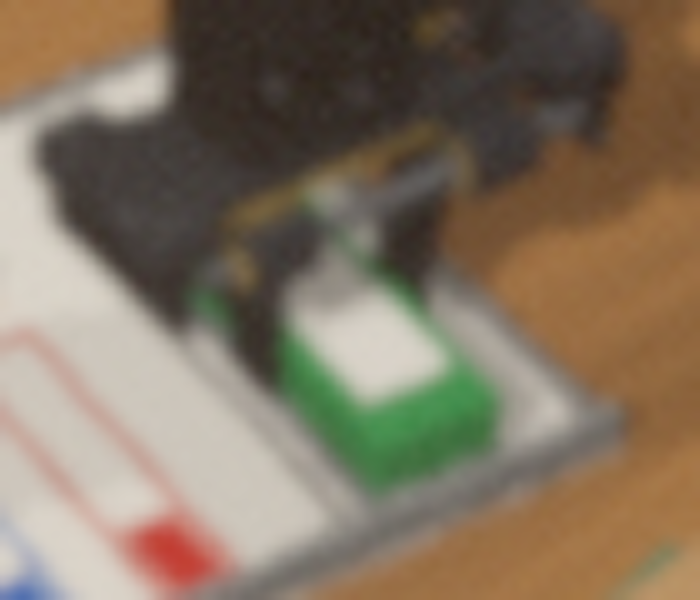

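```bash
python3 -m pendant '[[[0,0,0],[-0.0006,0,0],1],[[0,0,0],[0,0,0],1]]';python3 -m pendant '[[[0,0,0],[-0.0006,0,0],1],[[0,0,0],[0,0,0],1]]'
```

```text
time: 22.9
position: [0.6352, 0.0086, 0.0225]
tool_rot: [0.247, 3.126, -0.001]
ft_force: [-1.4, 1.0, 7.7]
grip_width: 0.58
time: 23.15
position: [0.6352, 0.0087, 0.0225]
tool_rot: [0.247, 3.127, -0.001]
ft_force: [-3.3, 1.5, 8.3]
grip_width: 0.575
```

```bash
python3 -m pendant '[[[0,0,0],[0.0008,0,0],1],[[0,0,0],[0,0,0],0.5],[[0,0,0],[0,0,0],0],[[0,0,0],[0,0,0],-0.2],[[0,0,0],[0,0,0],-0.5],[[0,0,0],[0,0,0],-0.5]]';python3 -m pendant '[[[0,0,0],[0,0,-0.04],-0.5],[[0,0,0],[0,0,-0.06],-0.5],[[0,0,0],[0,0,-0.06],-0.5],[[0,0,5],[0,0.05,0],-0.5],[[0,0,10],[0,0.06,0],-0.5],[[0,0,10],[0,0.06,0],-0.5],[[0,0,10],[0,0.06,0],-0.5],[[0,0,10],[0,0.06,0],-0.5]]'
python3 - <<'E'
from ortho import *
show()
t=grab('top','t15')
cv2.imwrite('pics/o7.png',ortho(t,-150,150,-150,150,.042,2))
from pan import panel
panel('t15')
c=cv2.resize(t['color'][165:215,130:215,::-1],None,fx=9,fy=9,interpolation=cv2.INTER_CUBIC); cv2.imwrite('pics/t15r.png',c)
E
```

```text
time: 23.9
position: [0.6337, 0.0072, 0.0201]
tool_rot: [0.248, 3.129, -0.003]
ft_force: [0.7, 1.0, 0.3]
grip_width: 0.717
time: 24.9
position: [0.7562, 0.265, 0.1804]
tool_rot: [1.432, 2.791, -0.0]
ft_force: [1.8, -1.4, 0.8]
grip_width: 0.748
t 24.9 pos [0.7562 0.265  0.1804] rot [ 1.432  2.791 -0.   ] F [ 1.8 -1.4  0.8] w 0.748
q [-0.033, 0.755, -0.656, 1.01, 0.436, 1.497, 0.045]
z head -30.6 below 89.7 y axis [0.812 0.583 0.002]
t15 L yaw -12.56 n 22 sd mm 0.38
t15 R yaw -11.38 n 20 sd mm 0.2
```

View pics/o7.png

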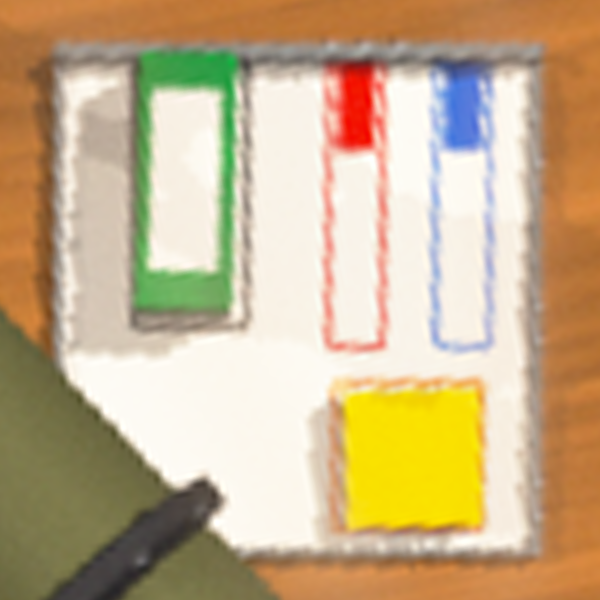

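View pics/t15r.png

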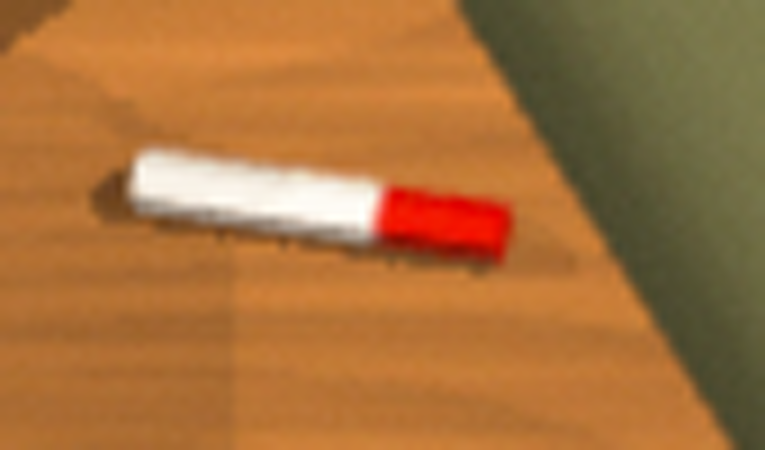

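The eraser still shows about -1.2° to -1.7° in the images. I'll nudge it flush later by pushing its rear right corner. Red marker next; it hasn't moved (centre near (165,188)).

Run:
```python
from go import *
from fit import up
t=load('t15')
A,B=[pix(t,*up(p,130,165,9),z=.01) for p in((507,233),(133,181))]; d=A-B
print((A+B)/2,np.linalg.norm(d),np.degrees(np.arctan2(d[1],d[0])))
s=monitor.get_state(); p=np.array(s['position']); R0=R.from_rotvec(s['tool_rot'])
pf=np.array([.534,.340,.09]); R1=tool(-97,89.99,180); rv=(R0.inv()*R1).as_rotvec(); n=5
path([(p+(pf-p)*i/n,R0*R.from_rotvec(rv*i/n)) for i in range(n+1)])
```

```text
[0.5344 0.3404 0.01  ] 0.14319195622763373 -97.54286665332988
[[0.0, -0.0, 8.5],[0.037, -0.029, 0.017],1], [[0.0, -0.0, 8.5],[0.032, -0.034, 0.017],1], [[0.0, -0.0, 8.5],[0.027, -0.038, 0.017],1], [[0.0, -0.0, 8.5],[0.021, -0.042, 0.017],1], [[0.0, -0.0, 8.5],[0.014, -0.044, 0.017],1],
```

```bash
python3 -m pendant '[[[0,0,8.5],[0.037,-0.029,0],0],[[0,0,8.5],[0.032,-0.034,0],0],[[0,0,8.5],[0.027,-0.038,0.02],0],[[0,0,8.5],[0.021,-0.042,0.03],0],[[0,0,8.5],[0.014,-0.044,0.035],0],[[0,0,0],[0,0,0],0]]' 15
python3 - <<'E'
from go import *
show(); rows([.5345,.3403,.004],tool(-97.2,89.99,180),n=2)
E
```

```text
time: 25.7
position: [0.5244, 0.3274, 0.0905]
tool_rot: [2.337, 2.097, -0.012]
ft_force: [0.0, 0.7, 1.0]
grip_width: 0.499
t 25.7 pos [0.5244 0.3274 0.0905] rot [ 2.337  2.097 -0.012] F [0.  0.7 1. ] w 0.499
q [-0.097, 0.427, -0.631, 1.663, 0.273, 1.149, -0.909]
z head -125.8 below 89.6 y axis [ 0.994 -0.108 -0.004]
dp world [ 0.0101  0.0129 -0.0865] dist 0.08801861974117356 rotvec tool [-0.2  0.4  1. ] shift now [0.0145 0.009  0.0864] shift final [0.014  0.0085 0.0865]
0 [-0.11, 0.19, 0.5] before-turn axes [0.0072, 0.0045, 0.0432] after [0.0071, 0.0044, 0.0432]
1 [-0.11, 0.19, 0.5] before-turn axes [0.0071, 0.0044, 0.0432] after [0.007, 0.0042, 0.0432]
```

```bash
python3 -m pendant '[[[-0.2,0.4,1],[0.014,0.0085,0.02],-0.1],[[0,0,0],[0,0,0.03],-0.1],[[0,0,0],[0,0,0.02],-0.1],[[0,0,0],[0,0,0.008],-0.1],[[0,0,0],[0,0,0],-0.1]]' 15
python3 - <<'E'
from go import *
show(); rows([.5345,.3403,.004],tool(-97.2,89.99,180),n=1)
s=grab('scene','s16'); crop(s,'s16c',270,120,370,200,7)
E
```

```text
time: 26.32
position: [0.5424, 0.3405, 0.0165]
tool_rot: [2.362, 2.069, 0.014]
ft_force: [0.3, -0.5, -1.1]
grip_width: 0.55
t 26.32 pos [0.5424 0.3405 0.0165] rot [2.362 2.069 0.014] F [ 0.3 -0.5 -1.1] w 0.55
q [-0.141, 0.538, -0.59, 1.675, 0.342, 1.024, -0.975]
z head 31.4 below 89.5 y axis [ 0.991 -0.132  0.007]
dp world [-0.0079 -0.0002 -0.0125] dist 0.014748600371414419 rotvec tool [ 0.4 -0.3 -0.4] shift now [-0.0013 -0.0079  0.0124] shift final [-0.0011 -0.0078  0.0125]
0 [0.41, -0.34, -0.37] before-turn axes [-0.0013, -0.0079, 0.0124] after [-0.0011, -0.0078, 0.0125]
```

View pics/s16c.png

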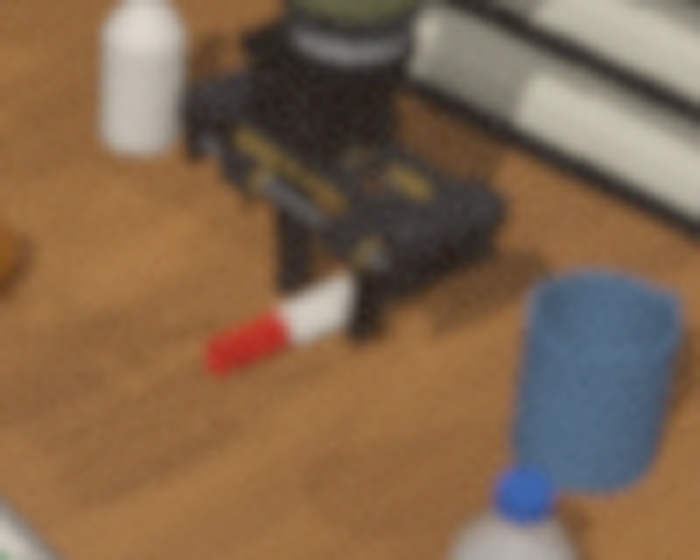

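```bash
python3 -m pendant '[[[0.4,-0.3,-0.4],[-0.0013,-0.008,0],-0.1],[[0,0,0],[0,0,0.009],-0.1],[[0,0,0],[0,0,0],-0.1],[[0,0,0],[0,0,0],-0.1]]' 15
python3 - <<'E'
from go import *
show(); rows([.5345,.3403,.004],tool(-97.2,89.99,180),n=1)
E
```

```text
time: 26.88
position: [0.5342, 0.3403, 0.0074]
tool_rot: [-2.356, -2.078, -0.001]
ft_force: [-0.0, 0.3, -0.2]
grip_width: 0.551
t 26.88 pos [0.5342 0.3403 0.0074] rot [-2.356 -2.078 -0.001] F [-0.   0.3 -0.2] w 0.551
q [-0.146, 0.543, -0.59, 1.69, 0.345, 1.014, -0.979]
z head 41.7 below 90.0 y axis [ 0.992 -0.125  0.001]
dp world [ 0.0003 -0.     -0.0034] dist 0.0034392670618492984 rotvec tool [ 0. -0.  0.] shift now [0.     0.0003 0.0034] shift final [0.     0.0003 0.0034]
0 [0.03, -0.04, 0.04] before-turn axes [0.0, 0.0003, 0.0034] after [0.0, 0.0003, 0.0034]
```

```bash
python3 -m pendant '[[[0,0,0],[0,0,0.003],-0.1],[[0,0,0],[0,0,0],0.3],[[0,0,0],[0,0,0],1],[[0,0,0],[0,0,0],1],[[0,0,0],[0,0,0],1]]' 15;  python3 -m pendant '[[[0,0,0],[0,0,-0.03],1],[[0,0,0],[0,0,-0.06],1],[[0,0,0],[0,0,0],1]]'
python3 - <<'E'
from go import *
show()
s=grab('scene','s17'); crop(s,'s17c',270,100,370,180,7)
th=np.degrees(TRAY[2])
s=monitor.get_state(); p=np.array(s['position']); R0=R.from_rotvec(s['tool_rot'])
pf=tw(.035,-.030,.1); R1=tool(th,89.99,180); rv=(R0.inv()*R1).as_rotvec(degrees=True);print(rv,pf); n=9
rv=R.from_rotvec(rv,degrees=True).as_rotvec()
path([(p+(pf-p)*i/n,R0*R.from_rotvec(rv*i/n)) for i in range(n+1)])
E
```

```text
time: 27.5
position: [0.5342, 0.3405, 0.0046]
tool_rot: [-2.356, -2.078, -0.002]
ft_force: [0.0, -0.6, -0.5]
grip_width: 0.253
time: 27.88
position: [0.537, 0.343, 0.1001]
tool_rot: [2.354, 2.077, 0.017]
ft_force: [-0.4, 0.4, -0.5]
grip_width: 0.248
t 27.88 pos [0.537  0.343  0.1001] rot [2.354 2.077 0.017] F [-0.4  0.4 -0.5] w 0.248
q [-0.114, 0.443, -0.631, 1.622, 0.281, 1.158, -0.935]
z head 32.2 below 89.4 y axis [ 0.992 -0.125  0.008]
[  0.3706   0.0284 -86.317 ] [ 0.5986 -0.0725  0.1   ]
[[0.0, 0.0, -9.6],[-0.045, 0.013, -0.0],1], [[0.0, 0.0, -9.6],[-0.046, 0.005, -0.0],1], [[0.0, 0.0, -9.6],[-0.046, -0.003, -0.0],1], [[0.0, 0.0, -9.6],[-0.045, -0.01, -0.0],1], [[0.0, 0.0, -9.6],[-0.043, -0.018, -0.0],1], [[0.0, 0.0, -9.6],[-0.039, -0.025, -0.0],1], [[0.0, 0.0, -9.6],[-0.035, -0.031, -0.0],1], [[0.0, 0.0, -9.6],[-0.029, -0.036, -0.0],1], [[0.0, 0.0, -9.6],[-0.023, -0.041, -0.0],1],
```

View pics/s17c.png

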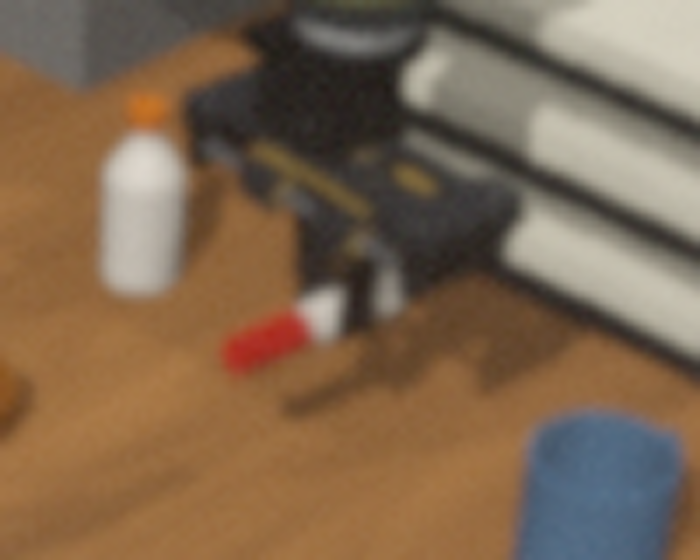

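```bash
python3 -m pendant '[[[0,0,-9.6],[-0.045,0.013,-0.02],1],[[0,0,-9.6],[-0.046,0.005,0],1],[[0,0,-9.6],[-0.046,-0.003,0],1],[[0,0,-9.6],[-0.045,-0.01,0],1],[[0,0,-9.6],[-0.043,-0.018,0],1],[[0,0,-9.6],[-0.039,-0.025,0],1],[[0,0,-9.6],[-0.035,-0.031,0],1],[[0,0,-9.6],[-0.029,-0.036,0],1]]'; python3 -m pendant '[[[0.3,0,-9.6],[-0.023,-0.041,0.02],1],[[0,0,0],[0,0,0],1],[[0,0,0],[0,0,0],1]]'
python3 - <<'E'
from go import *
show()
th=np.degrees(TRAY[2])
rows(tw(.040,-.030,.05),tool(th,89.99,180),n=2)
s=grab('scene','s18'); crop(s,'s18c',190,160,310,260,6)
t=grab('top','t18'); crop(t,'t18c',220,120,330,220,7)
E
```

```text
time: 28.92
position: [0.5892, -0.0284, 0.1127]
tool_rot: [-0.546, -3.092, -0.001]
ft_force: [-0.3, 0.8, -0.2]
grip_width: 0.252
time: 29.3
position: [0.5965, -0.0724, 0.0929]
tool_rot: [-0.296, -3.125, 0.005]
ft_force: [-0.6, 0.1, -1.1]
grip_width: 0.253
t 29.3 pos [ 0.5965 -0.0724  0.0929] rot [-0.296 -3.125  0.005] F [-0.6  0.1 -1.1] w 0.253
q [0.679, 0.412, -0.742, 1.706, 0.305, 1.145, 1.232]
z head -137.3 below 89.8 y axis [ 0.188  0.982 -0.003]
dp world [ 0.007  -0.0011 -0.0429] dist 0.043525546538373164 rotvec tool [-0.2 -0.2  0. ] shift now [-0.0072  0.0004  0.0429] shift final [-0.0071  0.0003  0.0429]
0 [-0.1, -0.08, 0.01] before-turn axes [-0.0036, 0.0002, 0.0215] after [-0.0036, 0.0002, 0.0215]
1 [-0.1, -0.08, 0.01] before-turn axes [-0.0036, 0.0002, 0.0215] after [-0.0035, 0.0001, 0.0215]
```

View pics/s18c.png

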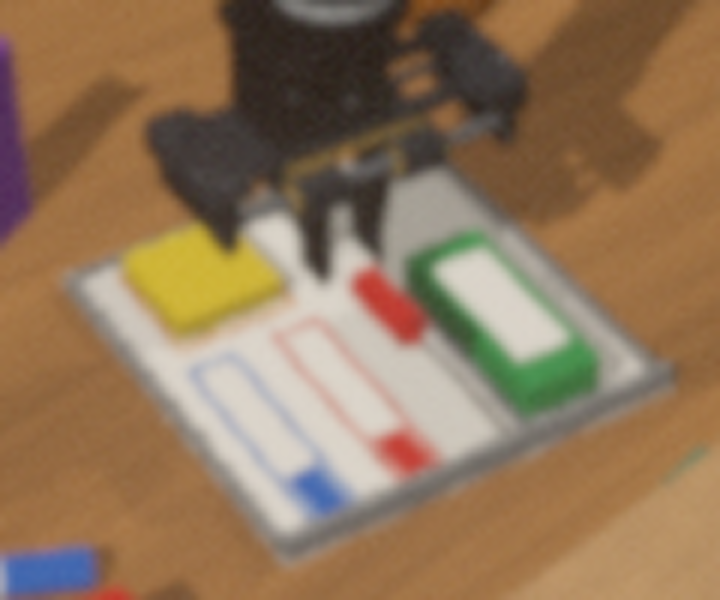

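View pics/t18c.png

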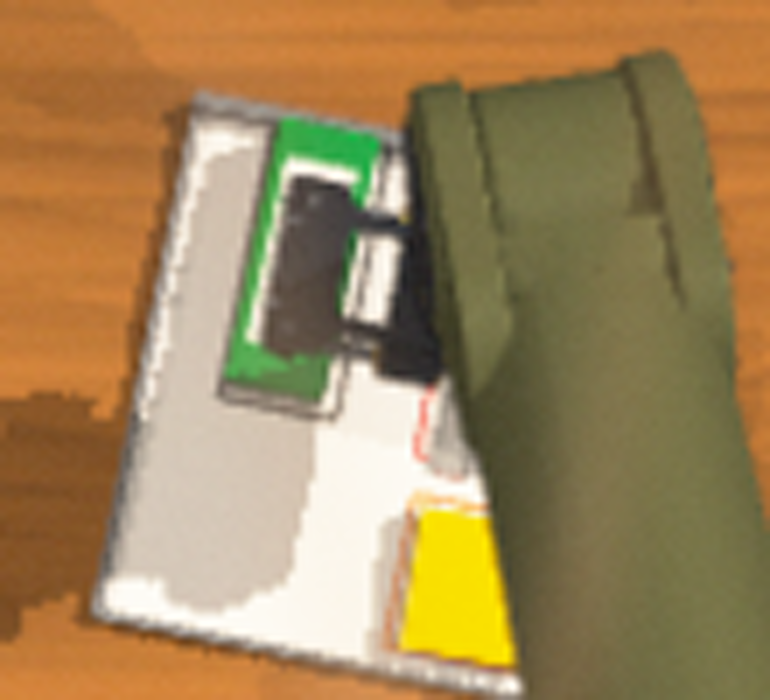

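```bash
python3 -m pendant '[[[-0.2,-0.2,0],[-0.007,0.0003,0.025],1],[[0,0,0],[0,0,0.025],1],[[0,0,0],[0,0,0.02],1],[[0,0,0],[0,0,0.008],1],[[0,0,0],[0,0,0],1],[[0,0,0],[0,0,0],1]]'
python3 - <<'E'
from go import *
show()
th=np.degrees(TRAY[2])
rows(tw(.045,-.030,.0105),tool(th,89.99,180),n=1)
E
```

```text
time: 30.15
position: [0.6054, -0.0741, 0.0172]
tool_rot: [0.294, 3.123, -0.002]
ft_force: [-0.2, 0.1, -0.6]
grip_width: 0.251
t 30.15 pos [ 0.6054 -0.0741  0.0172] rot [ 0.294  3.123 -0.002] F [-0.2  0.1 -0.6] w 0.251
q [0.639, 0.512, -0.699, 1.748, 0.382, 1.017, 1.183]
z head -20.9 below 89.7 y axis [ 0.186  0.982 -0.001]
dp world [ 0.0031 -0.0003 -0.0067] dist 0.007417153272914446 rotvec tool [-0.1  0.3  0.1] shift now [-0.003   0.0003  0.0068] shift final [-0.0031  0.0003  0.0067]
0 [-0.05, 0.29, 0.09] before-turn axes [-0.003, 0.0003, 0.0068] after [-0.0031, 0.0003, 0.0067]
```

```bash
python3 -m pendant '[[[0,0.3,0.1],[-0.003,0.0003,0.0065],1],[[0,0,0],[0,0,0],1],[[0,0,0],[0,0,0],1]]'; python3 -m pendant '[[[0,0,0],[-0.001,0,0],1],[[0,0,0],[-0.001,0,0],1],[[0,0,0],[0,0,0],1]]'; python3 -m pendant '[[[0,0,0],[-0.001,0,0],1],[[0,0,0],[0,0,0],1]]'
python3 - <<'E'
from go import *
show()
s=grab('scene','s19'); crop(s,'s19c',220,190,290,250,10)
E
```

```text
time: 30.52
position: [0.6077, -0.0745, 0.0098]
tool_rot: [-0.297, -3.126, 0.001]
ft_force: [0.2, -0.1, -0.6]
grip_width: 0.251
time: 30.9
position: [0.6097, -0.0749, 0.0099]
tool_rot: [-0.297, -3.126, 0.001]
ft_force: [1.0, 0.3, -1.0]
grip_width: 0.246
time: 31.15
position: [0.6106, -0.0751, 0.0098]
tool_rot: [-0.297, -3.126, 0.001]
ft_force: [0.2, -0.0, -0.5]
grip_width: 0.253
t 31.15 pos [ 0.6106 -0.0751  0.0098] rot [-0.297 -3.126  0.001] F [ 0.2 -0.  -0.5] w 0.253
q [0.627, 0.535, -0.69, 1.732, 0.392, 1.019, 1.178]
z head -160.0 below 89.9 y axis [ 0.188  0.982 -0.001]
```

View pics/s19c.png

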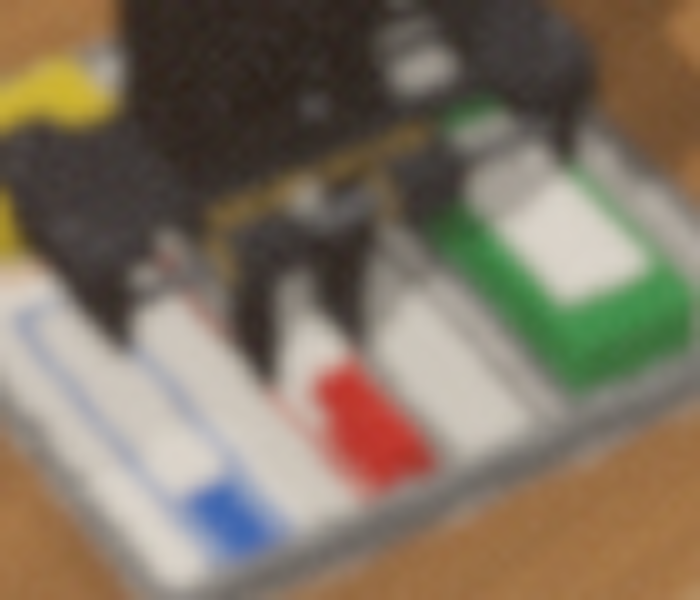

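```bash
python3 -m pendant '[[[0,0,0],[-0.001,0,0],1],[[0,0,0],[-0.001,0,0],1],[[0,0,0],[0,0,0],1]]'; python3 -m pendant '[[[0,0,0],[-0.001,0,0],1],[[0,0,0],[0,0,0],1]]'; python3 -m pendant '[[[0,0,0],[-0.0007,0,0],1],[[0,0,0],[0,0,0],1]]'
```

```text
time: 31.58
position: [0.6126, -0.0755, 0.0098]
tool_rot: [-0.297, -3.126, 0.001]
ft_force: [-1.1, 0.2, 0.3]
grip_width: 0.25
time: 31.82
position: [0.6136, -0.0757, 0.0098]
tool_rot: [-0.297, -3.126, 0.001]
ft_force: [0.4, -0.9, -1.3]
grip_width: 0.254
time: 32.08
position: [0.6142, -0.0758, 0.0098]
tool_rot: [-0.297, -3.126, 0.001]
ft_force: [0.1, -0.6, -0.2]
grip_width: 0.25
```

```bash
python3 -m pendant '[[[0,0,0],[-0.0007,0,0],1],[[0,0,0],[0,0,0],1]]'; python3 -m pendant '[[[0,0,0],[-0.0007,0,0],1],[[0,0,0],[0,0,0],1]]'; python3 -m pendant '[[[0,0,0],[-0.0007,0,0],1],[[0,0,0],[0,0,0],1]]'
```

```text
time: 32.33
position: [0.615, -0.0759, 0.0098]
tool_rot: [-0.297, -3.126, 0.001]
ft_force: [-0.5, -0.4, -0.8]
grip_width: 0.252
time: 32.58
position: [0.6156, -0.076, 0.0098]
tool_rot: [-0.297, -3.126, 0.001]
ft_force: [0.4, 0.5, -1.5]
grip_width: 0.248
time: 32.83
position: [0.6156, -0.0761, 0.0095]
tool_rot: [-0.297, -3.124, 0.001]
ft_force: [-2.3, -0.3, -1.1]
grip_width: 0.248
```

Contact at about x = 0.6156 m. I'll lower the last millimetre and release with a small opening.

```bash
python3 -m pendant '[[[0,0,0],[0.0003,0,0.0006],1],[[0,0,0],[0,0,0],1]]'; python3 -m pendant '[[[0,0,0],[0,0,0.0005],1],[[0,0,0],[0,0,0],1]]'
```

```text
time: 33.08
position: [0.6156, -0.0761, 0.0091]
tool_rot: [-0.297, -3.125, 0.001]
ft_force: [-1.3, 0.1, 0.4]
grip_width: 0.252
time: 33.33
position: [0.6157, -0.0761, 0.0089]
tool_rot: [-0.297, -3.125, 0.002]
ft_force: [-4.4, -0.1, 3.8]
grip_width: 0.251
```

```bash
python3 -m pendant '[[[0,0,0],[0,0,-0.0006],1],[[0,0,0],[0,0,0],0.4],[[0,0,0],[0,0,0],0.22],[[0,0,0],[0,0,0],0.22]]'; python3 -m pendant '[[[0,0,0],[0,0,-0.03],0.22],[[0,0,0],[0,0,-0.04],0.22],[[0,0,0],[0.04,0.03,-0.02],1],[[0,0,0],[0.05,0.035,0],1],[[0,0,0],[0,0,0],1],[[0,0,0],[0,0,0],1]]'
python3 - <<'E'
from ortho import *
from pan import panel
show()
th=np.degrees(TRAY[2])
rows(tw(-.03,.038,.025),tool(th,89.99,180),n=3)
s=grab('scene','s20'); crop(s,'s20c',190,170,310,260,6)
t=grab('top','t20'); cv2.imwrite('pics/o8.png',ortho(t,-150,150,-150,150,.02,2))
E
```

```text
time: 33.83
position: [0.6167, -0.0762, 0.0095]
tool_rot: [-0.297, -3.127, 0.001]
ft_force: [-0.2, -0.2, 0.8]
grip_width: 0.372
time: 34.58
position: [0.5407, 0.0041, 0.0998]
tool_rot: [-0.297, -3.127, 0.003]
ft_force: [0.1, -0.7, -0.1]
grip_width: 0.044
t 34.58 pos [0.5407 0.0041 0.0998] rot [-0.297 -3.127  0.003] F [ 0.1 -0.7 -0.1] w 0.044
q [0.659, 0.28, -0.812, 1.848, 0.227, 1.11, 1.146]
z head -96.4 below 89.9 y axis [ 0.188  0.982 -0.002]
dp world [ 0.0069  0.0024 -0.0748] dist 0.07516288948466185 rotvec tool [-0.1 -0.  -0. ] shift now [-0.0063  0.0038  0.0748] shift final [-0.0063  0.0036  0.0748]
0 [-0.03, -0.0, -0.01] before-turn axes [-0.0021, 0.0013, 0.0249] after [-0.0021, 0.0012, 0.0249]
1 [-0.03, -0.0, -0.01] before-turn axes [-0.0021, 0.0012, 0.0249] after [-0.0021, 0.0012, 0.0249]
2 [-0.03, -0.0, -0.01] before-turn axes [-0.0021, 0.0012, 0.0249] after [-0.0021, 0.0012, 0.0249]
```

View pics/s20c.png

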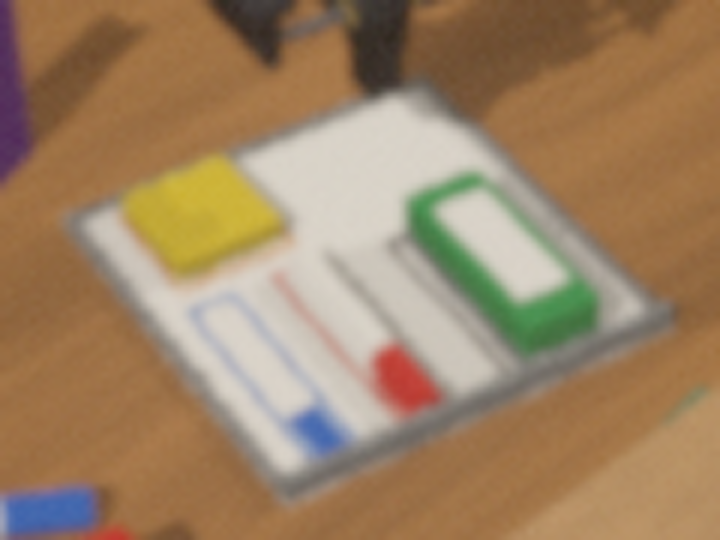

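View pics/o8.png

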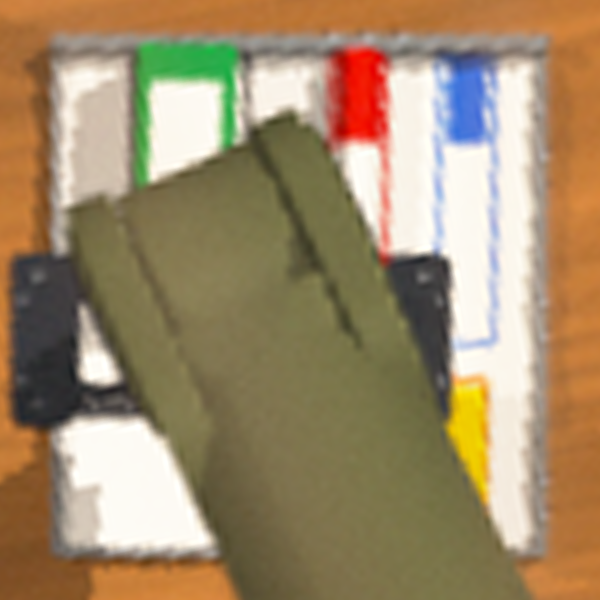

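Red lies on its outline with the cap at the ledge. Next the eraser nudge: shut fingers behind its rear right corner.

```bash
python3 -m pendant '[[[0,0,0],[-0.002,0.001,0.025],1],[[0,0,0],[0,0,0.025],1],[[0,0,0],[0,0,0.025],1],[[0,0,0],[0,0,0],1]]'; python3 -m pendant '[[[0,0,0],[-0.004,0,0],1],[[0,0,0],[-0.002,0,0],1],[[0,0,0],[0,0,0],1]]'
python3 - <<'E'
from go import *
show(); th=np.degrees(TRAY[2])
rows(tw(-.0175,.038,.025),tool(th,89.99,180),n=1)
s=grab('scene','s21'); crop(s,'s21c',190,170,310,260,6)
E
```

```text
time: 35.17
position: [0.5409, 0.0044, 0.0224]
tool_rot: [-0.299, -3.121, 0.0]
ft_force: [-0.1, 0.1, 0.1]
grip_width: 0.005
time: 35.55
position: [0.5488, 0.004, 0.0252]
tool_rot: [-0.298, -3.127, 0.001]
ft_force: [-0.6, -0.4, 0.8]
grip_width: 0.003
t 35.55 pos [0.5488 0.004  0.0252] rot [-0.298 -3.127  0.001] F [-0.6 -0.4  0.8] w 0.003
q [0.602, 0.398, -0.765, 1.889, 0.329, 0.985, 1.071]
z head -104.8 below 89.9 y axis [ 0.189  0.982 -0.001]
dp world [ 0.011   0.0001 -0.0002] dist 0.011023365038363691 rotvec tool [-0.1 -0.  -0. ] shift now [-0.0108  0.0022  0.0002] shift final [-0.0108  0.0022  0.0002]
0 [-0.05, -0.01, -0.04] before-turn axes [-0.0108, 0.0022, 0.0002] after [-0.0108, 0.0022, 0.0002]
```

View pics/s21c.png

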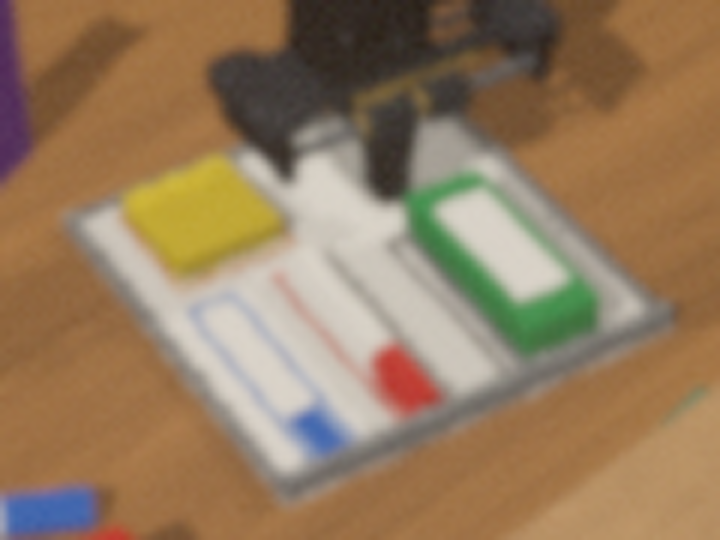

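```bash
python3 -m pendant '[[[0,0,0],[-0.003,0.001,0],1],[[0,0,0],[-0.003,0,0],1],[[0,0,0],[0,0,0],1]]'; python3 -m pendant '[[[0,0,0],[-0.001,0,0],1],[[0,0,0],[0,0,0],1]]'; python3 -m pendant '[[[0,0,0],[-0.001,0,0],1],[[0,0,0],[0,0,0],1]]'; python3 -m pendant '[[[0,0,0],[-0.0007,0,0],1],[[0,0,0],[0,0,0],1]]'
```

```text
time: 35.98
position: [0.5543, 0.004, 0.0244]
tool_rot: [-0.297, -3.126, 0.001]
ft_force: [0.9, 0.9, -0.9]
grip_width: 0.007
time: 36.22
position: [0.5549, 0.0038, 0.0243]
tool_rot: [-0.297, -3.126, 0.001]
ft_force: [-0.8, 0.4, 0.1]
grip_width: 0.006
time: 36.48
position: [0.556, 0.0036, 0.0244]
tool_rot: [-0.297, -3.126, 0.001]
ft_force: [-0.3, -0.6, 0.0]
grip_width: 0.007
time: 36.72
position: [0.5567, 0.0035, 0.0243]
tool_rot: [-0.297, -3.126, 0.001]
ft_force: [0.1, 0.1, 0.2]
grip_width: 0.006
```

```bash
for i in 1; do python3 -m pendant '[[[0,0,0],[-0.001,0,0],1],[[0,0,0],[0,0,0],1]]'; python3 -m pendant '[[[0,0,0],[-0.0007,0,0],1],[[0,0,0],[0,0,0],1]]';  python3 -m pendant '[[[0,0,0],[-0.0007,0,0],1],[[0,0,0],[0,0,0],1]]'; done
python3 - <<'E'
from go import *
s=grab('scene','s22'); crop(s,'s22c',240,185,310,245,10)
E
```

```text
time: 36.98
position: [0.5577, 0.0033, 0.0244]
tool_rot: [-0.297, -3.126, 0.001]
ft_force: [0.0, -0.1, 0.1]
grip_width: 0.004
time: 37.22
position: [0.5584, 0.0031, 0.0243]
tool_rot: [-0.297, -3.126, 0.001]
ft_force: [-0.0, 0.1, 0.2]
grip_width: 0.003
time: 37.48
position: [0.559, 0.003, 0.0243]
tool_rot: [-0.297, -3.126, 0.001]
ft_force: [-0.2, 0.4, 0.6]
grip_width: 0.005
```

View pics/s22c.png

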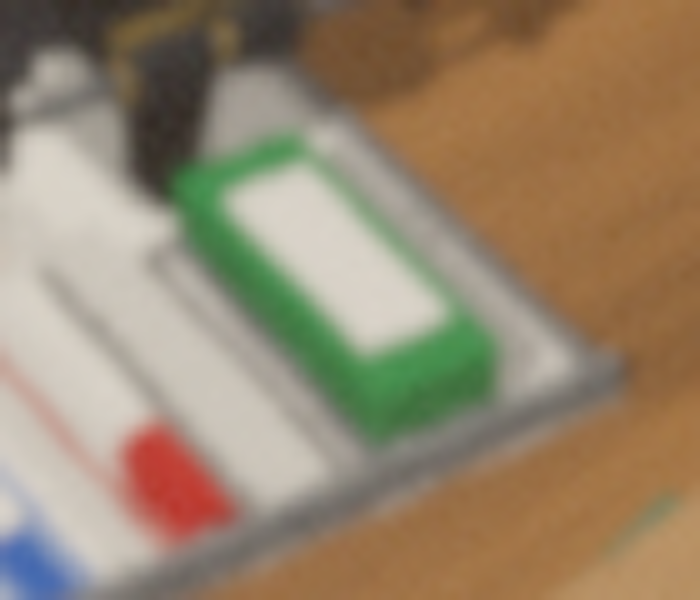

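```bash
for i in 1; do python3 -m pendant '[[[0,0,0],[-0.001,0,0],1],[[0,0,0],[0,0,0],1]]'; python3 -m pendant '[[[0,0,0],[-0.0007,0,0],1],[[0,0,0],[0,0,0],1]]';  python3 -m pendant '[[[0,0,0],[-0.0007,0,0],1],[[0,0,0],[0,0,0],1]]'; python3 -m pendant '[[[0,0,0],[-0.0006,0,0],1],[[0,0,0],[0,0,0],1]]'; done
```

```text
time: 37.78
position: [0.5598, 0.0029, 0.0243]
tool_rot: [-0.297, -3.125, 0.001]
ft_force: [-0.3, 0.1, 0.5]
grip_width: 0.01
time: 38.02
position: [0.56, 0.0028, 0.0243]
tool_rot: [-0.297, -3.124, 0.002]
ft_force: [-3.5, 0.4, 2.9]
grip_width: 0.006
time: 38.28
position: [0.5601, 0.0028, 0.0242]
tool_rot: [-0.296, -3.123, 0.002]
ft_force: [-4.9, 1.1, 5.0]
grip_width: 0.002
time: 38.52
position: [0.5601, 0.0028, 0.0242]
tool_rot: [-0.296, -3.122, 0.002]
ft_force: [-7.8, 0.6, 6.0]
grip_width: 0.005
```

Force rose at once with no free travel, so the eraser end is already flush with the ledge. I'll back off and go for blue.

```bash
python3 -m pendant '[[[0,0,0],[0.006,0,0],1],[[0,0,0],[0.01,0,-0.03],1],[[0,0,0],[0.005,0,-0.05],0],[[0,0,0],[0,0,-0.03],0],[[0,0,0],[0,0,0],0]]'
python3 - <<'E'
from go import *
show()
s=monitor.get_state(); p=np.array(s['position']); R0=R.from_rotvec(s['tool_rot'])
pf=np.array([.577,-.3235,.09]); R1=tool(55.7,89.99,0); rv=(R0.inv()*R1).as_rotvec(degrees=True);print(rv); n=12
if rv[2]<0: print('other way')
rv=np.radians(rv)
path([(p+(pf-p)*i/n,R0*R.from_rotvec(rv*i/n)) for i in range(n+1)])
E
```

```text
time: 39.15
position: [0.544, 0.0064, 0.1371]
tool_rot: [0.297, 3.122, -0.002]
ft_force: [-0.6, -0.9, -0.9]
grip_width: 0.261
t 39.15 pos [0.544  0.0064 0.1371] rot [ 0.297  3.122 -0.002] F [-0.6 -0.9 -0.9] w 0.261
q [0.678, 0.241, -0.831, 1.806, 0.195, 1.174, 1.167]
z head -20.8 below 89.7 y axis [ 0.189  0.982 -0.001]
[  0.2611   0.2613 113.43  ]
[[0.0, 0.0, 9.5],[-0.008, -0.026, 0.004],1], [[0.0, 0.0, 9.5],[-0.012, -0.025, 0.004],1], [[0.0, 0.0, 9.5],[-0.016, -0.022, 0.004],1], [[0.0, 0.0, 9.5],[-0.02, -0.02, 0.004],1], [[0.0, 0.0, 9.5],[-0.022, -0.016, 0.004],1], [[0.0, 0.0, 9.5],[-0.025, -0.012, 0.004],1], [[0.0, 0.0, 9.5],[-0.026, -0.008, 0.004],1], [[0.0, 0.0, 9.5],[-0.027, -0.003, 0.004],1], [[0.0, 0.0, 9.5],[-0.028, 0.001, 0.004],1], [[0.0, 0.0, 9.5],[-0.027, 0.006, 0.004],1], [[0.0, 0.0, 9.5],[-0.026, 0.01, 0.004],1], [[0.0, 0.0, 9.5],[-0.024, 0.014, 0.004],1],
```

```bash
python3 -m pendant '[[[0,0,9.5],[-0.008,-0.026,0],0],[[0,0,9.5],[-0.012,-0.025,0],0],[[0,0,9.5],[-0.016,-0.022,0],0],[[0,0,9.5],[-0.02,-0.02,0],0],[[0,0,9.5],[-0.022,-0.016,0],0],[[0,0,9.5],[-0.025,-0.012,0],0],[[0,0,9.5],[-0.026,-0.008,0],0],[[0,0,9.5],[-0.027,-0.003,0],0]]' 15; python3 -m pendant '[[[0,0,9.5],[-0.028,0.001,0.005],-0.1],[[0,0,9.5],[-0.027,0.006,0.01],-0.1],[[0,0,9.5],[-0.026,0.01,0.015],-0.1],[[0,0,9.5],[-0.024,0.014,0.02],-0.1],[[0,0,0],[0,0,0],-0.1],[[0,0,0],[0,0,0],-0.1]]'
python3 - <<'E'
from ortho import *
show()
rows([.577,-.3235,.0045],tool(55.7,89.99,0),n=2)
t=grab('top','t23'); cv2.imwrite('pics/o9.png',ortho(t,-150,150,-150,150,.02,2)); grab('scene','s23')
crop(t,'t23c',330,130,430,230,6)
from pan import panel
panel('t23')
E
```

```text
time: 40.15
position: [0.5629, -0.2131, 0.1327]
tool_rot: [-2.165, -2.274, 0.004]
ft_force: [0.4, 0.3, -0.6]
grip_width: 0.502
time: 40.9
position: [0.5738, -0.3217, 0.0837]
tool_rot: [-2.782, -1.457, 0.003]
ft_force: [-0.4, 1.3, 0.6]
grip_width: 0.55
t 40.9 pos [ 0.5738 -0.3217  0.0837] rot [-2.782 -1.457  0.003] F [-0.4  1.3  0.6] w 0.55
q [0.743, 0.458, -0.353, 1.575, 0.169, 1.141, -0.254]
z head 164.0 below 89.9 y axis [ 0.822 -0.57  -0.002]
dp world [ 0.0032 -0.0018 -0.0792] dist 0.07928252962453439 rotvec tool [-0.1  0.1 -0.4] shift now [0.0004 0.0038 0.0792] shift final [0.0003 0.0037 0.0792]
0 [-0.07, 0.03, -0.21] before-turn axes [0.0002, 0.0019, 0.0396] after [0.0002, 0.0019, 0.0396]
1 [-0.07, 0.03, -0.21] before-turn axes [0.0002, 0.0019, 0.0396] after [0.0002, 0.0018, 0.0396]
t23 L yaw -12.43 n 22 sd mm 0.36
t23 R yaw -11.08 n 21 sd mm 0.21
```

View pics/o9.png

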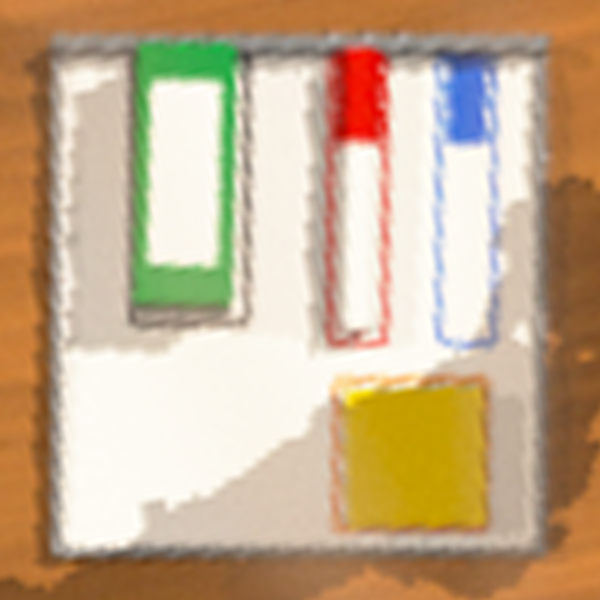

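View pics/s23.png

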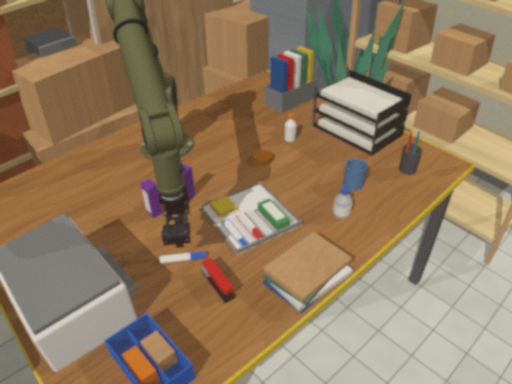

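Red is centred in its outline with the cap at the ledge, and the eraser lies within its own. Now the blue grasp.

```bash
python3 -m pendant '[[[-0.1,0.1,-0.4],[0.0004,0.0038,0.02],-0.1],[[0,0,0],[0,0,0.03],-0.1],[[0,0,0],[0,0,0.02],-0.1],[[0,0,0],[0,0,0],-0.1],[[0,0,0],[0,0,0],-0.1]]' 15
python3 - <<'E'
from ortho import *
show()
rows([.577,-.3235,.0045],tool(55.7,89.99,0),n=1)
crop(grab('scene','s24'),'s24c',140,210,240,290,7)
E
```

```text
time: 41.62
position: [0.5777, -0.325, 0.0152]
tool_rot: [2.778, 1.464, 0.002]
ft_force: [0.6, 0.1, 0.3]
grip_width: 0.544
t 41.62 pos [ 0.5777 -0.325   0.0152] rot [2.778 1.464 0.002] F [0.6 0.1 0.3] w 0.544
q [0.732, 0.536, -0.339, 1.614, 0.2, 1.024, -0.267]
z head -21.9 below 89.9 y axis [ 0.825 -0.566  0.002]
dp world [-0.0007  0.0015 -0.0107] dist 0.010812269555688125 rotvec tool [ 0.1 -0.  -0.1] shift now [ 0.0008 -0.0015  0.0107] shift final [ 0.0008 -0.0014  0.0107]
0 [0.1, -0.01, -0.14] before-turn axes [0.0008, -0.0015, 0.0107] after [0.0008, -0.0014, 0.0107]
```

View pics/s24c.png

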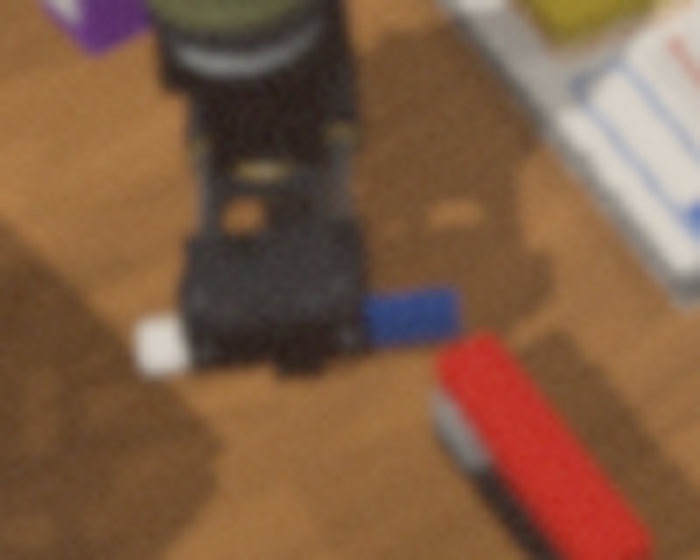

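```bash
python3 -m pendant '[[[0.1,0,-0.1],[0.0008,-0.0015,0.0105],-0.1],[[0,0,0],[0,0,0],0.2],[[0,0,0],[0,0,0],1],[[0,0,0],[0,0,0],1],[[0,0,0],[0,0,0],1]]' 15;  python3 -m pendant '[[[0,0,0],[0,0,-0.03],1],[[0,0,0],[0,0,-0.05],1],[[0,0,0],[0,0,-0.04],1],[[0,0,0],[0,0,0],1]]'
python3 - <<'E'
from go import *
show()
th=np.degrees(TRAY[2])
s=monitor.get_state(); p=np.array(s['position']); R0=R.from_rotvec(s['tool_rot'])
pf=tw(.038,-.085,.1); R1=tool(th,89.99,0); rv=(R0.inv()*R1).as_rotvec(degrees=True);print(rv,pf); n=7
rv=np.radians(rv)
path([(p+(pf-p)*i/n,R0*R.from_rotvec(rv*i/n)) for i in range(n+1)])
crop(grab('scene','s25'),'s25c',140,190,240,270,7)
E
```

```text
time: 42.3
position: [0.5764, -0.3234, 0.0043]
tool_rot: [-2.778, -1.466, 0.0]
ft_force: [0.7, -0.9, 0.9]
grip_width: 0.253
time: 42.8
position: [0.579, -0.3246, 0.1287]
tool_rot: [2.773, 1.464, 0.006]
ft_force: [0.7, -0.3, -1.0]
grip_width: 0.253
t 42.8 pos [ 0.579  -0.3246  0.1287] rot [2.773 1.464 0.006] F [ 0.7 -0.3 -1. ] w 0.253
q [0.748, 0.425, -0.361, 1.526, 0.157, 1.212, -0.237]
z head -28.1 below 89.6 y axis [ 0.826 -0.564  0.007]
[ 0.3203 -0.2601 66.4773] [ 0.5912 -0.1271  0.1   ]
[[0.0, -0.0, 9.5],[0.024, -0.014, 0.004],1], [[0.0, -0.0, 9.5],[0.022, -0.018, 0.004],1], [[0.0, -0.0, 9.5],[0.018, -0.022, 0.004],1], [[0.0, -0.0, 9.5],[0.014, -0.024, 0.004],1], [[0.0, -0.0, 9.5],[0.01, -0.026, 0.004],1], [[0.0, -0.0, 9.5],[0.006, -0.028, 0.004],1], [[0.0, -0.0, 9.5],[0.001, -0.028, 0.004],1],
```

View pics/s25c.png

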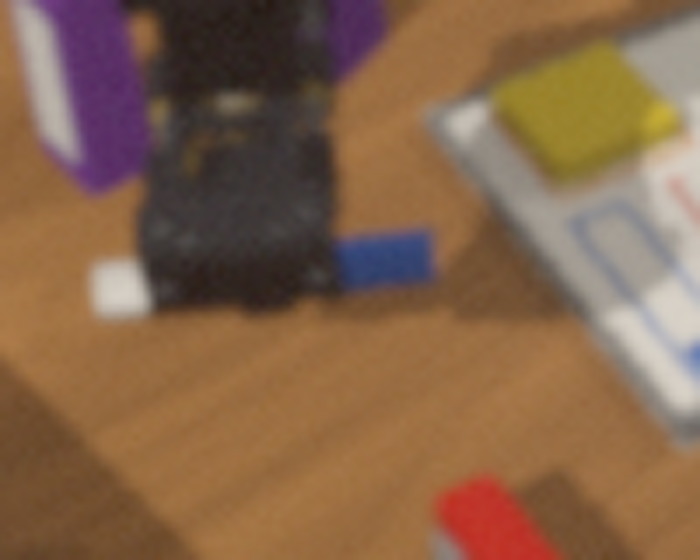

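Blue is gripped (22 mm) and lifted level. Carrying it to the tray.

```bash
python3 -m pendant '[[[0,0,9.5],[0.024,-0.014,0],1],[[0,0,9.5],[0.022,-0.018,0],1],[[0,0,9.5],[0.018,-0.022,0],1],[[0,0,9.5],[0.014,-0.024,0],1],[[0,0,9.5],[0.01,-0.026,0.005],1],[[0,0,9.5],[0.006,-0.028,0.01],1],[[0.2,-0.2,9.5],[0.001,-0.028,0.01],1],[[0,0,0],[0,0,0],1]]'; python3 -m pendant '[[[0,0,0],[0,0,0],1]]'
python3 - <<'E'
from go import *
show()
rows(tw(.042,-.085,.03),tool(np.degrees(TRAY[2]),89.99,0),n=3)
s=grab('scene','s26'); crop(s,'s26c',190,170,310,260,6)
E
```

```text
time: 43.85
position: [0.5873, -0.1234, 0.0967]
tool_rot: [-3.122, 0.288, 0.014]
ft_force: [-0.3, -1.1, -0.3]
grip_width: 0.252
time: 43.98
position: [0.5881, -0.1282, 0.0984]
tool_rot: [-3.124, 0.295, 0.009]
ft_force: [0.2, -0.4, -0.5]
grip_width: 0.248
t 43.98 pos [ 0.5881 -0.1282  0.0984] rot [-3.124  0.295  0.009] F [ 0.2 -0.4 -0.5] w 0.248
q [0.402, 0.328, -0.274, 1.709, 0.093, 1.124, -1.658]
z head 144.3 below 89.6 y axis [-0.187 -0.982 -0.003]
dp world [ 0.007   0.0003 -0.0684] dist 0.06877745750634989 rotvec tool [-0.2  0.4  0.1] shift now [ 0.0073 -0.0014  0.0684] shift final [ 0.0069 -0.0016  0.0684]
0 [-0.05, 0.12, 0.02] before-turn axes [0.0024, -0.0005, 0.0228] after [0.0024, -0.0005, 0.0228]
1 [-0.05, 0.12, 0.02] before-turn axes [0.0024, -0.0005, 0.0228] after [0.0023, -0.0005, 0.0228]
2 [-0.05, 0.12, 0.02] before-turn axes [0.0023, -0.0005, 0.0228] after [0.0023, -0.0005, 0.0228]
```

View pics/s26c.png

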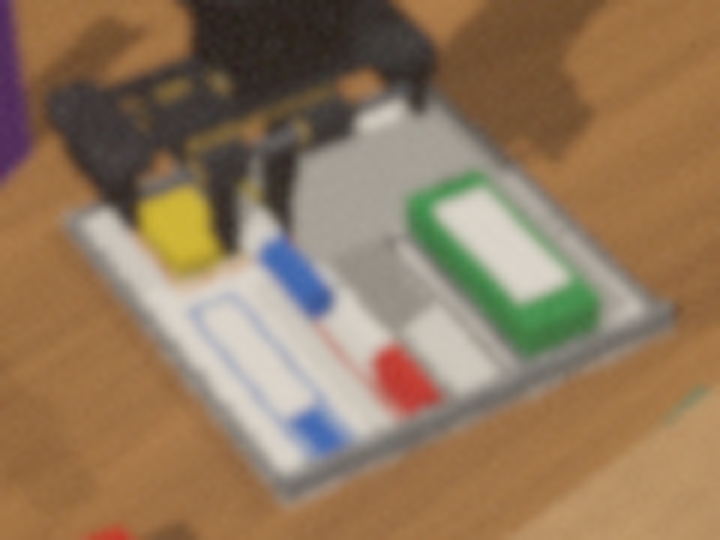

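```bash
python3 -m pendant '[[[-0.2,0.4,0.1],[0.007,-0.0014,0.02],1],[[0,0,0],[0,0,0.025],1],[[0,0,0],[0,0,0.025],1],[[0,0,0],[0,0,0.01],1],[[0,0,0],[0,0,0],1],[[0,0,0],[0,0,0],1]]'
python3 - <<'E'
from go import *
show()
rows(tw(.046,-.085,.010),tool(np.degrees(TRAY[2]),89.99,0),n=1)
E
```

```text
time: 44.78
position: [0.5968, -0.1273, 0.0203]
tool_rot: [3.127, -0.3, 0.007]
ft_force: [-0.1, 0.6, -0.1]
grip_width: 0.248
t 44.77 pos [ 0.5968 -0.1273  0.0203] rot [ 3.127 -0.3    0.007] F [-0.1  0.6 -0.1] w 0.248
q [0.384, 0.422, -0.264, 1.757, 0.129, 0.975, -1.692]
z head -9.0 below 89.8 y axis [-0.19  -0.982 -0.   ]
dp world [ 0.0023 -0.0013 -0.0103] dist 0.010633032606965305 rotvec tool [-0.  -0.2 -0.1] shift now [0.0025 0.0009 0.0103] shift final [0.0025 0.0009 0.0103]
0 [-0.01, -0.23, -0.14] before-turn axes [0.0025, 0.0009, 0.0103] after [0.0025, 0.0009, 0.0103]
```

```bash
python3 -m pendant '[[[0,-0.2,-0.1],[0.0025,0.0009,0.005],1],[[0,0,0],[0,0,0.005],1],[[0,0,0],[0,0,0],1],[[0,0,0],[0,0,0],1]]'; python3 -m pendant '[[[0,0,0],[0.001,0,0],1],[[0,0,0],[0.001,0,0],1],[[0,0,0],[0,0,0],1]]'; python3 -m pendant '[[[0,0,0],[0.001,0,0],1],[[0,0,0],[0.001,0,0],1],[[0,0,0],[0,0,0],1]]'; python3 -m pendant '[[[0,0,0],[0.0007,0,0],1],[[0,0,0],[0,0,0],1]]'; python3 -m pendant '[[[0,0,0],[0.0007,0,0],1],[[0,0,0],[0,0,0],1]]'
```

```text
time: 45.28
position: [0.5982, -0.128, 0.0091]
tool_rot: [-3.127, 0.297, 0.002]
ft_force: [0.3, 0.4, -0.4]
grip_width: 0.256
time: 45.65
position: [0.6003, -0.1285, 0.0092]
tool_rot: [-3.127, 0.297, 0.002]
ft_force: [-0.3, 0.8, -0.5]
grip_width: 0.254
time: 46.02
position: [0.6022, -0.1289, 0.0091]
tool_rot: [-3.127, 0.297, 0.002]
ft_force: [0.8, 0.1, -0.5]
grip_width: 0.252
time: 46.28
position: [0.6028, -0.129, 0.0091]
tool_rot: [-3.127, 0.297, 0.002]
ft_force: [-0.2, 0.2, -1.1]
grip_width: 0.251
time: 46.52
position: [0.6036, -0.1291, 0.0091]
tool_rot: [-3.127, 0.297, 0.002]
ft_force: [-0.2, 0.8, -0.2]
grip_width: 0.25
```

```bash
python3 -m pendant '[[[0,0,0],[0.0007,0,0],1],[[0,0,0],[0,0,0],1]]'; python3 -m pendant '[[[0,0,0],[0.0007,0,0],1],[[0,0,0],[0,0,0],1]]'; python3 -m pendant '[[[0,0,0],[0.0006,0,0],1],[[0,0,0],[0,0,0],1]]'
```

```text
time: 46.78
position: [0.6042, -0.1293, 0.0091]
tool_rot: [-3.127, 0.297, 0.002]
ft_force: [-0.0, -0.6, -0.0]
grip_width: 0.255
time: 47.02
position: [0.605, -0.1294, 0.0091]
tool_rot: [-3.127, 0.297, 0.002]
ft_force: [-0.2, -0.4, -1.4]
grip_width: 0.253
time: 47.28
position: [0.6055, -0.1295, 0.0091]
tool_rot: [-3.127, 0.297, 0.002]
ft_force: [1.3, 0.1, -0.8]
grip_width: 0.252
```

```bash
python3 -m pendant '[[[0,0,0],[0.0006,0,0],1],[[0,0,0],[0,0,0],1]]'; python3 -m pendant '[[[0,0,0],[0.0006,0,0],1],[[0,0,0],[0,0,0],1]]'; python3 -m pendant '[[[0,0,0],[0.0005,0,0],1],[[0,0,0],[0,0,0],1]]'
```

```text
time: 47.52
position: [0.6061, -0.1296, 0.0091]
tool_rot: [-3.127, 0.297, 0.002]
ft_force: [-0.3, -0.6, -0.7]
grip_width: 0.252
time: 47.78
position: [0.6067, -0.1297, 0.0091]
tool_rot: [-3.127, 0.297, 0.002]
ft_force: [-0.2, 0.0, -0.3]
grip_width: 0.254
time: 48.02
position: [0.6071, -0.1298, 0.0091]
tool_rot: [-3.127, 0.297, 0.002]
ft_force: [-0.2, -0.7, -1.0]
grip_width: 0.252
```

```bash
python3 - <<'E'
from go import *
s=grab('scene','s27'); crop(s,'s27c',215,195,285,255,10)
E
python3 -m pendant '[[[0,0,0],[0.0007,0,0],1],[[0,0,0],[0,0,0],1]]'; python3 -m pendant '[[[0,0,0],[0.0006,0,0],1],[[0,0,0],[0,0,0],1]]'
```

```text
time: 48.32
position: [0.6072, -0.1298, 0.0088]
tool_rot: [-3.127, 0.297, 0.004]
ft_force: [-2.5, 1.3, 0.2]
grip_width: 0.255
time: 48.58
position: [0.6072, -0.1297, 0.0086]
tool_rot: [-3.127, 0.297, 0.006]
ft_force: [-5.9, 1.1, 0.1]
grip_width: 0.248
```

View pics/s27c.png

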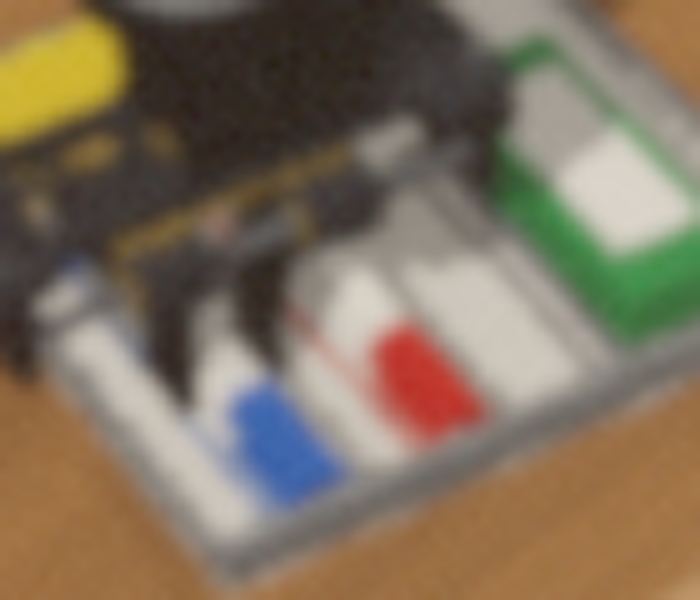

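Contact with the ledge. I'll ease off, settle and release.

```bash
python3 -m pendant '[[[0,0,0],[-0.0008,0,0.0004],1],[[0,0,0],[0,0,0],1]]'; python3 -m pendant '[[[0,0,0],[0,0,0],0.4],[[0,0,0],[0,0,0],0.24],[[0,0,0],[0,0,0],0.24],[[0,0,0],[0,0,-0.02],0.24],[[0,0,0],[0,0,-0.06],0.24],[[0,0,0],[0,0,-0.06],0.24],[[0,0,0],[-0.03,0,-0.05],0.24]]'; python3 -m pendant '[[[0,0,0],[-0.05,0.05,0],0.24],[[0,0,0],[-0.05,0.06,0],0.24],[[0,0,0],[-0.03,0.06,0],0.24],[[0,0,0],[0,0.06,0],0.24],[[0,0,0],[0,0,0],0.24]]'
python3 - <<'E'
from ortho import *
show()
t=grab('top','t28'); cv2.imwrite('pics/o10.png',ortho(t,-150,150,-150,150,.015,2)); s=grab('scene','s28'); crop(s,'s28c',190,170,310,260,6)
from pan import panel
panel('t28')
E
```

```text
time: 48.82
position: [0.6072, -0.1298, 0.0086]
tool_rot: [-3.127, 0.297, 0.003]
ft_force: [-6.1, 0.6, 0.8]
grip_width: 0.25
time: 49.7
position: [0.5802, -0.1245, 0.2032]
tool_rot: [-3.127, 0.297, -0.007]
ft_force: [0.7, 0.7, 1.1]
grip_width: 0.383
time: 50.32
position: [0.4267, -0.3134, 0.2007]
tool_rot: [3.123, -0.312, 0.001]
ft_force: [-0.1, 0.6, -0.0]
grip_width: 0.385
t 50.33 pos [ 0.4267 -0.3134  0.2007] rot [ 3.123 -0.312  0.001] F [-0.1  0.6 -0. ] w 0.385
q [0.681, 0.081, -0.104, 1.78, 0.011, 1.28, -1.196]
z head -82.9 below 89.8 y axis [-0.198 -0.98   0.003]
t28 L yaw -12.5 n 22 sd mm 0.38
t28 R yaw -11.05 n 21 sd mm 0.21
```

View pics/o10.png

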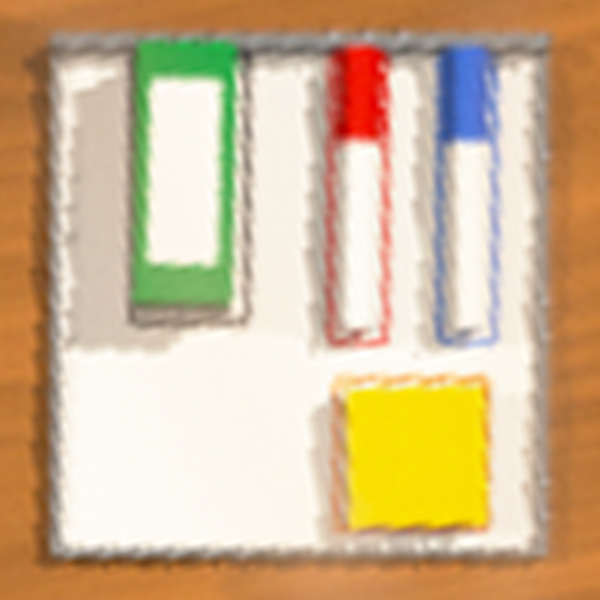

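View pics/s28c.png

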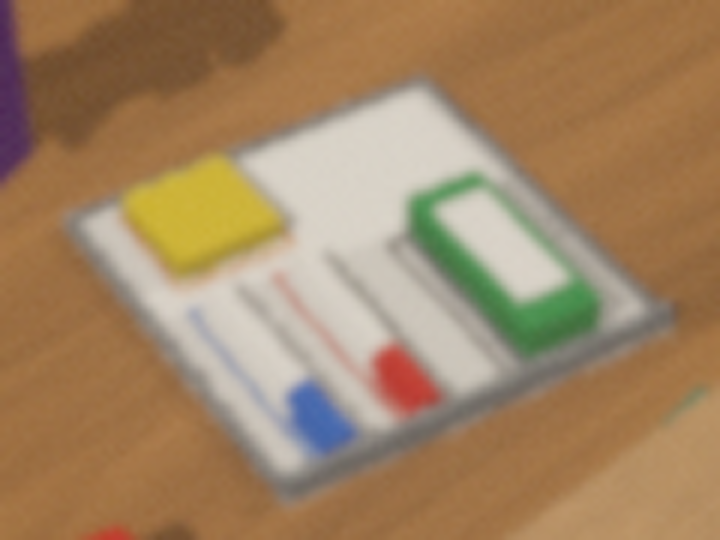

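View pics/t28.png

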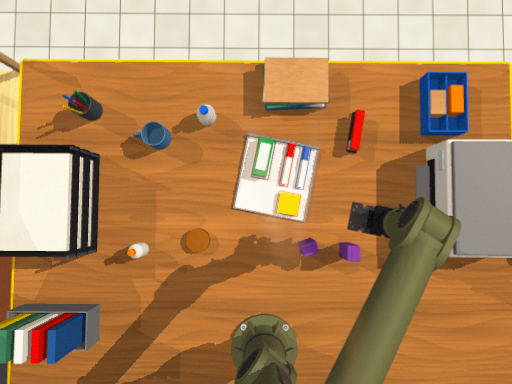

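Everything is in place. I'll check once more that the tray, notes and bystanders haven't moved, then hand in.

```bash
python3 - <<'E'
from ortho import *
a=load('top0')['color'];b=load('t28')['color']; g=lambda q:cv2.cvtColor(q,cv2.COLOR_RGB2GRAY)
A,B=g(a),g(b)
for n,(u0,v0,u1,v1) in dict(trayL=(230,130,248,215),trayR=(306,140,326,222),notes=(270,188,305,220),mug=(130,118,180,155),sanit=(190,98,222,130),stapler=(340,105,370,158),glue=(122,238,155,262),tape=(178,225,216,256)).items():
    try:
        W=np.eye(2,3,dtype=np.float32); cc,W=cv2.findTransformECC(A[v0:v1,u0:u1],B[v0:v1,u0:u1],W,cv2.MOTION_TRANSLATION,(3,200,1e-6)); print(n,round(cc,4),'shift mm',(W[:,2]*3.4).round(2))
    except cv2.error as e: print(n,'fail')
E
python3 -c "
from bench import order
order.close_job()"
```

```text
trayL 0.973 shift mm [-0.55  0.73]
trayR 0.9849 shift mm [0.44 0.72]
notes 0.8544 shift mm [-0.7   1.88]
mug 0.9997 shift mm [0.08 0.03]
sanit 0.9998 shift mm [ 0.04 -0.03]
stapler 0.9993 shift mm [ 0.   -0.01]
glue 0.9999 shift mm [-0.   -0.01]
tape 0.9994 shift mm [-0.04 -0.03]
the job is handed in; nothing more can be done
```

The tray is kitted and the job is handed in, with the clock last read at about 50 s of the 72 s allowed. I carried the eraser to the tray in the gripper and laid it felt side down on its outline. The red and then the blue marker followed, each on its own outline with the cap at the ledge. All three were brought forward gently until they touched the ledge, then released.

**Last checks:**
- **Position:** the final pictures show the eraser and both markers inside their outlines with their ends at the ledge. The highest ledge contact force was about 13 N.
- **Bystanders:** the mug, sanitiser, stapler, glue and tape are unmoved to within 0.1 mm. The purple blocks stand as before.
- **Tray and notes:** the tray image shifted by less than 1 mm. The notes reading was 1.9 mm, but the image match there was poor (0.85), probably because the markers and changed shadows were in the cropped area. In the pictures the notes still sit on their orange square.

**Disagreement on the eraser:** the image measurement puts it about 0.9° off straight (the two edges read 0.2° and 1.7°). It had read about 1.5° before I regripped it twice to straighten it. When I then pushed on its rear corner, the force rose at once with no free travel, which suggests its end is already flush with the ledge. It also sits roughly 1–2 mm to the left of centre in its outline.

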